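Empty the stopper cup into the covered drying tray

TASK

Put all the rubber stoppers into the drying tray: loosen the wing screw on the cover's collar by about a quarter turn, slide the clear cover fully aside, tip the cup over the tray until every stopper in it has fallen out, stand the empty cup upright back on the middle of its cork pad, and put in the stoppers left about on the bench. Then slide the cover fully home over the tray and do the wing screw up tight again. Do not force the cover along while the screw is tight, do not tip the cup anywhere but over the tray, and leave the bottle, jar and tube rack alone.

Things in the scene. Friction and masses are not known exactly. Their poses are not given: they have to be found in the camera images.
- tray_floor (a point): middle of the inner floor of the drying tray, a fixed open aluminium box 130 (its x) x 120 (its y) x 50 mm high, walls and floor 4 mm, floor top 4 mm above the bench. Its axes are the fixture's. A 14 mm steel rod runs along the fixture's y, 90 mm towards its +x from the tray's centre, 85 mm above the bench, on two posts (100 mm high) at y = -85 and +235 mm. The clear cover hangs on this rod
- cover (a joint): sliding of the cover along the rod: 0 = home, right over the tray; 0.135 m = fully aside, towards the fixture's +y, the tray wholly open. The cover is a clear plate 160 x 125 mm, 4 mm thick, 58 to 62 mm above the bench, with a dark steel collar (36 mm across, 36 mm long) round the rod. It slides with about 4 N of friction and stays where left
- collar (a point): centre of the collar, on the rod's axis, 85 mm above the bench; its axes are the fixture's; moves with the cover
- screw (a joint): turning of the wing screw on top of the collar, upright axis, rad: 0 = tight, grows counter-clockwise seen from above, stop at 2.0. It counts as loose above 1.2 (about a quarter turn) and as tight below 0.25. Friction 0.06 N m, stays where left. The cover must only be slid while it is loose (the simulation does not itself block a tight collar, but sliding a tight one counts as forcing)
- wing (a point): middle of the screw's black wing, a flat upright bar 40 (its x) x 12 (its y, the thickness to grip) x 26 mm high, centre 122 mm above the bench, on the screw's axis; its lower edge 6 mm above the collar. Its axes turn with the screw; at screw = 0 its x is the fixture's x. It can be gripped from above, turned, and also used to pull the cover along the rod
- pad_top (a point): middle of the top of the round cork pad, 120 mm across, 4 mm thick, fixed to the bench; the cup starts on it and belongs there
- cup_axis (a point): point on the axis of the white cup, 45 mm above the cup's underside, level with its handle. The cup is a flaring slick plastic cup, 66 mm high, 62 mm across at the base and 94 mm at the rim, wall 3 mm, floor 6 mm, 0.22 kg; its z points to the mouth; the handle points to its -x
- cup_handle (a point): grip point of the cup's handle: a round bar 16 mm thick lying along the cup's x, from the cup's side to 153 mm from its axis, 45 mm above its underside; this point is 105 mm from the axis. The bar is level when the cup stands, and can be gripped from above or from a slant; turning the hand about the bar tips the cup sideways
- cup_mouth (a point): centre of the cup's mouth, at the rim, 66 mm above its underside
- in0_mid (a point): middle of a tan rubber stopper (round, tapered, 24 mm long, 17 mm across at the narrow end, 21 mm at the wide end, 14 g; its z runs along it to the wide end); starts in the cup; None if absent from this run
- in1_mid (a point): middle of a tan rubber stopper (round, tapered, 24 mm long, 17 mm across at the narrow end, 21 mm at the wide end, 14 g; its z runs along it to the wide end); starts in the cup; None if absent from this run
- in2_mid (a point): middle of a tan rubber stopper (round, tapered, 24 mm long, 17 mm across at the narrow end, 21 mm at the wide end, 14 g; its z runs along it to the wide end); starts in the cup; None if absent from this run
- in3_mid (a point): middle of a tan rubber stopper (round, tapered, 24 mm long, 17 mm across at the narrow end, 21 mm at the wide end, 14 g; its z runs along it to the wide end); starts in the cup; None if absent from this run
- out0_mid (a point): middle of another such stopper (24 mm long, 17 to 21 mm across, z along it to the wide end); starts standing on the bench, narrow end down; may be knocked over; None if absent
- out1_mid (a point): middle of another such stopper (24 mm long, 17 to 21 mm across, z along it to the wide end); starts standing on the bench, narrow end down; may be knocked over; None if absent
- out2_mid (a point): middle of another such stopper (24 mm long, 17 to 21 mm across, z along it to the wide end); starts standing on the bench, narrow end down; may be knocked over; None if absent
- out3_mid (a point): middle of another such stopper (24 mm long, 17 to 21 mm across, z along it to the wide end); starts standing on the bench, narrow end down; may be knocked over; None if absent
- out4_mid (a point): middle of another such stopper (24 mm long, 17 to 21 mm across, z along it to the wide end); starts standing on the bench, narrow end down; may be knocked over; None if absent
- reagent: bystander: amber bottle, 60 mm across, 130 mm high; origin under its centre
- rack: bystander: red tube rack with tubes, 70 (x) x 180 (y) x 102 mm high; origin under its centre
- jar: bystander: small clear jar, 56 mm across, 70 mm high; origin under its centre
There are look-alikes about, which are no part of the job. There is more than one size of the part that bears cup_axis; the job needs the middle-sized.

How it is judged:
By the outcome, as a careful person would: the job done as asked, in the order asked, and still so for the second after the job is handed in, with the robot touching nothing.
Of in0, in1, in2, in3 only 2 to 4 are there at a start; the rules pass over those that are not, and their reading is None.
Of out0, out1, out2, out3, out4 only 3 to 5 are there at a start; the rules pass over those that are not, and their reading is None.
At some moment in a run one of out0, out1, out2, out3, out4 may be knocked a few centimetres aside while the robot is not near it.
It also fails if it takes over 210 s, if anything falls off the work surface, if the arm or the gripper's body presses on something with over 40 N, if the wrist force passes 120 N, or if a joint passes its speed limit or range.

ROBOT

A 6-joint arm with a two-finger parallel gripper is mounted at the origin on the work surface. World frame = base frame: x ahead of the robot, y to its left, z up, the work surface at z = 0. Lengths are in m, angles in rad, forces in N, time in s.
With the tool pointing down it reaches from about 0.375 to 0.9 m from the base axis. Payload 3.1 kg.
Tool frame: the origin (TCP) lies at the very end of the fingers, on their centre line; the grasp point (between the pads) lies 19 mm behind it; z points along the fingers, y is the direction in which the jaws open and shut (so a half turn about z gives the same grasp; the last joint's range is limited). The gripper opens to 87 mm and grips with 3 to 60 N. Pads are 19 mm wide; open, the fingers measure 117 mm over their backs; the gripper's body (75 mm by 190 mm) begins 51 mm behind the grasp point.
Start: joints at [1.145, 0.527, 1.433, -0, 1.181, -0.178], TCP at [0.153, 0.606, 0.185] pointing down, gripper open.
Joint ranges: [-3.08, 3.08], [-0.75, 2.2], [0.22, 2.44], [-1.43, 4.57], [0, 2.65], [-2.85, 2.85]. Speed limits (rad/s): [2.79, 2.79, 3.14, 3.14, 3.14, 3.14].

INTERFACE

Orientations are given as a unit quaternion [x, y, z, w].
In Python, from rig import robot gives the robot as it stands. The module is installed in compiled form; this text tells all that it offers.
- The arm moves only by the tool send_rows, never from a script. Its argument "deltas" is a list of rows, each an object of numbers: "tx", "ty", "tz": the shift along the tool's x, y, z in cm; "rx", "ry", "rz": the turn, a rotation vector about the tool's x, y, z in rad. A call has 1 to 5 rows; each row is the pose to reach, as a shift and turn from the pose commanded when the call began, along the tool's axes at that moment; what a row does not reach only later rows make up. A row lasts 1/12 s, in which the tool goes at most 41.7 mm and 7.16 degrees, less where a joint would pass 70% of its speed; a pose out of reach is approached as far as the arm can. A call with a gripper value outside its range is refused whole. "claw" is the finger opening in cm, from 0 to 8.7, set as the call begins (left out, the last holds). The fingers move at their own pace and stop on an object; "squeeze" is the grip in N (left out, the last holds). Time passes only in rows, so rows that repeat a pose let the fingers close. It gives the time, the measured TCP pose, the force and the opening at its end, in the units of the state.
- robot.get_obs(): the state, without advancing time (a new reading comes with each control period).
- robot.camera(name): name is "side" or "top" or "wrist"; returns a dict with "color" (384x512x3 uint8, red, green, blue), "z_map" (384x512 float32, m along the optical axis (not along the pixel's ray), 0 where there is no reading), "intrinsics" (3x3 intrinsics, pixels), "distortion" ([k1, k2, p1, p2, k3] as OpenCV has them; the pictures are not rectified), "R" (3x3) and "t" (3): a world point X has camera coordinates R X + t; the wrist camera has in their place "tool_from_camera" (4x4, takes a point from camera to tool coordinates, whose origin is the TCP and whose axes are the flange's). Camera axes: x right, y down, z forward; pixel columns grow to the right and rows downward; lengths in m; the calibration is good to about 2 mm. A picture is of the moment at which its call begins: read the wrist's pose just before it.
- robot.hand_in(): hands the job in, once; it reports no verdict.
Trained networks look in the newest picture that a camera, given by its name, has taken for a name from the list of things; names that differ only in an ending like _2 or _b are one class to them, and where a whole thing is asked for, a point or a joint stands for the part that bears it (a point fixed in the world has none). Each returns a list of dicts, best first, with "p" (0 to 1); they miss things now and then, are a little off and sometimes report something else, mostly with a low value. They report only what shows in the picture. A call takes as long as a camera call. They do not tell look-alikes from the thing itself.
- robot.outline_of(label, camera): "pixels" (384x512 bool, what is visible of it) and "xy" ([column, row] in pixels, amid what is visible of it).
- robot.tip_of(label, camera): "xy" ([column, row] in pixels: a listed point, or the origin of a listed thing).
The state is a dict: "time": time; "q": joint angles; "joint_velocities": joint speeds; "joint_torque": joint torques, N m; "position": TCP position; "tool_rot": TCP orientation; "ft_force": force on the tool from outside, world axes, zero at the start; "moment": the same for the moment, N m; "grip_width": finger opening in m.
Only numpy, scipy, OpenCV 4.12 (cv2) and the standard library are available. Lean on these libraries where they do the work, as an engineer would, in place of code of your own. Each camera call takes 0.05 s, during which the arm holds its last target.

## Working session

There is one attempt and no reset: what is moved stays moved. The work goes in short steps, Python scripts to look and compute and a tool call to move; the robot and the scene stay as the last step left them, time stands still between calls to the robot, and variables do not carry over. Pictures are saved under pics/ and viewed, and the job is handed in when it is done.

Besides the shell and the picture viewer there is one more tool, called as name(argument=value, ...), one argument or row to a line, values as JSON. send_rows: Moves the arm, as the interface text tells. Its arguments: {"type":"object","properties":{"deltas":{"type":"array","items":{"type":"object","properties":{"tx":{"type":"number"},"ty":{"type":"number"},"tz":{"type":"number"},"rx":{"type":"number"},"ry":{"type":"number"},"rz":{"type":"number"}}}},"claw":{"type":"number"},"squeeze":{"type":"number"}},"required":["deltas"]}

```bash
mkdir -p pics
cat > h.py <<'E'
import numpy as np,cv2
from rig import robot
def snap(n,fn=None):
    o=robot.get_obs(); c=robot.camera(n)
    if fn: cv2.imwrite('pics/'+fn,c['color'][:,:,::-1])
    if n=='wrist':
        from scipy.spatial.transform import Rotation as R
        T=np.eye(4);T[:3,:3]=R.from_quat(o['tool_rot']).as_matrix();T[:3,3]=o['position']
        W=T@np.array(c['tool_from_camera'])
        c['wR']=W[:3,:3];c['wt']=W[:3,3]
    else:
        Rm=np.array(c['R']);c['wR']=Rm.T;c['wt']=-Rm.T@np.array(c['t'])
    return c
def ray(c,xy):
    u=cv2.undistortPoints(np.array([[xy]],float),np.array(c['intrinsics']),np.array(c['distortion'])).ravel()
    d=c['wR']@np.array([u[0],u[1],1.]);return c['wt'],d
def onz(c,xy,z):
    o,d=ray(c,xy);return o+d*(z-o[2])/d[2]
def dep(c,xy,k=2):
    x,y=int(round(xy[0])),int(round(xy[1]));p=c['z_map'][max(0,y-k):y+k+1,max(0,x-k):x+k+1];p=p[p>0]
    if len(p)==0:return None
    o,d=ray(c,xy);return o+d*np.median(p)
def cloud(c):
    h,w=c['z_map'].shape
    v,u=np.mgrid[0:h,0:w]
    p=cv2.undistortPoints(np.stack([u.ravel(),v.ravel()],1).astype(float)[:,None],np.array(c['intrinsics']),np.array(c['distortion']))[:,0]
    d=np.c_[p,np.ones(len(p))]*c['z_map'].ravel()[:,None]
    P=d@c['wR'].T+c['wt'];P[c['z_map'].ravel()<=0]=np.nan
    return P.reshape(h,w,3)
def proj(c,P):
    R=c['wR'].T;t=-R@c['wt']
    return cv2.projectPoints(np.atleast_2d(np.array(P,float)),cv2.Rodrigues(R)[0],t,np.array(c['intrinsics']),np.array(c['distortion']))[0][:,0]
E
python3 - <<'E'
from h import *
for n in['top','side','wrist']:
    c=snap(n,n+'0.png'); print(n,c['wt'].round(3),c['wR'][:,2].round(2))
    for l in ['tray_floor','collar','wing','pad_top','cup_axis','cup_handle','cup_mouth','in0_mid','out0_mid','reagent','rack','jar']:
        for r in robot.tip_of(l,n)[:7]:
            xy=r['xy'];d=dep(c,xy);print(l,round(r['p'],2),np.round(xy,0),None if d is None else d.round(3))
print(robot.get_obs())
E
```

```text
top [ 0.288 -0.13   1.322] [ 0.17  0.02 -0.98]
collar 0.97 [173. 143.] [0.618 0.141 0.115]
wing 0.66 [170. 141.] [0.62  0.146 0.133]
pad_top 0.94 [318. 170.] [ 0.565 -0.273  0.013]
cup_axis 0.97 [374. 224.] [ 0.403 -0.434  0.004]
cup_axis 0.75 [315. 166.] [ 0.574 -0.262  0.017]
cup_axis 0.71 [330. 308.] [ 0.167 -0.299  0.009]
cup_handle 0.81 [306. 204.] [ 0.456 -0.233  0.055]
cup_handle 0.67 [378. 192.] [ 0.493 -0.44   0.036]
cup_handle 0.6 [301. 262.] [ 0.295 -0.215  0.076]
cup_handle 0.41 [312. 167.] [ 0.568 -0.252  0.032]
cup_mouth 0.75 [316. 168.] [ 0.57  -0.265  0.012]
cup_mouth 0.69 [333. 313.] [ 0.153 -0.308  0.008]
cup_mouth 0.58 [376. 220.] [ 0.414 -0.438  0.004]
in0_mid 0.55 [312. 167.] [ 0.567 -0.251  0.032]
out0_mid 0.51 [359. 162.] [ 0.588 -0.394  0.019]
reagent 0.89 [347. 129.] [ 0.669 -0.35   0.078]
rack 0.71 [222.  92.] [0.791 0.012 0.06 ]
rack 0.28 [285. 112.] [ 0.725 -0.174  0.067]
jar 0.9 [285. 109.] [ 0.733 -0.172  0.07 ]
jar 0.3 [307. 172.] [ 0.555 -0.239  0.029]
side [ 0.422 -0.984  0.696] [ 0.05  0.82 -0.58]
tray_floor 0.89 [270. 165.] [0.525 0.068 0.035]
colla
[... 1131 characters left out ...]
25 -0.06 -0.97]
{'time': 1.95, 'q': array([ 1.14547571e+00,  5.27512880e-01,  1.43270647e+00,  5.38972528e-06,
        1.18135781e+00, -1.78498827e-01]), 'joint_velocities': array([-0.0017113 , -0.00017482, -0.00305633, -0.00050851, -0.0016546 ,
       -0.00124581]), 'joint_torque': array([ 2.00709269e-04, -4.40003800e+01, -1.76981145e+01,  6.33960287e-02,
        5.04825893e-02, -1.32113968e-05]), 'position': array([0.1526655 , 0.60605408, 0.18503841]), 'tool_rot': array([ 1.23098888e-01,  9.92394409e-01,  8.13735451e-06, -7.69728001e-08]), 'ft_force': array([ 0.20041818,  0.38566232, -0.56866997]), 'moment': array([-0.00768204, -0.01846303,  0.02958457]), 'grip_width': 0.08705077263570107}
```

View pics/top0.png

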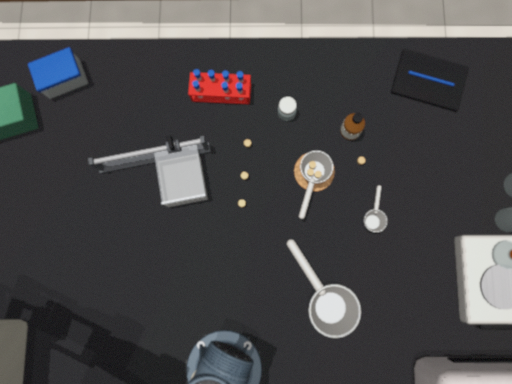

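View pics/side0.png

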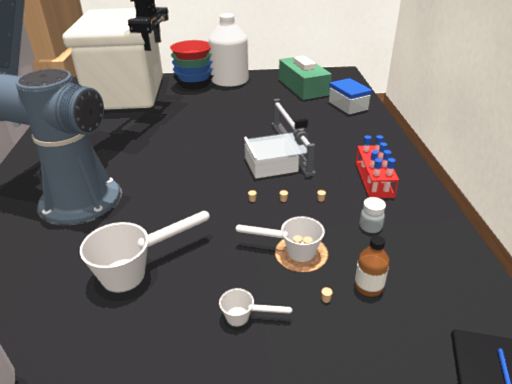

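View pics/wrist0.png

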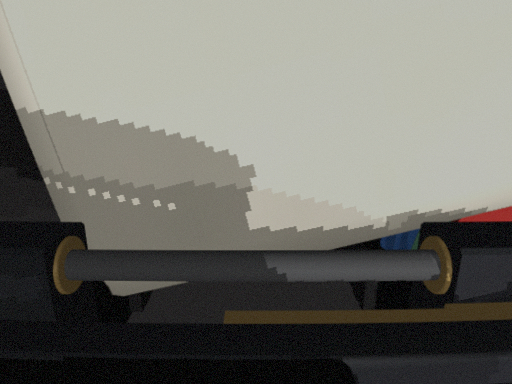

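Run:
```python
from h import *
c=snap('top');P=cloud(c)
np.savez('top.npz',P=P,color=c['color'])
im=c['color'][110:250,80:400,::-1];cv2.imwrite('pics/z1.png',cv2.resize(im,None,fx=2.5,fy=2.5,interpolation=cv2.INTER_CUBIC))
X,Y,Z=P[...,0],P[...,1],P[...,2]
reg=(X>.4)&(X<.75)&(Y>-.0)&(Y<.45)
m=reg&(Z>.08)&(Z<.105)
q=np.c_[X[m],Y[m]];print(len(q))
a=np.polyfit(q[:,1],q[:,0],1);
for _ in range(5):
    r=abs(q[:,0]-np.polyval(a,q[:,1]));a=np.polyfit(q[r<.012,1],q[r<.012,0],1)
print('rod x=',a, 'yrange',q[:,1].min(),q[:,1].max())
m=reg&(Z>.042)&(Z<.07);q=np.c_[X[m],Y[m]].astype(np.float32);print(cv2.minAreaRect(q),len(q))
for y in range(130,215,6):print(y,(Z[y,150:214:6]*1000).round(0))
print(robot.outline_of('cover','top')[:1] and [ (o['p'],o['xy'],o['pixels'].sum()) for o in robot.outline_of('cover','top')])
```

```text
659
rod x= [-0.19575263  0.64508411] yrange 0.05547215900989336 0.38443356073063584
((0.5292243361473083, 0.2047097384929657), (0.16280069947242737, 0.3332308232784271), 11.914533615112305) 2278
130 [ 3. -2.  5. -0. -7.  2. -2. -2. -1. -2.  3.]
136 [  3.   0.   5. 131.  -4.   2.   0.   3.  -2.   1.   2.]
142 [  2.   1.  -3. 134. 107.   4.  92.  97.  89.  95.  -1.]
148 [ 91.  90.  95. 102. 119.  84.  63.  62.  12.  42.   3.]
154 [10. 62. 60. 56. 64. 66. 65. 57.  6.  6. -2.]
160 [14. 64. 62. 63. 68. 65. 65. 61. 61.  4.  2.]
166 [ 1. 62. 60. 61. 62. 60. 60. 59. 59.  0. -3.]
172 [-3. -2. 59. 65. 62. 65. 62. 64. 66.  1. -6.]
178 [-2.  5. 62. 68. 66. 65. 64. 63. 62.  0.  4.]
184 [ 3.  1. 62. 59. 64. 66. 62. 65. 66. 18.  4.]
190 [ 1. -4. 62. 62. 63. 69. 61. 67. 66. 63.  2.]
196 [-1.  2. 58. 62. 65. 62. 59. 73. 71. 65.  4.]
202 [-1.  2. 70. 69. 55. 46. 21. -1.  3.  5. -2.]
208 [ 3. -3.  3. -2.  6.  1. -2.  0. -2.  3. -2.]
214 [ 5. -3.  3.  4.  5.  4. -2.  2.  0. -1. -3.]
[(0.92, [178.3, 171.4], np.int64(2379)), (0.44, [173.4, 168.7], np.int64(3979))]
```

View pics/z1.png

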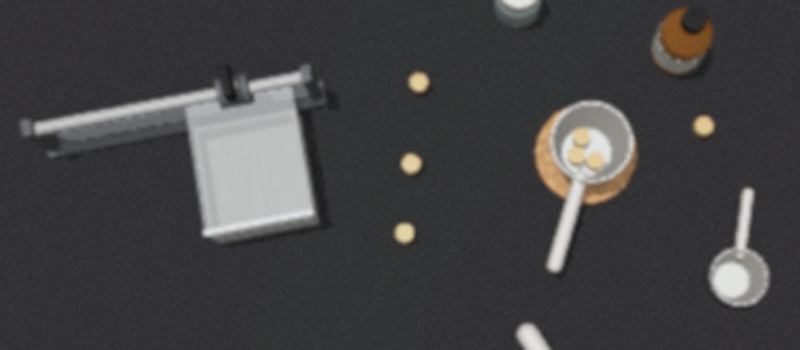

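```bash
cat > plan.py <<'E'
import numpy as np
from rig import robot
from scipy.spatial.transform import Rotation as R
def down(yaw,tilt=0.):
    # tool x at world angle yaw, z down; then tilt about tool x
    x=np.array([np.cos(yaw),np.sin(yaw),0]);z=np.array([0,0,-1.]);y=np.cross(z,x)
    return R.from_matrix(np.c_[x,y,z])*R.from_rotvec([tilt,0,0])
def plan(wps,start=None,vmax=20.5,wmax=0.6):
    """wps: list of (tcp pos, Rotation)"""
    o=robot.get_obs()
    p,q=(o['position'].copy(),R.from_quat(o['tool_rot'])) if start is None else start
    for tp,tq in wps:
        tp=np.array(tp,float)
        n=0
        D=np.linalg.norm(tp-p)*100; A=(q.inv()*tq).magnitude()
        k=max(1,int(np.ceil(max(D/vmax,A/wmax))))
        for i in range(k):
            f=1/(k-i)
            d=q.inv().apply(tp-p)*100*f; r=(q.inv()*tq).as_rotvec()*f
            d=d.round(2);r=r.round(3)
            nr=int(np.ceil(max(np.linalg.norm(d)/4.1,np.linalg.norm(r)/.122,1)))
            print('t',d.tolist(),'r',r.tolist(),'rows',min(nr,5))
            p=p+q.apply(d/100);q=q*R.from_rotvec(r)
        print('-> ',p.round(4))
    return p,q
def G(p,Rt): # tcp so that grasp point at p
    return np.array(p)+Rt.apply([0,0,.019])
E
python3 - <<'E'
from plan import *
plan([([.6164,.1464,.21],down(.193))])
E
```

```text
t [-11.24, -6.65, -0.5] r [-0.0, 0.0, 0.54] rows 5
t [-13.06, 0.08, -0.5] r [-0.0, 0.0, 0.54] rows 5
t [-11.16, 6.78, -0.5] r [-0.0, 0.0, 0.541] rows 5
t [-6.08, 11.56, -0.5] r [-0.0, 0.0, 0.54] rows 5
t [0.73, 13.04, -0.5] r [0.0, 0.0, 0.541] rows 5
->  [0.6164 0.1463 0.21  ]
```

send_rows(
  deltas=[
    {"tx":-11.2,"ty":-6.6,"tz":-0.5,"rz":0.54},
    {"tx":-11.2,"ty":-6.6,"tz":-0.5,"rz":0.54},
    {"tx":-11.2,"ty":-6.6,"tz":-0.5,"rz":0.54},
    {"tx":-11.2,"ty":-6.6,"tz":-0.5,"rz":0.54},
    {"tx":-11.2,"ty":-6.6,"tz":-0.5,"rz":0.54},
  ],
)

```text
schema error: expected keys tx, ty, tz, rx, ry, rz
```

send_rows(
  deltas=[
    {"tx":-13.1,"ty":0.1,"tz":-0.5,"rz":0.54},
    {"tx":-13.1,"ty":0.1,"tz":-0.5,"rz":0.54},
    {"tx":-13.1,"ty":0.1,"tz":-0.5,"rz":0.54},
    {"tx":-13.1,"ty":0.1,"tz":-0.5,"rz":0.54},
    {"tx":-13.1,"ty":0.1,"tz":-0.5,"rz":0.54},
  ],
)

```text
schema error: expected keys tx, ty, tz, rx, ry, rz
```

send_rows(
  deltas=[
    {"tx":-11.2,"ty":6.8,"tz":-0.5,"rz":0.54},
    {"tx":-11.2,"ty":6.8,"tz":-0.5,"rz":0.54},
    {"tx":-11.2,"ty":6.8,"tz":-0.5,"rz":0.54},
    {"tx":-11.2,"ty":6.8,"tz":-0.5,"rz":0.54},
    {"tx":-11.2,"ty":6.8,"tz":-0.5,"rz":0.54},
  ],
)

```text
schema error: expected keys tx, ty, tz, rx, ry, rz
```

send_rows(
  deltas=[
    {"tx":-6.1,"ty":11.6,"tz":-0.5,"rz":0.54},
    {"tx":-6.1,"ty":11.6,"tz":-0.5,"rz":0.54},
    {"tx":-6.1,"ty":11.6,"tz":-0.5,"rz":0.54},
    {"tx":-6.1,"ty":11.6,"tz":-0.5,"rz":0.54},
    {"tx":-6.1,"ty":11.6,"tz":-0.5,"rz":0.54},
  ],
)

```text
schema error: expected keys tx, ty, tz, rx, ry, rz
```

send_rows(
  deltas=[
    {"tx":-11.2,"ty":-6.6,"tz":-0.5,"rx":0,"ry":0,"rz":0.54},
    {"tx":-11.2,"ty":-6.6,"tz":-0.5,"rx":0,"ry":0,"rz":0.54},
    {"tx":-11.2,"ty":-6.6,"tz":-0.5,"rx":0,"ry":0,"rz":0.54},
    {"tx":-11.2,"ty":-6.6,"tz":-0.5,"rx":0,"ry":0,"rz":0.54},
    {"tx":-11.2,"ty":-6.6,"tz":-0.5,"rx":0,"ry":0,"rz":0.54},
  ],
)

```text
time: 2.52
position: [0.2475, 0.5128, 0.1904]
tool_rot: [0.388, 0.922, -0.0, 0.0]
ft_force: [-0.2, 0.9, -0.6]
grip_width: 0.087
```

send_rows(
  deltas=[
    {"tx":-13.1,"ty":0.1,"tz":-0.5,"rx":0,"ry":0,"rz":0.54},
    {"tx":-13.1,"ty":0.1,"tz":-0.5,"rx":0,"ry":0,"rz":0.54},
    {"tx":-13.1,"ty":0.1,"tz":-0.5,"rx":0,"ry":0,"rz":0.54},
    {"tx":-13.1,"ty":0.1,"tz":-0.5,"rx":0,"ry":0,"rz":0.54},
    {"tx":-13.1,"ty":0.1,"tz":-0.5,"rx":0,"ry":0,"rz":0.54},
  ],
)

```text
time: 2.93
position: [0.341, 0.4207, 0.1954]
tool_rot: [0.62, 0.785, 0.0, 0.0]
ft_force: [-0.1, 0.2, 0.5]
grip_width: 0.0872
```

Run:
```python
from plan import *
o=robot.get_obs();print(o['time'],o['position'],o['q'].round(4).tolist(),o['tool_rot'].round(4).tolist())
plan([([.6164,.1464,.21],down(.193))])
```

```text
2.9333 [0.3410339  0.42071772 0.19540787] [0.6836, 0.4022, 1.6312, -0.0007, 1.1072, 0.4496] [0.6196, 0.7849, 0.0004, 0.0004]
t [-11.03, 6.81, -0.48] r [0.0, -0.0, 0.537] rows 5
t [-5.99, 11.48, -0.47] r [0.0, -0.0, 0.538] rows 5
t [0.74, 12.94, -0.48] r [0.0, -0.001, 0.537] rows 5
->  [0.6164 0.1464 0.21  ]
```

Tracking is accurate. Continue.

send_rows(
  deltas=[
    {"tx":-11.0,"ty":6.8,"tz":-0.5,"rx":0,"ry":0,"rz":0.537},
    {"tx":-11.0,"ty":6.8,"tz":-0.5,"rx":0,"ry":0,"rz":0.537},
    {"tx":-11.0,"ty":6.8,"tz":-0.5,"rx":0,"ry":0,"rz":0.537},
    {"tx":-11.0,"ty":6.8,"tz":-0.5,"rx":0,"ry":0,"rz":0.537},
    {"tx":-11.0,"ty":6.8,"tz":-0.5,"rx":0,"ry":0,"rz":0.537},
  ],
)

```text
time: 3.35
position: [0.4338, 0.3304, 0.2004]
tool_rot: [0.806, 0.592, 0.001, 0.0]
ft_force: [-0.9, -0.8, 0.3]
grip_width: 0.0872
```

send_rows(
  deltas=[
    {"tx":-6.0,"ty":11.5,"tz":-0.5,"rx":0,"ry":0,"rz":0.538},
    {"tx":-6.0,"ty":11.5,"tz":-0.5,"rx":0,"ry":0,"rz":0.538},
    {"tx":-6.0,"ty":11.5,"tz":-0.5,"rx":0,"ry":0,"rz":0.538},
    {"tx":-6.0,"ty":11.5,"tz":-0.5,"rx":0,"ry":0,"rz":0.538},
    {"tx":-6.0,"ty":11.5,"tz":-0.5,"rx":0,"ry":0,"rz":0.538},
  ],
)

```text
time: 3.77
position: [0.5266, 0.2393, 0.2052]
tool_rot: [0.934, 0.357, 0.001, 0.0]
ft_force: [-1.1, -0.0, 0.2]
grip_width: 0.0869
```

send_rows(
  deltas=[
    {"tx":0.7,"ty":9,"tz":-5,"rx":0,"ry":0,"rz":0.537},
    {"tx":0.7,"ty":9,"tz":-5,"rx":0,"ry":0,"rz":0.537},
    {"tx":0.7,"ty":9,"tz":-5,"rx":0,"ry":0,"rz":0.537},
    {"tx":0.7,"ty":9,"tz":-5,"rx":0,"ry":0,"rz":0.537},
    {"tx":0.7,"ty":9,"tz":-5,"rx":0,"ry":0,"rz":0.537},
  ],
)

```text
time: 4.18
position: [0.5914, 0.1786, 0.256]
tool_rot: [0.995, 0.098, 0.001, 0.0]
ft_force: [-0.5, 0.5, -0.1]
grip_width: 0.0873
```

Run:
```python
from h import *
c=snap('wrist','w1.png');print(c['wt'],c['wR'].round(3).tolist());o=robot.get_obs();print(o['position'],o['q'].round(4).tolist(),o['tool_rot'].round(4).tolist())
for l,z in [('wing',.122),('collar',.085),('tray_floor',.004)]:
    for r in robot.tip_of(l,'wrist')[:3]:print(l,r['p'],np.round(r['xy']),dep(c,r['xy']),onz(c,r['xy'],z))
```

```text
[0.65985774 0.19241084 0.45545181] [[0.193, -0.949, -0.25], [-0.981, -0.187, -0.05], [0.001, 0.255, -0.967]]
[0.59030934 0.17907134 0.25544802] [0.1136, 0.4473, 1.3692, 0.0, 1.3242, 1.4865] [0.9951, 0.0988, 0.0004, -0.0]
wing 0.73 [288. 152.] [0.62039699 0.14943303 0.13470916] [0.61883339 0.14773007 0.122     ]
collar 0.67 [286. 147.] [0.62532312 0.1520479  0.13398957] [0.62006018 0.14589675 0.085     ]
```

View pics/w1.png

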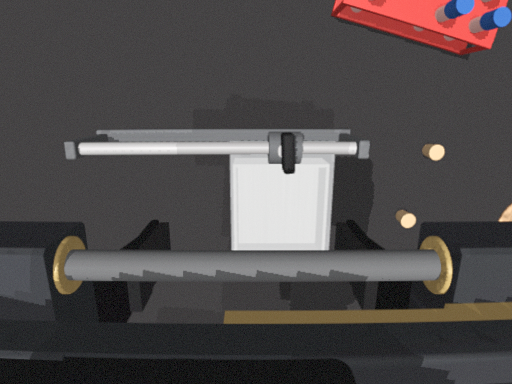

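Run:
```python
from h import *
c=snap('wrist')
L=onz(c,(70,150),.1);Rr=onz(c,(363.5,149),.1);print(L,Rr,np.linalg.norm(L-Rr))
u=(L-Rr)[:2]/np.linalg.norm((L-Rr)[:2]);print('yaw',np.arctan2(-u[0],u[1]),'collar0',Rr[:2]+u*.085)
a=onz(c,(90,149.5),.091);b=onz(c,(345,148.5),.091);print(a,b,np.arctan2(-(a-b)[0],(a-b)[1]))
im=c['color'][110:260,210:350,::-1];cv2.imwrite('pics/z2.png',cv2.resize(im,None,fx=4,fy=4,interpolation=cv2.INTER_CUBIC))
```

```text
[0.56943894 0.37757056 0.1       ] [0.63401112 0.06736681 0.1       ] 0.31685317281806935
yaw 0.205229789071331 collar0 [0.61668879 0.15058302]
[0.57219756 0.35990161 0.091     ] [0.62970853 0.08437259 0.091     ] 0.2057748110749656
```

View pics/z2.png

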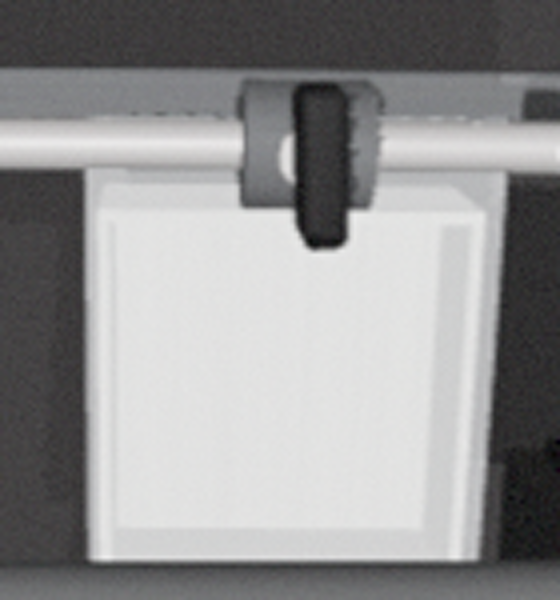

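Run:
```python
from plan import *
plan([([.618,.1485,.15],down(.2)),([.618,.1485,.112],down(.2))])
```

```text
t [2.19, 3.68, 10.49] r [-0.0, 0.0, 0.004] rows 3
->  [0.618  0.1485 0.15  ]
t [-0.0, -0.0, 3.8] r [-0.0, 0.0, 0.0] rows 1
->  [0.618  0.1485 0.112 ]
```

send_rows(
  deltas=[
    {"tx":2.2,"ty":3.7,"tz":10.5,"rx":0,"ry":0,"rz":0},
    {"tx":2.2,"ty":3.7,"tz":10.5,"rx":0,"ry":0,"rz":0},
    {"tx":2.2,"ty":3.7,"tz":10.5,"rx":0,"ry":0,"rz":0},
    {"tx":2.2,"ty":3.7,"tz":12.5,"rx":0,"ry":0,"rz":0},
    {"tx":2.2,"ty":3.7,"tz":14.3,"rx":0,"ry":0,"rz":0},
  ],
)

```text
time: 4.85
position: [0.6177, 0.1477, 0.1097]
tool_rot: [0.995, 0.101, -0.001, -0.0]
ft_force: [-0.8, -0.1, -0.8]
grip_width: 0.087
```

send_rows(
  deltas=[
    {"tx":0,"ty":0,"tz":0,"rx":0,"ry":0,"rz":0},
    {"tx":0,"ty":0,"tz":0,"rx":0,"ry":0,"rz":0},
    {"tx":0,"ty":0,"tz":0,"rx":0,"ry":0,"rz":0},
    {"tx":0,"ty":0,"tz":0,"rx":0,"ry":0,"rz":0},
    {"tx":0,"ty":0,"tz":0,"rx":0,"ry":0,"rz":0},
  ],
  claw=0,
  squeeze=30,
)

```text
time: 5.27
position: [0.6196, 0.1484, 0.1139]
tool_rot: [0.995, 0.101, 0.002, 0.0]
ft_force: [-0.1, -0.2, 0.1]
grip_width: 0.0614
```

send_rows(
  deltas=[
    {"tx":0,"ty":0,"tz":0,"rx":0,"ry":0,"rz":0},
    {"tx":0,"ty":0,"tz":0,"rx":0,"ry":0,"rz":0},
  ],
)

```text
time: 5.43
position: [0.619, 0.1482, 0.1131]
tool_rot: [0.995, 0.101, 0.001, 0.0]
ft_force: [-1.3, -1.2, 0.5]
grip_width: 0.0484
```

send_rows(
  deltas=[
    {"tx":0,"ty":0,"tz":0,"rx":0,"ry":0,"rz":0},
    {"tx":0,"ty":0,"tz":0,"rx":0,"ry":0,"rz":0},
    {"tx":0,"ty":0,"tz":0,"rx":0,"ry":0,"rz":0},
    {"tx":0,"ty":0,"tz":0,"rx":0,"ry":0,"rz":0},
    {"tx":0,"ty":0,"tz":0,"rx":0,"ry":0,"rz":0},
  ],
)

```text
time: 5.85
position: [0.6185, 0.1481, 0.112]
tool_rot: [0.995, 0.101, -0.0, -0.0]
ft_force: [-0.0, 0.3, 0.2]
grip_width: 0.0145
```

send_rows(
  deltas=[
    {"tx":0,"ty":0,"tz":0,"rx":0,"ry":0,"rz":0},
    {"tx":0,"ty":0,"tz":0,"rx":0,"ry":0,"rz":0},
    {"tx":0,"ty":0,"tz":0,"rx":0,"ry":0,"rz":0},
  ],
)

```text
time: 6.1
position: [0.6185, 0.1481, 0.112]
tool_rot: [0.995, 0.101, -0.0, -0.0]
ft_force: [-0.4, -0.5, 0.5]
grip_width: 0.0016
```

Run:
```python
from h import *
c=snap('wrist','w2.png');s=snap('side','s2.png');print(robot.get_obs()['grip_width'])
im=s['color'][80:200,220:360,::-1];cv2.imwrite('pics/s2.png',cv2.resize(im,None,fx=5,fy=5,interpolation=cv2.INTER_CUBIC))
```

```text
0.0004860657364280823
```

View pics/s2.png

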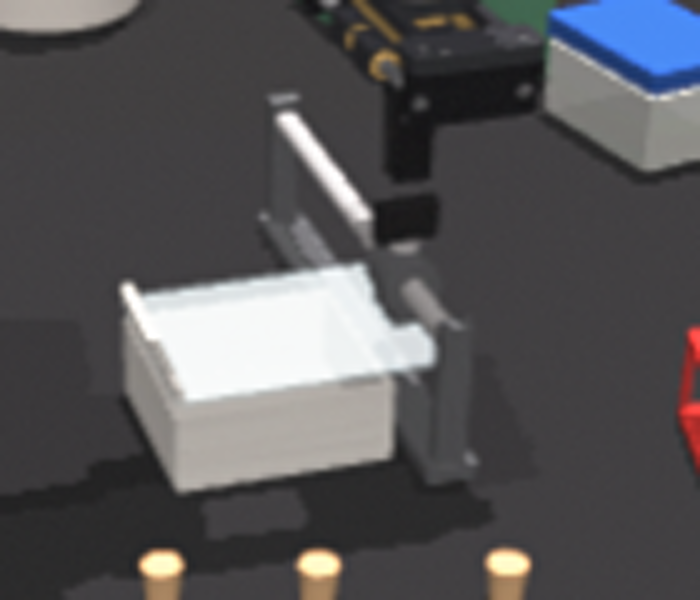

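View pics/w2.png

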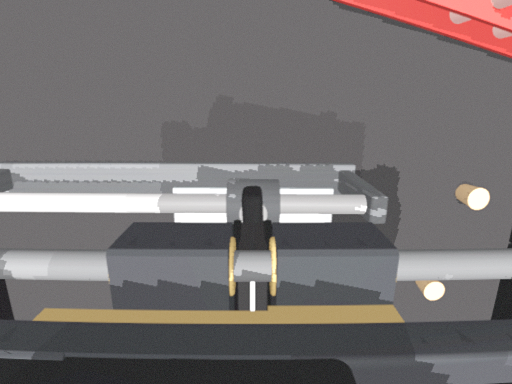

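Run:
```python
from h import *
o=robot.get_obs()
from scipy.spatial.transform import Rotation as R
c=snap('wrist');s=snap('side');t=snap('top')
p=o['position'];g=p+np.array([0,0,.05])
for n,k in(('w',c),('s',s),('t',t)):
  print(n,proj(k,[p,g,[.618,.1485,.135],[.618,.1485,.109]]).round(1).tolist())
print(c['tool_from_camera'])
a=np.array([220,80]); im=cv2.resize(s['color'][80:200,220:360,::-1],None,fx=5,fy=5)
for q,col in zip(proj(s,[p,[.618,.1485,.135],[.619,.1485,.109]]),[(0,0,255),(0,255,0),(255,0,0)]): cv2.circle(im,tuple(int(v) for v in (q-a)*5+2),4,col,-1)
cv2.imwrite('pics/s3.png',im)
im=cv2.resize(t['color'][90:210,110:250,::-1],None,fx=5,fy=5)
for q,col in zip(proj(t,[p,[.618,.1485,.135],[.619,.1485,.109]]),[(0,0,255),(0,255,0),(255,0,0)]): cv2.circle(im,tuple(int(v) for v in (q-[110,90])*5+2),4,col,-1)
cv2.imwrite('pics/t3.png',im)
P=cloud(s)
for r in range(98,135,3): print(r,[ (P[r,x]*1000).round(0).astype(int).tolist() if not np.isnan(P[r,x,0]) else None for x in(298,302)])
```

```text
w [[252.5, 216.1], [252.6, 250.3], [251.6, 230.3], [251.7, 215.2]]
s [[299.8, 125.9], [300.5, 110.1], [299.9, 118.7], [299.6, 126.8]]
t [[170.6, 143.4], [166.5, 138.5], [168.6, 141.4], [170.6, 143.8]]
[[-7.97842144e-04 -9.66347487e-01 -2.57238989e-01  7.03835140e-02]
 [ 9.99999645e-01 -8.40695752e-04  5.66102619e-05 -2.17624676e-04]
 [-2.70964910e-04 -2.57238852e-01  9.66347815e-01 -1.99229285e-01]
 [ 0.00000000e+00  0.00000000e+00  0.00000000e+00  1.00000000e+00]]
98 [[610, 148, 199], [604, 52, 241]]
101 [[610, 145, 191], [605, 55, 231]]
104 [[610, 143, 183], [606, 57, 222]]
107 [[611, 146, 173], [621, 139, 176]]
110 [[610, 139, 167], [620, 132, 170]]
113 [[609, 135, 159], [621, 136, 158]]
116 [[611, 142, 147], [677, 448, -3]]
119 [[659, 427, -4], [624, 150, 133]]
122 [[612, 141, 128], [624, 144, 126]]
125 [[611, 135, 122], [624, 145, 116]]
128 [[612, 139, 110], [625, 146, 106]]
131 [[613, 143, 98], [624, 137, 101]]
134 [[611, 127, 97], [623, 128, 96]]
```

View pics/s3.png

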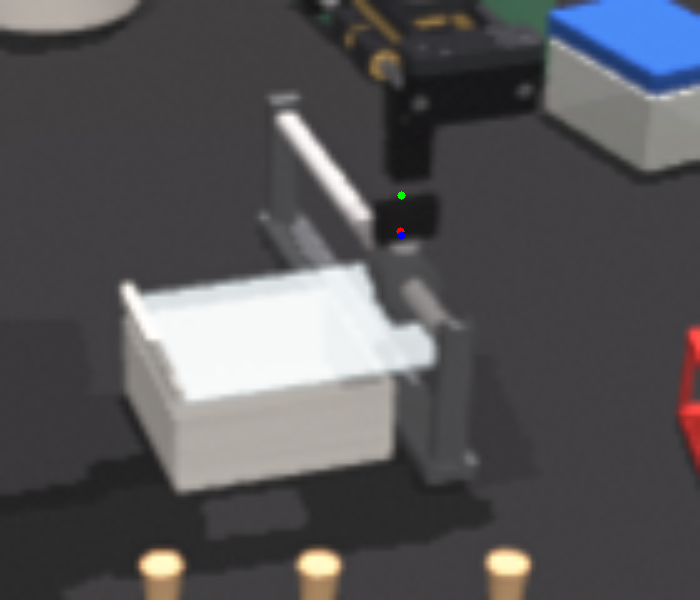

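View pics/t3.png

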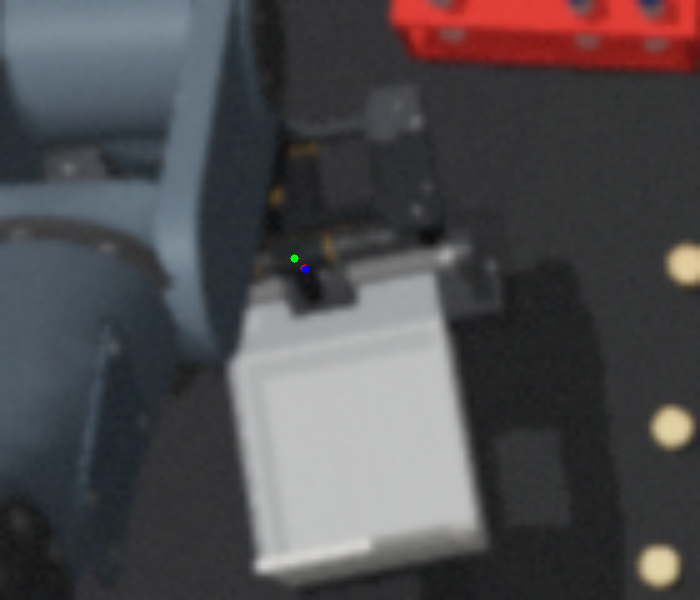

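send_rows(
  deltas=[
    {"tx":0,"ty":0,"tz":0,"rx":0,"ry":0,"rz":0},
    {"tx":0,"ty":0,"tz":0,"rx":0,"ry":0,"rz":0},
    {"tx":0,"ty":0,"tz":0,"rx":0,"ry":0,"rz":0},
    {"tx":0,"ty":0,"tz":0,"rx":0,"ry":0,"rz":0},
    {"tx":0,"ty":0,"tz":0,"rx":0,"ry":0,"rz":0},
  ],
  claw=5,
)

```text
time: 6.77
position: [0.6185, 0.1481, 0.1121]
tool_rot: [0.995, 0.101, -0.0, -0.0]
ft_force: [-0.4, -0.0, 0.7]
grip_width: 0.0257
```

send_rows(
  deltas=[
    {"tx":0,"ty":0,"tz":0,"rx":0,"ry":0,"rz":0},
    {"tx":0,"ty":0,"tz":0,"rx":0,"ry":0,"rz":0},
    {"tx":0,"ty":0,"tz":0,"rx":0,"ry":0,"rz":0},
    {"tx":0,"ty":0,"tz":0,"rx":0,"ry":0,"rz":0},
  ],
)

```text
time: 7.1
position: [0.6185, 0.1481, 0.1121]
tool_rot: [0.995, 0.101, 0.0, -0.0]
ft_force: [0.4, 0.0, 0.4]
grip_width: 0.0478
```

Run:
```python
from h import *
s=snap('side');o=robot.get_obs();p=o['position'];print(p,o['grip_width'])
a=np.array([220,50]); im=cv2.resize(s['color'][50:170,220:360,::-1],None,fx=5,fy=5,interpolation=cv2.INTER_CUBIC)
u=np.array([-.2,.98,0])
for q in proj(s,[p,p+.025*u,p-.025*u]): cv2.circle(im,tuple(int(v) for v in (q-a)*5+2),4,(0,0,255),-1)
cv2.imwrite('pics/s4.png',im)
```

```text
[0.61852017 0.14809887 0.11207595] 0.048491231846990196
```

View pics/s4.png

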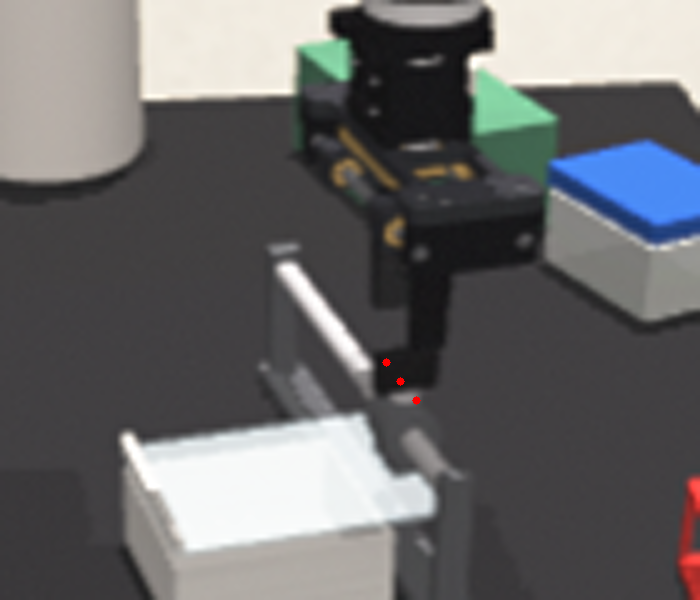

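Run:
```python
from h import *
s=snap('side','s5.png');o=robot.get_obs();p=o['position']
u=np.array([-.2,.98,0])
for h in (0,.02,.03,.04): print(h,proj(s,[p-.039*u+[0,0,h],p+.039*u+[0,0,h],p+.024*u+[0,0,h]]).round(1).tolist())
P=cloud(s)
for r in range(95,126,2): print(r,[ (P[r,x]*1000).round(0).astype(int).tolist() if not np.isnan(P[r,x,0]) else None for x in(294,297,300,304,307)])
```

```text
0 [[304.6, 132.0], [295.3, 120.2], [297.0, 122.3]]
0.02 [[304.9, 125.6], [295.5, 114.0], [297.2, 116.1]]
0.03 [[305.1, 122.4], [295.6, 110.9], [297.4, 113.0]]
0.04 [[305.3, 119.1], [295.8, 107.7], [297.5, 109.8]]
95 [[591, 100, 229], [597, 87, 235], [600, 58, 246], [609, 53, 248], [617, 53, 248]]
97 [[591, 100, 224], [596, 83, 230], [600, 56, 242], [609, 50, 244], [617, 54, 242]]
99 [[602, 171, 186], [597, 84, 224], [600, 57, 236], [611, 60, 234], [619, 61, 233]]
101 [[603, 173, 179], [612, 175, 178], [601, 59, 230], [610, 55, 231], [619, 62, 227]]
103 [[604, 177, 172], [611, 168, 175], [600, 55, 226], [611, 58, 224], [619, 60, 223]]
105 [[603, 174, 166], [612, 173, 167], [601, 57, 219], [611, 55, 220], [629, 110, 194]]
107 [[604, 176, 159], [612, 171, 161], [620, 170, 161], [622, 113, 187], [630, 112, 187]]
109 [[603, 172, 155], [612, 170, 156], [622, 176, 152], [623, 117, 180], [630, 114, 181]]
111 [[654, 492, -3], [612, 168, 150], [621, 170, 149], [622, 114, 175], [631, 115, 174]]
113 [[652, 477, -4], [663, 479, -5], [674, 476, -4], [623, 114, 169], [632, 117, 167]]
115 [[649, 460, -3], [660, 460, -4], [671, 459, -4], [623, 116, 162], [632, 115, 162]]
117 [[647, 444, -3], [657, 438, -1], [668, 438, -2], [624, 116, 156], [632, 114, 156]]
119 [[645, 426, -3], [654, 420, 0], [619, 152, 132], [624, 116, 150], [633, 117, 149]]
121 [[601, 146, 130], [608, 138, 133], [617, 140, 132], [629, 143, 130], [638, 142, 130]]
123 [[601, 146, 123], [608, 139, 126], [617, 139, 126], [629, 142, 124], [686, 391, -3]]
125 [[600, 138, 121], [609, 141, 119], [618, 141, 119], [630, 143, 117], [683, 378, -4]]
```

send_rows(
  deltas=[
    {"tx":0,"ty":0,"tz":1.7,"rx":0,"ry":0,"rz":0},
    {"tx":0,"ty":0,"tz":3.4,"rx":0,"ry":0,"rz":0},
    {"tx":0,"ty":0,"tz":3.4,"rx":0,"ry":0,"rz":0},
  ],
)

```text
time: 7.45
position: [0.6159, 0.1478, 0.0751]
tool_rot: [0.995, 0.101, -0.003, -0.0]
ft_force: [-0.5, 0.3, -0.1]
grip_width: 0.0497
```

send_rows(
  deltas=[
    {"tx":0,"ty":0,"tz":0,"rx":0,"ry":0,"rz":0},
    {"tx":0,"ty":0,"tz":0,"rx":0,"ry":0,"rz":0},
    {"tx":0,"ty":0,"tz":0,"rx":0,"ry":0,"rz":0},
    {"tx":0,"ty":0,"tz":0,"rx":0,"ry":0,"rz":0},
    {"tx":0,"ty":0,"tz":0,"rx":0,"ry":0,"rz":0},
  ],
  claw=0,
)

```text
time: 7.87
position: [0.6191, 0.1481, 0.0789]
tool_rot: [0.995, 0.101, 0.001, 0.0]
ft_force: [-0.4, 0.6, -0.8]
grip_width: 0.0244
```

send_rows(
  deltas=[
    {"tx":0,"ty":0,"tz":0,"rx":0,"ry":0,"rz":0},
    {"tx":0,"ty":0,"tz":0,"rx":0,"ry":0,"rz":0},
    {"tx":0,"ty":0,"tz":0,"rx":0,"ry":0,"rz":0},
    {"tx":0,"ty":0,"tz":0,"rx":0,"ry":0,"rz":0},
  ],
)

```text
time: 8.2
position: [0.6188, 0.1479, 0.0785]
tool_rot: [0.995, 0.101, 0.0, 0.0]
ft_force: [-0.8, -1.5, 2.6]
grip_width: 0.0122
```

Run:
```python
from h import *
s=snap('side');o=robot.get_obs();p=o['position'];print(p,o['grip_width'],o['ft_force'])
im=cv2.resize(s['color'][50:170,220:360,::-1],None,fx=5,fy=5,interpolation=cv2.INTER_CUBIC)
cv2.imwrite('pics/s6.png',im)
```

```text
[0.6188284  0.14791129 0.07851152] 0.011916417582617689 [-1.32073989 -1.65418726  2.85328831]
```

View pics/s6.png

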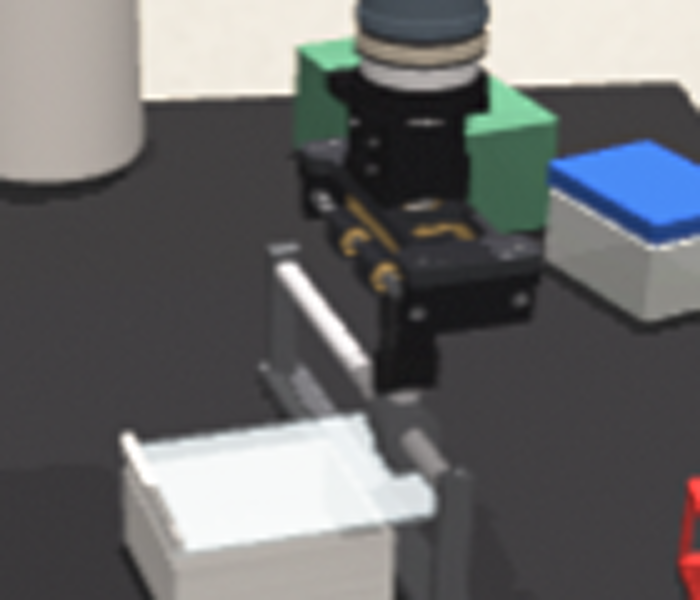

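send_rows(
  deltas=[
    {"tx":0,"ty":0,"tz":0,"rx":0,"ry":0,"rz":-0.1},
    {"tx":0,"ty":0,"tz":0,"rx":0,"ry":0,"rz":-0.2},
    {"tx":0,"ty":0,"tz":0,"rx":0,"ry":0,"rz":-0.3},
    {"tx":0,"ty":0,"tz":0,"rx":0,"ry":0,"rz":-0.4},
    {"tx":0,"ty":0,"tz":0,"rx":0,"ry":0,"rz":-0.5},
  ],
)

```text
time: 8.67
position: [0.6187, 0.1482, 0.0785]
tool_rot: [0.938, 0.346, 0.0, -0.0]
ft_force: [-1.5, 0.3, 2.8]
grip_width: 0.012
```

send_rows(
  deltas=[
    {"tx":0,"ty":0,"tz":0,"rx":0,"ry":0,"rz":-0.1},
    {"tx":0,"ty":0,"tz":0,"rx":0,"ry":0,"rz":-0.2},
    {"tx":0,"ty":0,"tz":0,"rx":0,"ry":0,"rz":-0.3},
    {"tx":0,"ty":0,"tz":0,"rx":0,"ry":0,"rz":-0.4},
    {"tx":0,"ty":0,"tz":0,"rx":0,"ry":0,"rz":-0.5},
  ],
)

```text
time: 9.08
position: [0.6185, 0.1483, 0.0784]
tool_rot: [0.823, 0.568, 0.0, -0.0]
ft_force: [-0.7, -0.1, 3.5]
grip_width: 0.0119
```

send_rows(
  deltas=[
    {"tx":0,"ty":0,"tz":0,"rx":0,"ry":0,"rz":-0.1},
    {"tx":0,"ty":0,"tz":0,"rx":0,"ry":0,"rz":-0.2},
    {"tx":0,"ty":0,"tz":0,"rx":0,"ry":0,"rz":-0.3},
    {"tx":0,"ty":0,"tz":0,"rx":0,"ry":0,"rz":-0.4},
    {"tx":0,"ty":0,"tz":0,"rx":0,"ry":0,"rz":-0.5},
  ],
)

```text
time: 9.5
position: [0.6183, 0.1483, 0.0785]
tool_rot: [0.657, 0.754, 0.0, -0.0]
ft_force: [-1.3, 0.2, 4.1]
grip_width: 0.0117
```

Run:
```python
from h import *
s=snap('wrist','w7.png');o=robot.get_obs();p=o['position'];print(p,o['grip_width'],o['ft_force'],o['moment'],o['q'].round(3),o['tool_rot'])
```

```text
[0.6183001  0.14830178 0.07847494] 0.011546460612023612 [-1.08409282 -0.17786428  3.2038115 ] [-0.08838293  0.18087738  0.02712469] [ 0.06   0.67   1.494  0.     0.978 -0.08 ] [ 6.56012517e-01  7.54749977e-01  4.09064711e-05 -2.21438353e-04]
```

View pics/w7.png

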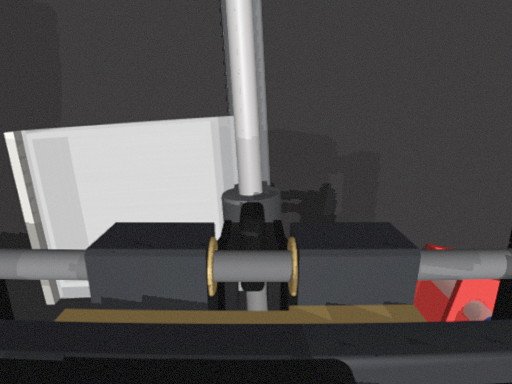

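Run:
```python
from plan import *
o=robot.get_obs();q=R.from_quat(o['tool_rot']);print(q.as_matrix().round(3))
d=np.array([-np.sin(.2025),np.cos(.2025),0])
print(q.inv().apply(d*13.4), q.inv().apply([0,0,1]))
```

```text
[[-0.139  0.99  -0.   ]
 [ 0.99   0.139  0.   ]
 [ 0.    -0.    -1.   ]]
[ 1.33736256e+01 -8.40303672e-01  5.38029947e-03] [ 3.87931498e-04 -2.28784346e-04 -9.99999899e-01]
```

send_rows(
  deltas=[
    {"tx":1.2,"ty":-0.08,"tz":0,"rx":0,"ry":0,"rz":0},
    {"tx":2.8,"ty":-0.18,"tz":0,"rx":0,"ry":0,"rz":0},
    {"tx":4.6,"ty":-0.29,"tz":0,"rx":0,"ry":0,"rz":0},
    {"tx":6.4,"ty":-0.4,"tz":0,"rx":0,"ry":0,"rz":0},
    {"tx":8.2,"ty":-0.51,"tz":0,"rx":0,"ry":0,"rz":0},
  ],
)

```text
time: 9.97
position: [0.6025, 0.2277, 0.0784]
tool_rot: [0.66, 0.751, -0.001, 0.001]
ft_force: [-0.5, -4.7, 4.6]
grip_width: 0.0116
```

send_rows(
  deltas=[
    {"tx":1.8,"ty":-0.11,"tz":0,"rx":0,"ry":0,"rz":0},
    {"tx":3.2,"ty":-0.2,"tz":0,"rx":0,"ry":0,"rz":0},
    {"tx":4.3,"ty":-0.27,"tz":0,"rx":0,"ry":0,"rz":0},
    {"tx":5.0,"ty":-0.31,"tz":0,"rx":0,"ry":0,"rz":0},
    {"tx":5.2,"ty":-0.33,"tz":0,"rx":0,"ry":0,"rz":0},
  ],
)

```text
time: 10.38
position: [0.592, 0.2806, 0.0785]
tool_rot: [0.659, 0.752, -0.0, 0.0]
ft_force: [-1.2, -4.2, 6.6]
grip_width: 0.0118
```

Run:
```python
from h import *
t=snap('top');s=snap('side','s8.png');o=robot.get_obs();p=o['position'];print(p,o['grip_width'],o['ft_force'],o['moment'],o['q'].round(3))
im=cv2.resize(t['color'][90:250,60:260,::-1],None,fx=4,fy=4,interpolation=cv2.INTER_CUBIC)
cv2.imwrite('pics/t8.png',im)
```

```text
[0.5920072  0.28056147 0.07843615] 0.011782019642575702 [-2.31850024 -1.49521353  5.5616677 ] [-0.28069463  0.38620544 -0.04266559] [0.272 0.692 1.441 0.    1.009 0.141]
```

View pics/t8.png

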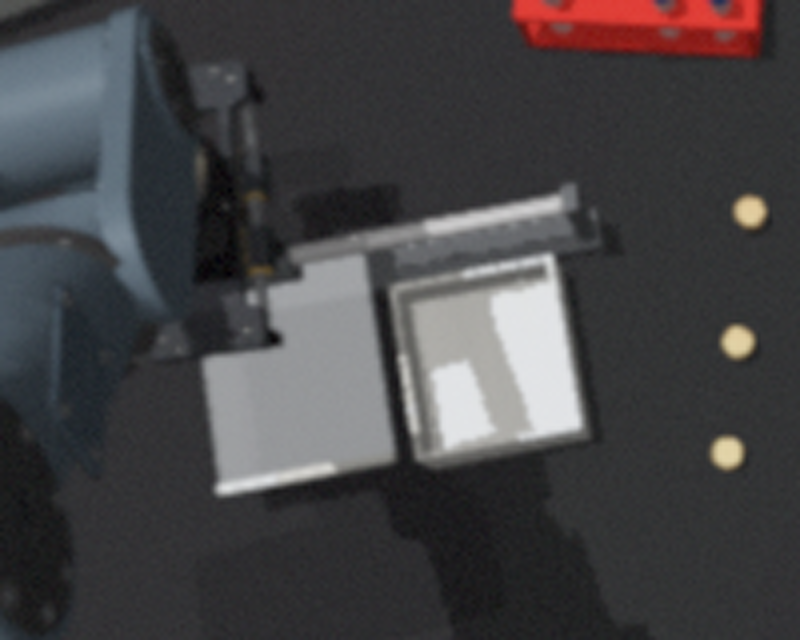

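View pics/s8.png

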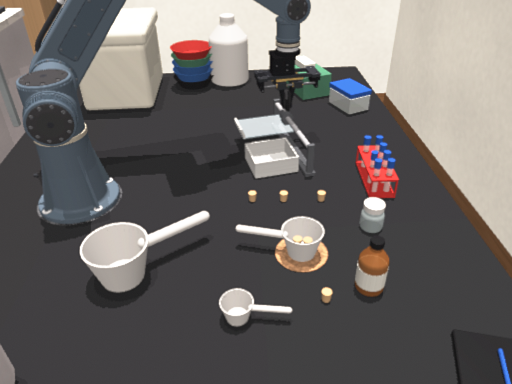

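send_rows(
  deltas=[
    {"tx":0.15,"ty":-0.01,"tz":0,"rx":0,"ry":0,"rz":0},
    {"tx":0.3,"ty":-0.02,"tz":0,"rx":0,"ry":0,"rz":0},
    {"tx":0.3,"ty":-0.02,"tz":0,"rx":0,"ry":0,"rz":0},
  ],
)

```text
time: 10.73
position: [0.592, 0.2806, 0.0784]
tool_rot: [0.659, 0.752, -0.002, 0.001]
ft_force: [-1.6, -7.8, 6.6]
grip_width: 0.012
```

send_rows(
  deltas=[
    {"tx":0,"ty":0,"tz":0,"rx":0,"ry":0,"rz":0},
    {"tx":0,"ty":0,"tz":0,"rx":0,"ry":0,"rz":0},
    {"tx":0,"ty":0,"tz":0,"rx":0,"ry":0,"rz":0},
  ],
)

```text
time: 10.98
position: [0.592, 0.2806, 0.0784]
tool_rot: [0.659, 0.752, -0.002, 0.001]
ft_force: [-1.4, -6.5, 6.4]
grip_width: 0.012
```

send_rows(
  deltas=[
    {"tx":0,"ty":0,"tz":0,"rx":0,"ry":0,"rz":0},
    {"tx":0,"ty":0,"tz":0,"rx":0,"ry":0,"rz":0},
    {"tx":0,"ty":0,"tz":0,"rx":0,"ry":0,"rz":0},
    {"tx":0,"ty":0,"tz":0,"rx":0,"ry":0,"rz":0},
    {"tx":0,"ty":0,"tz":0,"rx":0,"ry":0,"rz":0},
  ],
  claw=5,
)

```text
time: 11.4
position: [0.5917, 0.2833, 0.0777]
tool_rot: [0.659, 0.752, -0.0, -0.0]
ft_force: [1.0, 0.4, -0.4]
grip_width: 0.0375
```

send_rows(
  deltas=[
    {"tx":0,"ty":0,"tz":-2,"rx":0,"ry":0,"rz":0},
    {"tx":0,"ty":0,"tz":-5,"rx":0,"ry":0,"rz":0},
    {"tx":0,"ty":0,"tz":-9,"rx":0,"ry":0,"rz":0},
    {"tx":0,"ty":0,"tz":-13,"rx":0,"ry":0,"rz":0},
    {"tx":0,"ty":0,"tz":-16,"rx":0,"ry":0,"rz":0},
  ],
)

```text
time: 11.82
position: [0.5928, 0.2835, 0.2414]
tool_rot: [0.659, 0.752, 0.002, 0.001]
ft_force: [0.7, 0.6, 1.0]
grip_width: 0.0496
```

```bash
cat > log.py <<'E'
import json
from rig import robot
o=robot.get_obs();d=dict(q=o['q'].tolist(),p=o['position'].tolist(),r=o['tool_rot'].tolist())
open('fk.jsonl','a').write(json.dumps(d)+'\n');print(round(o['time'],2),o['q'].round(3).tolist(),o['position'].round(4).tolist())
E
python3 log.py
python3 - <<'E'
from plan import *
# cup handle tilt test: bar dir
yaw=np.arctan2(.03,-.103)
print(yaw)
plan([([.49,-.24,.30],down(yaw+np.pi))])
plan([([.49,-.24,.30],down(yaw))])
E
```

```text
11.82 [0.276, 0.518, 1.283, 0.0, 1.336, 0.144] [0.5928, 0.2835, 0.2414]
2.858171400441741
t [-12.63, -4.27, -1.49] r [0.0, -0.001, 0.497] rows 5
t [-13.14, 2.27, -1.48] r [0.0, -0.001, 0.496] rows 5
t [-10.48, 8.26, -1.47] r [0.0, -0.001, 0.497] rows 5
t [-5.27, 12.25, -1.46] r [0.001, -0.002, 0.496] rows 5
->  [ 0.49 -0.24  0.3 ]
t [-16.84, -5.69, -1.99] r [0.001, 0.0, -0.385] rows 5
t [-13.48, -11.6, -1.98] r [0.001, 0.001, -0.385] rows 5
t [-8.13, -15.81, -1.98] r [0.002, 0.0, -0.385] rows 5
->  [ 0.49 -0.24  0.3 ]
```

send_rows(
  deltas=[
    {"tx":-12.6,"ty":-4.3,"tz":-1.5,"rx":0,"ry":0,"rz":0.497},
    {"tx":-12.6,"ty":-4.3,"tz":-1.5,"rx":0,"ry":0,"rz":0.497},
    {"tx":-12.6,"ty":-4.3,"tz":-1.5,"rx":0,"ry":0,"rz":0.497},
    {"tx":-12.6,"ty":-4.3,"tz":-1.5,"rx":0,"ry":0,"rz":0.497},
    {"tx":-12.6,"ty":-4.3,"tz":-1.5,"rx":0,"ry":0,"rz":0.497},
  ],
)

```text
time: 12.23
position: [0.5657, 0.1497, 0.2538]
tool_rot: [0.825, 0.565, 0.0, 0.0]
ft_force: [-0.0, 0.6, 0.1]
grip_width: 0.0501
```

send_rows(
  deltas=[
    {"tx":-13.1,"ty":2.3,"tz":-1.5,"rx":0,"ry":0,"rz":0.497},
    {"tx":-13.1,"ty":2.3,"tz":-1.5,"rx":0,"ry":0,"rz":0.497},
    {"tx":-13.1,"ty":2.3,"tz":-1.5,"rx":0,"ry":0,"rz":0.497},
    {"tx":-13.1,"ty":2.3,"tz":-1.5,"rx":0,"ry":0,"rz":0.497},
    {"tx":-13.1,"ty":2.3,"tz":-1.5,"rx":0,"ry":0,"rz":0.497},
  ],
)

```text
time: 12.65
position: [0.5411, 0.0202, 0.2683]
tool_rot: [0.938, 0.346, 0.0, 0.0]
ft_force: [-0.3, 0.5, -0.5]
grip_width: 0.0499
```

send_rows(
  deltas=[
    {"tx":-6,"ty":5,"tz":-1.5,"rx":0.3,"ry":0.2,"rz":0.0},
    {"tx":-6,"ty":5,"tz":-1.5,"rx":0.3,"ry":0.2,"rz":0.0},
    {"tx":-6,"ty":5,"tz":-1.5,"rx":0.3,"ry":0.2,"rz":0.0},
    {"tx":-6,"ty":5,"tz":-1.5,"rx":0.3,"ry":0.2,"rz":0.0},
  ],
)

```text
time: 12.98
position: [0.5296, -0.0587, 0.2814]
tool_rot: [0.922, 0.341, 0.043, -0.176]
ft_force: [1.9, -0.4, -0.7]
grip_width: 0.0496
```

```bash
python3 log.py
```

```text
12.98 [-0.514, 0.379, 1.474, 0.291, 1.512, 0.297] [0.5296, -0.0587, 0.2814]
```

send_rows(
  deltas=[
    {"tx":0,"ty":0,"tz":0,"rx":-0.5,"ry":0,"rz":0.0},
    {"tx":0,"ty":0,"tz":0,"rx":-0.5,"ry":0,"rz":0.0},
    {"tx":0,"ty":0,"tz":0,"rx":-0.5,"ry":0,"rz":0.0},
    {"tx":0,"ty":0,"tz":0,"rx":-0.5,"ry":0,"rz":0.0},
    {"tx":0,"ty":0,"tz":0,"rx":-0.5,"ry":0,"rz":0.0},
  ],
)

```text
time: 13.4
position: [0.5224, -0.0483, 0.2812]
tool_rot: [0.936, 0.326, 0.123, 0.058]
ft_force: [-0.9, 1.1, -0.7]
grip_width: 0.0499
```

```bash
python3 log.py
cat > fit.py <<'E'
import json,numpy as np
from scipy.optimize import least_squares
from scipy.spatial.transform import Rotation as R
D=[json.loads(l) for l in open('fk.jsonl')]
for q,p in [([0.6836,0.4022,1.6312,-0.0007,1.1072,0.4496],[0.34103,0.42072,0.19541]),([0.1136,0.4473,1.3692,0.0,1.3242,1.4865],[0.59031,0.17907,0.25545]),([1.145,0.5275,1.4327,0,1.18136,-.1785],[.15267,.60605,.18504]),([0.272,0.692,1.441,0.,1.009,0.141],[.592,.2806,.0784])]:
    D.append(dict(q=q,p=p,r=None))
def fk(q,k,s4=1,sh=0):
    d1,a1,e,L2,a3,L3,dt,ew=k
    q=np.asarray(q)
    z=lambda a:R.from_euler('z',a);y=lambda a:R.from_euler('y',a)
    A=z(q[0]);p=A.apply([a1,e,d1]);A=A*y(q[1]);p=p+A.apply([0,0,L2]);A=A*y(q[2]);p=p+A.apply([a3,0,L3])
    A=A*z(s4*q[3]);A=A*y(q[4]);p=p+A.apply([0,ew,0]);A=A*z(q[5]);p=p+A.apply([0,0,dt]);return p,A*z(np.pi/2)
if __name__=='__main__':
  for s4 in(1,-1):
    def f(k):
        o=[]
        for d in D:o+=list(fk(d['q'],k,s4)[0]-d['p'])
        return o+list((np.array(k)-[.3,0,0.1,.4,0,.4,.3,0])*1e-4)
    r=least_squares(f,[.3,0,.1,.4,0,.4,.3,0]);print(s4,r.x.round(4),np.abs(r.fun).max())
    for d in D:
        if d['r']: print((fk(d['q'],r.x,s4)[1].inv()*R.from_quat(d['r'])).magnitude().round(4),(fk(d['q'],r.x,s4)[0]-d['p']).round(4))
E
python3 fit.py
```

```text
13.4 [-0.35, 0.154, 1.773, 0.081, 0.95, 0.513] [0.5224, -0.0483, 0.2812]
1 [ 0.274  -0.0006  0.111   0.588   0.1139  0.3922  0.3428  0.    ] 0.00020771810400288526Traceback (most recent call last):
  File "fit.py", line 21, in <module>
    if d['r']: print((fk(d['q'],r.x,s4)[1].inv()*R.from_quat(d['r'])).magnitude().round(4),(fk(d['q'],r.x,s4)[0]-d['p']).round(4))
                     ^^^^^^^^^^^^^^^^^^^^^^^^^^^^^^^^^^^^^^^^^^^^^^^^^^^^^^^^^^^^^^^^^^
AttributeError: 'float' object has no attribute 'round'
```

```bash
cat > ik.py <<'E'
import numpy as np
from fit import fk
from plan import down,R
from scipy.optimize import least_squares
K=[0.274,-0.0006,0.111,0.588,0.1139,0.3922,0.3428,0.]
lo=np.array([-3.08,-.75,.22,-1.43,0,-2.85])+.03;hi=np.array([3.08,2.2,2.44,4.57,2.65,2.85])-.03
def ik(p,Rt,seeds,tol=1e-3):
    best=None
    for s in seeds:
        def f(q):
            a,A=fk(q,K);return np.r_[a-p,.3*(A.inv()*Rt).as_rotvec()]
        r=least_squares(f,np.clip(s,lo+1e-6,hi-1e-6),bounds=(lo,hi))
        e=np.abs(r.fun).max()
        if e<tol:return r.x
    return None
rng=np.random.default_rng(0)
def seeds(p,n=12):
    q1=np.arctan2(p[1],p[0])
    S=[]
    for q4 in(0,.8,1.57,2.4,3.1,-.8):
        for q5 in(.6,1.5,2.2):S.append([q1-.2,.4,1.5,q4,q5,0])
    return S
OFF=.054 # grasp point behind reported TCP
def tcp(g,Rt):return np.array(g)+Rt.apply([0,0,OFF])
E
python3 - <<'E'
from ik import *
import json
for l in open('fk.jsonl'):
    d=json.loads(l);a,A=fk(d['q'],K);print((a-d['p']).round(4),float((A.inv()*R.from_quat(d['r'])).magnitude()))
cup=np.array([.572,-.262,.049]);beta=2.858;b=np.array([np.cos(beta),np.sin(beta),0])
g=cup+.085*b
for yaw in(beta,beta+np.pi):
  for t in(-.9,-.7,-.5,0,.5,.7,.9):
    Rt=down(yaw,t);q=ik(tcp(g,Rt),Rt,seeds(g));w=tcp(g,Rt)-.3428*Rt.apply([0,0,1])
    print('pick',round(yaw,2),t,None if q is None else q.round(2),'wrist',w.round(2))
tr=np.array([.529,.131,.15])
for be in np.arange(0,2*np.pi,np.pi/6):
  b=np.array([np.cos(be),np.sin(be),0])
  for yo in (0,np.pi):
    for t in(-1.5,1.5):
      Rt=down(be+yo,t);gg=tr+.085*b
      q=ik(tcp(gg,Rt),Rt,seeds(gg));w=tcp(gg,Rt)-.3428*Rt.apply([0,0,1])
      if q is not None:print('pour be',round(be,2),'yo',round(yo,1),t,q.round(2),'wr',w.round(2))
E
```

```text
[-0.0001 -0.      0.    ] 3.101097924302736e-16
[-0. -0.  0.] 4.003905630899293e-16
[-0.0001  0.     -0.    ] 3.275459280231116e-16
pick 2.86 -0.9 [-1.    0.95  1.57  0.65  1.36 -2.68] wrist [ 0.43 -0.46  0.23]
pick 2.86 -0.7 [-0.94  0.87  1.62  0.58  1.19 -2.6 ] wrist [ 0.44 -0.42  0.27]
pick 2.86 -0.5 [-0.88  0.8   1.68  0.49  1.02 -2.5 ] wrist [ 0.45 -0.37  0.3 ]
pick 2.86 0 [-0.66  0.71  1.77  0.    0.66 -1.94] wrist [ 0.49 -0.24  0.34]
pick 2.86 0.5 [-0.4   0.78  1.79 -0.84  0.69 -1.  ] wrist [ 0.53 -0.11  0.3 ]
pick 2.86 0.7 [-0.31  0.84  1.78 -1.06  0.83 -0.74] wrist [ 0.54 -0.06  0.27]
pick 2.86 0.9 [-0.24  0.92  1.75 -1.19  1.   -0.57] wrist [ 0.55 -0.02  0.23]
pick 6.0 -0.9 [-0.24  0.92  1.75 -1.19  1.    2.58] wrist [ 0.55 -0.02  0.23]
pick 6.0 -0.7 [-0.31  0.84  1.78 -1.06  0.83  2.4 ] wrist [ 0.54 -0.06  0.27]
pick 6.0 -0.5 [-0.4   0.78  1.79 -0.84  0.69  2.14] wrist [ 0.53 -0.11  0.3 ]
pick 6.0 0 [-0.66  0.71  1.77  0.    0.66  1.2 ] wrist [ 0.49 -0.24  0.34]
pick 6.0 0.5 [-0.88  0.8   1.68  0.49  1.02  0.64] wrist [ 0.45 -0.37  0.3 ]
pick 6.0 0.7 [-0.94  0.87  1.62  0.
[... 1704 characters left out ...]
 2.34 4.02 1.76 0.3 ] wr [0.24 0.2  0.17]
pour be 4.19 yo 3.1 1.5 [-0.27  1.13  1.21  0.34  2.27  0.24] wr [ 0.74 -0.09  0.17]
pour be 4.71 yo 3.1 1.5 [-0.08  1.21  0.96 -0.13  2.48 -0.11] wr [0.82 0.05 0.17]
pour be 5.24 yo 0 -1.5 [ 0.11  1.24  0.86 -0.66  2.43  2.58] wr [0.82 0.2  0.17]
pour be 5.24 yo 0 1.5 [-0.6   1.15  2.28  2.02  1.63 -0.26] wr [ 0.32 -0.09  0.17]
pour be 5.24 yo 3.1 1.5 [ 0.11  1.24  0.86 -0.66  2.43 -0.56] wr [0.82 0.2  0.17]
pour be 5.76 yo 0 -1.5 [ 0.29  1.21  0.95 -0.98  2.17  2.38] wr [0.75 0.34 0.17]
pour be 5.76 yo 0 1.5 [-0.57  1.03  1.9   1.51  1.51  0.21] wr [ 0.46 -0.16  0.17]
pour be 5.76 yo 3.1 1.5 [ 0.29  1.21  0.95 -0.98  2.17 -0.76] wr [0.75 0.34 0.17]
```

```bash
python3 - <<'E'
from h import *
from ik import *
from scipy.spatial.transform import Rotation as R
c=snap('wrist');T=np.array(c['tool_from_camera'])
yaw=-.283;Rt=down(yaw)
for dx in(-.1,-.07,-.04,0):
  p=np.array([.53,-.25,.28])+Rt.apply([dx,0,0])
  W=np.eye(4);W[:3,:3]=Rt.as_matrix();W[:3,3]=p;W=W@T
  k=dict(c);k['wR']=W[:3,:3];k['wt']=W[:3,3]
  q=ik(p,Rt,seeds(p));print(dx,p.round(3),proj(k,[[.572,-.262,.07],[.47,-.23,.05],[.42,-.21,.05],[.6,-.4,.01]]).round(0).tolist(),None if q is None else q.round(2))
E
python3 - <<'E'
import sys;sys.path.insert(0,'.')
from plan import *
plan([(np.array([.53,-.25,.28])+down(-.283).apply([-.04,0,0]),down(-.283))])
E
```

```text
-0.1 [ 0.434 -0.222  0.28 ] [[252.0, 36.0], [250.0, 128.0], [246.0, 170.0], [349.0, -9.0]] [-0.7   0.23  1.64  0.    1.27  1.15]
-0.07 [ 0.463 -0.23   0.28 ] [[252.0, 63.0], [250.0, 152.0], [246.0, 192.0], [348.0, 16.0]] [-0.68  0.27  1.57  0.    1.29  1.18]
-0.04 [ 0.492 -0.239  0.28 ] [[252.0, 90.0], [250.0, 174.0], [247.0, 213.0], [346.0, 40.0]] [-0.66  0.32  1.51  0.    1.32  1.2 ]
0 [ 0.53 -0.25  0.28] [[252.0, 124.0], [250.0, 203.0], [247.0, 240.0], [344.0, 72.0]] [-0.63  0.38  1.41  0.    1.35  1.22]
t [-7.16, 6.38, -0.09] r [0.041, -0.136, 0.473] rows 5
t [-3.45, 8.94, 0.34] r [0.041, -0.136, 0.473] rows 5
->  [ 0.4916 -0.2388  0.2799]
```

send_rows(
  deltas=[
    {"tx":-7.2,"ty":6.4,"tz":-0.1,"rx":0.041,"ry":-0.136,"rz":0.473},
    {"tx":-7.2,"ty":6.4,"tz":-0.1,"rx":0.041,"ry":-0.136,"rz":0.473},
    {"tx":-7.2,"ty":6.4,"tz":-0.1,"rx":0.041,"ry":-0.136,"rz":0.473},
    {"tx":-7.2,"ty":6.4,"tz":-0.1,"rx":0.041,"ry":-0.136,"rz":0.473},
    {"tx":-7.2,"ty":6.4,"tz":-0.1,"rx":0.041,"ry":-0.136,"rz":0.473},
  ],
)

```text
time: 13.87
position: [0.513, -0.1513, 0.2825]
tool_rot: [0.993, 0.09, 0.066, 0.031]
ft_force: [1.7, -0.4, 0.4]
grip_width: 0.0503
```

send_rows(
  deltas=[
    {"tx":-3.5,"ty":8.9,"tz":0.3,"rx":0.041,"ry":-0.136,"rz":0.473},
    {"tx":-3.5,"ty":8.9,"tz":0.3,"rx":0.041,"ry":-0.136,"rz":0.473},
    {"tx":-3.5,"ty":8.9,"tz":0.3,"rx":0.041,"ry":-0.136,"rz":0.473},
    {"tx":-3.5,"ty":8.9,"tz":0.3,"rx":0.041,"ry":-0.136,"rz":0.473},
    {"tx":-3.5,"ty":8.9,"tz":0.3,"rx":0.041,"ry":-0.136,"rz":0.473},
  ],
)

```text
time: 14.28
position: [0.4937, -0.2452, 0.2808]
tool_rot: [0.989, -0.145, 0.002, 0.0]
ft_force: [-0.2, 0.8, 0.0]
grip_width: 0.0502
```

send_rows(
  deltas=[
    {"tx":0,"ty":0,"tz":0,"rx":0,"ry":0,"rz":0},
    {"tx":0,"ty":0,"tz":0,"rx":0,"ry":0,"rz":0},
  ],
)

```text
time: 14.45
position: [0.4918, -0.2426, 0.281]
tool_rot: [0.99, -0.143, 0.002, 0.0]
ft_force: [0.8, -0.6, 0.2]
grip_width: 0.0499
```

Run:
```python
from h import *
c=snap('wrist','w10.png');o=robot.get_obs();print(o['position'],o['tool_rot'].round(3))
for l,z in [('cup_axis',.049),('cup_handle',.049),('cup_mouth',.07),('pad_top',.004),('in0_mid',.025),('out0_mid',.012)]:
    for r in robot.tip_of(l,'wrist')[:5]:print(l,round(r['p'],2),np.round(r['xy']),dep(c,r['xy']),onz(c,r['xy'],z))
P=cloud(c)
np.savez('w10.npz',P=P)
cv2.imwrite('pics/z10.png',cv2.resize(c['color'][0:240,150:400,::-1],None,fx=2.5,fy=2.5,interpolation=cv2.INTER_CUBIC))
```

```text
[ 0.49170252 -0.24254977  0.28116369] [ 0.99  -0.143  0.002  0.   ]
cup_axis 0.81 [396. 172.] [ 0.40425622 -0.43803718  0.00321972] [ 0.41906622 -0.4211712   0.049     ]
cup_axis 0.63 [248. 100.] [ 0.5631576  -0.25721213  0.00955474] [ 0.562779   -0.25763193  0.049     ]
cup_handle 0.98 [274. 295.] [ 0.3040808  -0.21796185  0.07501885] [ 0.28774401 -0.21512126  0.049     ]
cup_handle 0.9 [396. 122.] [ 0.48162491 -0.43837553  0.03553082] [ 0.4839564  -0.43304271  0.049     ]
cup_mouth 0.69 [252.  99.] [ 0.56306838 -0.26361864  0.00937105] [ 0.56249817 -0.26343908  0.07      ]
cup_mouth 0.67 [400. 172.] [ 0.40225777 -0.44356012  0.00436621] [ 0.42381706 -0.41856022  0.07      ]
in0_mid 0.5 [238.  91.] [ 0.57841253 -0.24819603  0.03346383] [ 0.57878698 -0.24793041  0.025     ]
out0_mid 0.56 [342.  48.] [ 0.59242307 -0.39315026  0.02375862] [ 0.59329296 -0.39652135  0.012     ]
```

View pics/w10.png

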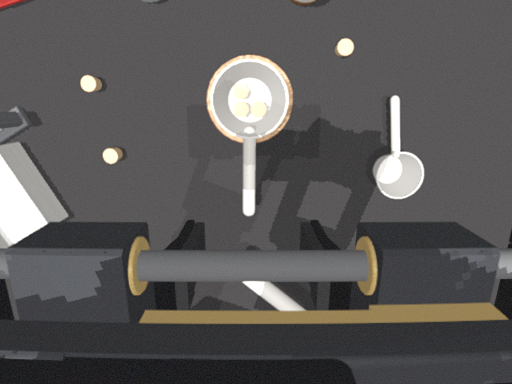

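Run:
```python
from h import *
P=np.load('w10.npz')['P'];Z=P[...,2]
sub=np.zeros_like(Z,bool);sub[30:160,190:310]=1
m=sub&(Z>.062)&(Z<.085);q=P[m][:,:2]
from scipy.optimize import least_squares
r=least_squares(lambda v:np.hypot(q[:,0]-v[0],q[:,1]-v[1])-v[2],[.565,-.26,.045],loss='soft_l1',f_scale=.002);print('rim',r.x,len(q))
sub[:]=0;sub[138:216,236:262]=1
m=sub&(Z>.04)&(Z<.075);q=P[m];print(len(q),q.mean(0))
a=np.polyfit(q[:,0],q[:,1],1);print(a,'beta',np.arctan2(-a[0],-1)%6.283, 'xmin',q[:,0].min(),'ztop med',np.median(q[:,2]))
for x in(.56,.48,.42):print(x,np.polyval(a,x))
```

```text
rim [ 0.56297208 -0.2594506   0.04389455] 1021
918 [ 0.47012452 -0.23158367  0.05479395]
[-0.30985759 -0.08591202] beta 2.8411169117819193 xmin 0.41766524533681204 ztop med 0.055145672426291925
0.56 -0.25943226752714776
0.48 -0.2346436602153687
0.42 -0.21605220473153444
```

View pics/z10.png

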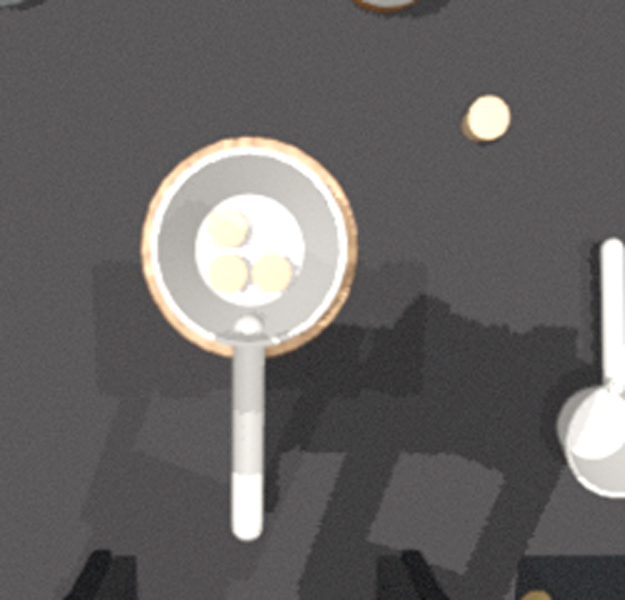

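Run:
```python
from h import *
c=snap('wrist')
print('pad',onz(c,(249.8,98.8),.004))
from ik import *
from plan import plan
g=np.array([.479,-.234,.049]);Rt=down(-.3006,-.7);z=Rt.apply([0,0,1]);t=tcp(g,Rt)
print(Rt.as_matrix().round(3).tolist(),t)
for d in(.10,.0):
    print(ik(t-d*z,Rt,seeds(g)).round(2))
plan([(t-.10*z,Rt)],wmax=.58)
```

```text
pad [ 0.56429516 -0.26187637  0.004     ]
[[0.955, -0.226, -0.191], [-0.296, -0.731, -0.615], [0.0, 0.644, -0.765]] [ 0.46869958 -0.26722784  0.00769852]
[-0.19  0.71  1.75 -0.87  0.99  2.29]
[-0.31  0.84  1.8  -1.06  0.83  2.43]
t [-0.77, -1.77, 9.86] r [-0.35, -0.003, 0.003] rows 3
t [-0.76, -5.04, 8.67] r [-0.349, -0.004, 0.004] rows 3
->  [ 0.4877 -0.2057  0.0842]
```

send_rows(
  deltas=[
    {"tx":-0.8,"ty":-1.8,"tz":9.9,"rx":-0.35,"ry":0,"rz":0},
    {"tx":-0.8,"ty":-1.8,"tz":9.9,"rx":-0.35,"ry":0,"rz":0},
    {"tx":-0.8,"ty":-1.8,"tz":9.9,"rx":-0.35,"ry":0,"rz":0},
    {"tx":-0.8,"ty":-1.8,"tz":9.9,"rx":-0.35,"ry":0,"rz":0},
  ],
  claw=3.6,
)

```text
time: 15.18
position: [0.4857, -0.2185, 0.1765]
tool_rot: [0.975, -0.14, -0.03, 0.171]
ft_force: [-1.4, 0.4, -0.6]
grip_width: 0.0375
```

send_rows(
  deltas=[
    {"tx":-0.8,"ty":-5.0,"tz":8.7,"rx":-0.349,"ry":0,"rz":0},
    {"tx":-0.8,"ty":-5.0,"tz":8.7,"rx":-0.349,"ry":0,"rz":0},
    {"tx":-0.8,"ty":-5.0,"tz":8.7,"rx":-0.349,"ry":0,"rz":0},
    {"tx":-0.8,"ty":-5.0,"tz":8.7,"rx":-0.349,"ry":0,"rz":0},
  ],
)

```text
time: 15.52
position: [0.4862, -0.2044, 0.0794]
tool_rot: [0.929, -0.136, -0.051, 0.34]
ft_force: [-0.8, 1.0, -0.2]
grip_width: 0.0361
```

send_rows(
  deltas=[
    {"tx":0,"ty":0,"tz":0,"rx":0,"ry":0,"rz":0},
    {"tx":0,"ty":0,"tz":0,"rx":0,"ry":0,"rz":0},
    {"tx":0,"ty":0,"tz":0,"rx":0,"ry":0,"rz":0},
  ],
)

```text
time: 15.77
position: [0.4886, -0.2072, 0.085]
tool_rot: [0.929, -0.139, -0.047, 0.339]
ft_force: [0.3, -0.7, 0.5]
grip_width: 0.0362
```

Run:
```python
from h import *
from ik import *
from plan import plan
s=snap('side');w=snap('wrist','w11.png');o=robot.get_obs();p=o['position'];Rt=R.from_quat(o['tool_rot']);z=Rt.apply([0,0,1]);y=Rt.apply([0,1,0])
im=cv2.resize(s['color'][170:330,180:380,::-1],None,fx=4,fy=4,interpolation=cv2.INTER_CUBIC)
tip=p-.035*z
for q in proj(s,[tip,tip+.018*y,tip-.018*y,[.479,-.234,.049]]): cv2.circle(im,tuple(int(v) for v in (q-[180,170])*4+2),3,(0,0,255),-1)
for q in proj(s,[p]): cv2.circle(im,tuple(int(v) for v in (q-[180,170])*4+2),3,(255,0,255),-1)
cv2.imwrite('pics/s11.png',im)
g=np.array([.479,-.234,.049]);Rg=down(-.3006,-.7)
plan([(tcp(g,Rg),Rg)])
```

```text
t [-0.22, -0.2, 10.01] r [-0.002, -0.01, -0.001] rows 3
->  [ 0.4687 -0.2673  0.0077]
```

View pics/s11.png

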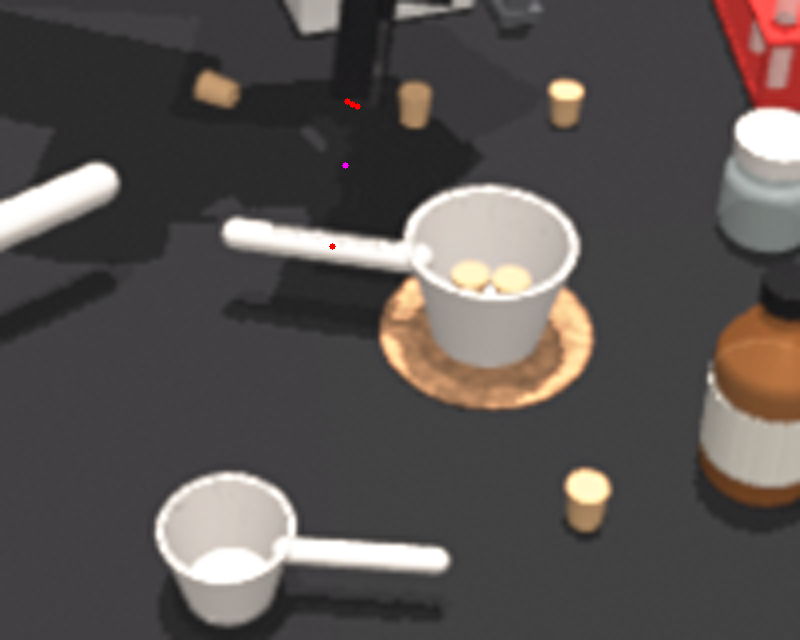

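View pics/w11.png

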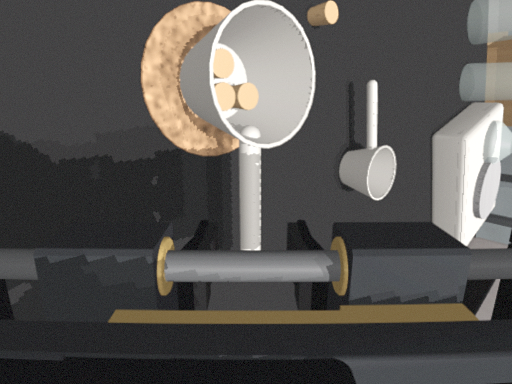

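send_rows(
  deltas=[
    {"tx":-0.1,"ty":-0.1,"tz":3.5,"rx":0,"ry":-0.01,"rz":0},
    {"tx":-0.2,"ty":-0.2,"tz":6.5,"rx":0,"ry":-0.01,"rz":0},
    {"tx":-0.2,"ty":-0.2,"tz":9.0,"rx":0,"ry":-0.01,"rz":0},
    {"tx":-0.2,"ty":-0.2,"tz":10.0,"rx":0,"ry":-0.01,"rz":0},
    {"tx":-0.2,"ty":-0.2,"tz":10.0,"rx":0,"ry":-0.01,"rz":0},
  ],
)

```text
time: 16.28
position: [0.4663, -0.2678, 0.0056]
tool_rot: [0.929, -0.141, -0.054, 0.338]
ft_force: [-0.2, -0.1, 0.1]
grip_width: 0.0363
```

send_rows(
  deltas=[
    {"tx":0,"ty":0,"tz":0,"rx":0,"ry":0,"rz":0},
    {"tx":0,"ty":0,"tz":0,"rx":0,"ry":0,"rz":0},
  ],
)

```text
time: 16.45
position: [0.4686, -0.2659, 0.0071]
tool_rot: [0.929, -0.14, -0.052, 0.339]
ft_force: [0.2, 0.8, -0.2]
grip_width: 0.0361
```

Run:
```python
from h import *
o=robot.get_obs();print(o['position'],o['ft_force'])
s=snap('side')
im=cv2.resize(s['color'][170:330,180:380,::-1],None,fx=4,fy=4,interpolation=cv2.INTER_CUBIC)
cv2.imwrite('pics/s12.png',im)
```

```text
[ 0.46856317 -0.26593474  0.00714963] [ 0.19975725  0.76638895 -0.22764797]
```

View pics/s12.png

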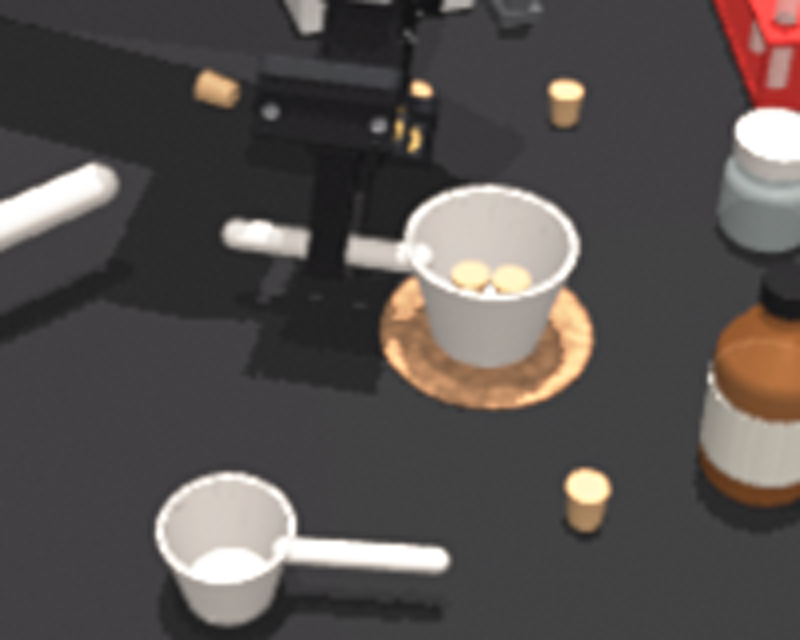

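Good, fingers straddle the bar. Grip hard.

send_rows(
  deltas=[
    {"tx":0,"ty":0,"tz":0,"rx":0,"ry":0,"rz":0},
    {"tx":0,"ty":0,"tz":0,"rx":0,"ry":0,"rz":0},
    {"tx":0,"ty":0,"tz":0,"rx":0,"ry":0,"rz":0},
    {"tx":0,"ty":0,"tz":0,"rx":0,"ry":0,"rz":0},
    {"tx":0,"ty":0,"tz":0,"rx":0,"ry":0,"rz":0},
  ],
  claw=0,
  squeeze=60,
)

```text
time: 16.92
position: [0.4676, -0.2658, 0.0061]
tool_rot: [0.929, -0.139, -0.053, 0.339]
ft_force: [0.2, -1.3, 2.0]
grip_width: 0.0143
```

send_rows(
  deltas=[
    {"tx":0,"ty":0,"tz":0,"rx":0,"ry":0,"rz":0},
    {"tx":0,"ty":0,"tz":0,"rx":0,"ry":0,"rz":0},
    {"tx":0,"ty":0,"tz":0,"rx":0,"ry":0,"rz":0},
  ],
)

```text
time: 17.17
position: [0.4674, -0.2659, 0.0059]
tool_rot: [0.929, -0.14, -0.053, 0.339]
ft_force: [0.2, -0.3, 3.7]
grip_width: 0.0144
```

Run:
```python
from h import *
o=robot.get_obs();print(o['position'],o['ft_force'],o['moment'],o['grip_width'])
from scipy.spatial.transform import Rotation as R
print(R.from_quat(o['tool_rot']).inv().apply([0,0,1]))
c=snap('wrist','w13.png')
```

```text
[ 0.46739815 -0.26593279  0.00590645] [ 0.19255444 -0.3348008   3.73684004] [-0.07409794  0.10009657 -0.07825828] 0.01441478475426756
[-0.00388785  0.64436936 -0.76470453]
```

View pics/w13.png

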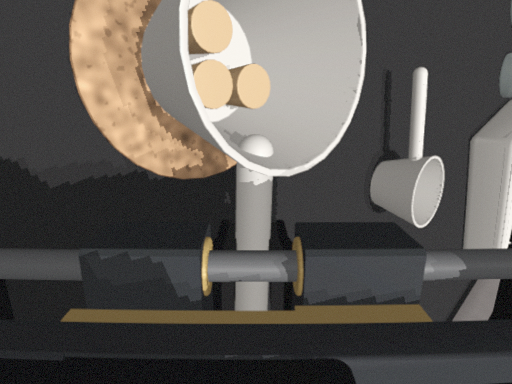

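send_rows(
  deltas=[
    {"tx":0,"ty":0.5,"tz":-0.6,"rx":0,"ry":0,"rz":0},
    {"tx":0,"ty":1.3,"tz":-1.5,"rx":0,"ry":0,"rz":0},
    {"tx":0,"ty":2.3,"tz":-2.7,"rx":0,"ry":0,"rz":0},
    {"tx":0,"ty":3.2,"tz":-3.8,"rx":0,"ry":0,"rz":0},
    {"tx":0,"ty":3.9,"tz":-4.6,"rx":0,"ry":0,"rz":0},
  ],
)

```text
time: 17.63
position: [0.4672, -0.2654, 0.0662]
tool_rot: [0.929, -0.139, -0.053, 0.338]
ft_force: [0.0, -0.2, -2.7]
grip_width: 0.0147
```

Run:
```python
from h import *
o=robot.get_obs();print(o['position'],o['ft_force'],o['moment'],o['grip_width'])
s=snap('side')
im=cv2.resize(s['color'][150:310,180:380,::-1],None,fx=4,fy=4,interpolation=cv2.INTER_CUBIC)
cv2.imwrite('pics/s14.png',im)
from ik import *
from plan import plan
# route
Rt=R.from_quat(o['tool_rot']);g=o['position']-.054*Rt.apply([0,0,1]);print('g',g)
x=Rt.apply([1,0,0]);print('cup pt',g+.088*x)
ca,sa=np.cos(.2025),np.sin(.2025)
fx=np.array([ca,sa,0]);fy=np.array([-sa,ca,0]);tr=np.array([.529,.131,0])
be=3.24
for bez in(3.0,3.24,3.34):
 for sh in(.02,):
  cup=tr+fy*sh+fx*0.0;b=np.array([np.cos(bez),np.sin(bez),0]);gg=cup+.088*b+[0,0,.165]
  for t in(-.7,-.2,.4,1.0,1.5,1.6):
    Rq=down(bez-np.pi,t);q=ik(tcp(gg,Rq),Rq,seeds(gg));print(bez,t,None if q is None else q.round(2),tcp(gg,Rq).round(3))
```

```text
[ 0.46722116 -0.26541748  0.06618018] [ 0.02092318 -0.24436819 -2.71147017] [ 0.67260787  0.19313962 -0.00083195] 0.014749102029065408
g [ 0.47765129 -0.23231804  0.10755214]
cup pt [ 0.5617354  -0.25827327  0.10711938]
3.0 -0.7 [ 0.45  0.66  1.66 -0.59  1.31  2.46] [0.433 0.129 0.124]
3.0 -0.2 [ 0.23  0.48  1.83 -0.23  0.92  2.1 ] [0.436 0.152 0.112]
3.0 0.4 [-0.14  0.44  2.01  0.59  0.78  1.13] [0.441 0.184 0.115]
3.0 1.0 [-0.46  0.69  2.11  1.08  1.14  0.36] [0.444 0.208 0.136]
3.0 1.5 [-0.57  1.02  2.09  1.14  1.51  0.03] [0.445 0.216 0.161]
3.0 1.6 [-0.57  1.09  2.07  1.14  1.59 -0.01] [0.445 0.216 0.167]
3.24 -0.7 [ 0.45  0.62  1.79 -0.73  1.14  2.38] [0.441 0.107 0.124]
3.24 -0.2 [ 0.2   0.46  1.88 -0.27  0.84  1.85] [0.438 0.131 0.112]
3.24 0.4 [-0.18  0.46  1.96  0.5   0.9   0.94] [0.435 0.163 0.115]
3.24 1.0 [-0.45  0.7   1.96  0.84  1.29  0.42] [0.433 0.187 0.136]
3.24 1.5 [-0.53  1.    1.91  0.94  1.64  0.19] [0.432 0.196 0.161]
3.24 1.6 [-0.53  1.06  1.89  0.95  1.71  0.16] [0.432 0.196 0.167]
3.34 -0.7 [ 0.45  0.6   1.84 -0.79  1.07  2.35] [0.446 0.099 0.124]
3.34 -0.2 [ 0.18  0.45  1.9  -0.28  0.81  1.74] [0.441 0.123 0.112]
3.34 0.4 [-0.19  0.47  1.93  0.46  0.95  0.87] [0.435 0.154 0.115]
3.34 1.0 [-0.44  0.72  1.9   0.77  1.35  0.43] [0.43  0.178 0.136]
3.34 1.5 [-0.51  1.    1.83  0.87  1.7   0.24] [0.428 0.186 0.161]
3.34 1.6 [-0.51  1.05  1.82  0.89  1.77  0.21] [0.428 0.186 0.167]
```

View pics/s14.png

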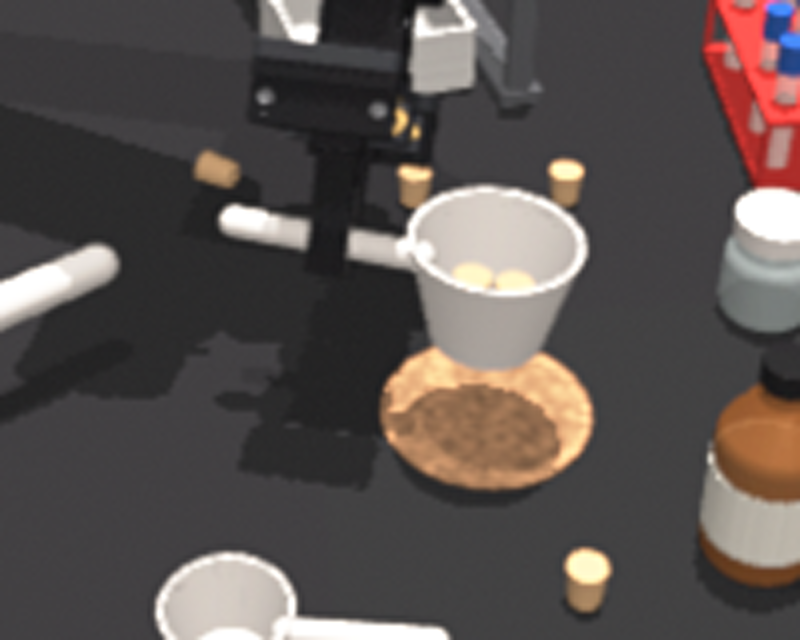

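Run:
```python
from ik import *
from plan import plan
o=__import__('rig').robot.get_obs()
fx=np.array([np.cos(.2025),np.sin(.2025),0]);fy=np.array([-fx[1],fx[0],0]);tr=np.array([.529,.131,0])
g=np.array([.4777,-.2323,.185]);R0=down(-.3006,-.7)
be=3.24;cup=tr+fy*.02;b=np.array([np.cos(be),np.sin(be),0]);gg=cup+.088*b+[0,0,.185];R1=down(be-np.pi,-.7)
plan([(tcp(g,R0),R0),(tcp(gg,R1),R1)],vmax=13)
```

```text
t [-0.1, 4.85, -5.8] r [-0.001, 0.001, 0.002] rows 2
->  [ 0.4673 -0.2656  0.1437]
t [-4.52, -8.88, -7.48] r [0.0, 0.086, -0.102] rows 4
t [-2.93, -9.26, -7.81] r [0.0, 0.085, -0.101] rows 4
t [-1.32, -9.47, -7.99] r [0.0, 0.086, -0.102] rows 4
->  [0.4408 0.1073 0.1437]
```

send_rows(
  deltas=[
    {"tx":0,"ty":1.2,"tz":-1.4,"rx":0,"ry":0,"rz":0},
    {"tx":0,"ty":2.6,"tz":-3.1,"rx":0,"ry":0,"rz":0},
    {"tx":0,"ty":3.9,"tz":-4.6,"rx":0,"ry":0,"rz":0},
    {"tx":-0.1,"ty":4.6,"tz":-5.5,"rx":0,"ry":0,"rz":0},
    {"tx":-0.1,"ty":4.85,"tz":-5.8,"rx":0,"ry":0,"rz":0},
  ],
)

```text
time: 18.1
position: [0.4673, -0.2655, 0.1428]
tool_rot: [0.929, -0.14, -0.052, 0.339]
ft_force: [0.2, -0.6, -2.5]
grip_width: 0.0145
```

send_rows(
  deltas=[
    {"tx":-0.5,"ty":-1.0,"tz":-0.84,"rx":0,"ry":0.01,"rz":-0.011},
    {"tx":-1.3,"ty":-2.6,"tz":-2.2,"rx":0,"ry":0.025,"rz":-0.03},
    {"tx":-2.3,"ty":-4.6,"tz":-3.88,"rx":0,"ry":0.045,"rz":-0.053},
    {"tx":-3.4,"ty":-6.7,"tz":-5.64,"rx":0,"ry":0.065,"rz":-0.077},
    {"tx":-4.5,"ty":-8.9,"tz":-7.5,"rx":0,"ry":0.086,"rz":-0.102},
  ],
)

```text
time: 18.52
position: [0.4571, -0.14, 0.1405]
tool_rot: [0.937, -0.077, -0.031, 0.341]
ft_force: [0.1, 1.1, -3.8]
grip_width: 0.0144
```

send_rows(
  deltas=[
    {"tx":-0.6,"ty":-1.85,"tz":-1.56,"rx":0,"ry":0.017,"rz":-0.02},
    {"tx":-1.2,"ty":-3.7,"tz":-3.12,"rx":0,"ry":0.034,"rz":-0.04},
    {"tx":-1.8,"ty":-5.55,"tz":-4.68,"rx":0,"ry":0.051,"rz":-0.06},
    {"tx":-2.3,"ty":-7.4,"tz":-6.24,"rx":0,"ry":0.068,"rz":-0.08},
    {"tx":-2.9,"ty":-9.26,"tz":-7.8,"rx":0,"ry":0.085,"rz":-0.101},
  ],
)

```text
time: 18.93
position: [0.449, -0.0156, 0.1408]
tool_rot: [0.94, -0.015, -0.008, 0.342]
ft_force: [0.1, -0.1, -2.9]
grip_width: 0.0144
```

send_rows(
  deltas=[
    {"tx":-0.3,"ty":-2.4,"tz":-2.0,"rx":0,"ry":0.022,"rz":-0.026},
    {"tx":-0.7,"ty":-4.8,"tz":-4.05,"rx":0,"ry":0.043,"rz":-0.051},
    {"tx":-1.0,"ty":-7.0,"tz":-5.9,"rx":0,"ry":0.063,"rz":-0.075},
    {"tx":-1.2,"ty":-8.6,"tz":-7.26,"rx":0,"ry":0.078,"rz":-0.092},
    {"tx":-1.3,"ty":-9.47,"tz":-8.0,"rx":0,"ry":0.086,"rz":-0.102},
  ],
)

```text
time: 19.35
position: [0.4403, 0.11, 0.1411]
tool_rot: [0.939, 0.049, 0.015, 0.341]
ft_force: [-0.4, -0.2, -3.2]
grip_width: 0.0143
```

Run:
```python
from h import *
t=snap('top','t15.png');s=snap('side','s15.png')
from ik import *
o=robot.get_obs();Rt=R.from_quat(o['tool_rot']);g=o['position']-.054*Rt.apply([0,0,1]);x=Rt.apply([1,0,0]);print(o['position'],'g',g,'cup',g+.088*x,o['grip_width'])
P=cloud(t)
cv2.imwrite('pics/t15.png',cv2.resize(t['color'][90:250,110:310,::-1],None,fx=4,fy=4,interpolation=cv2.INTER_CUBIC))
```

```text
[0.44074187 0.10893255 0.14154426] g [0.43737933 0.14346081 0.18292653] cup [0.5249192  0.15244007 0.18254758] 0.014455608945274935
```

View pics/t15.png

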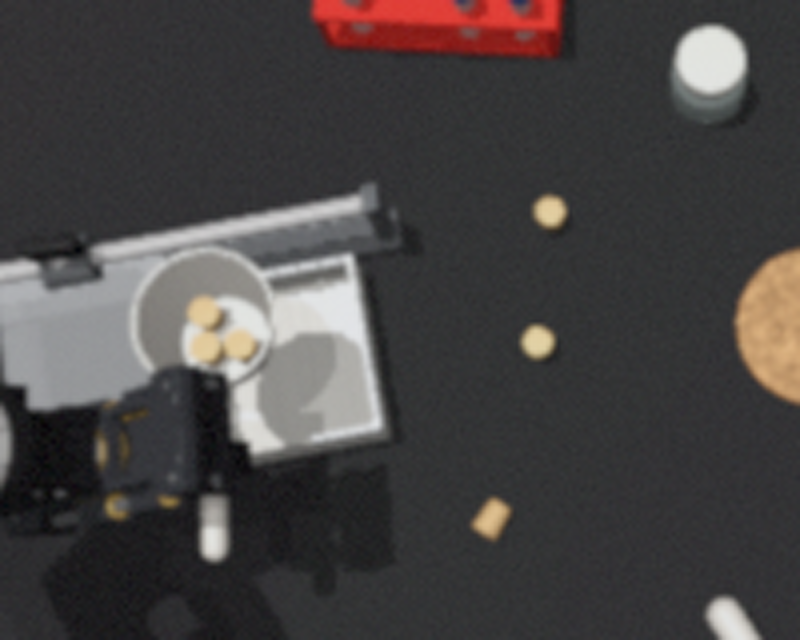

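View pics/s15.png

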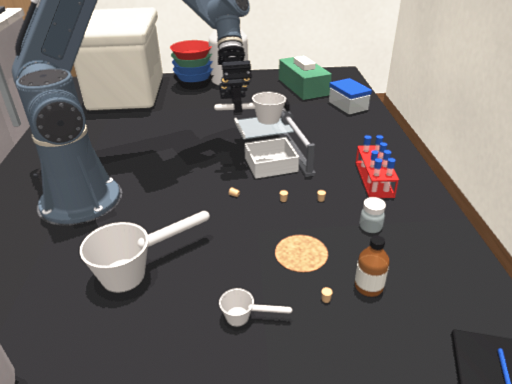

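Run:
```python
from h import *
t=snap('top');o=robot.get_obs()
fx=np.array([np.cos(.2025),np.sin(.2025),0]);fy=np.array([-fx[1],fx[0],0])
im=cv2.resize(t['color'][90:250,110:310,::-1],None,fx=4,fy=4,interpolation=cv2.INTER_CUBIC)
tr=np.array([.529,.131,0])
for z,col in((.05,(0,255,0)),(.004,(255,255,0))):
  h=(.065,.06) if z>.01 else (.061,.056)
  pts=[tr+fx*a*h[0]+fy*b*h[1]+[0,0,z] for a,b in((1,1),(1,-1),(-1,-1),(-1,1))]
  q=((proj(t,pts)-[110,90])*4+2).astype(np.int32);cv2.polylines(im,[q],True,col,1)
cup=np.array([.525,.1524,.183+.021])
th=np.linspace(0,6.28,40);q=((proj(t,np.c_[cup[0]+.047*np.cos(th),cup[1]+.047*np.sin(th),0*th+cup[2]])-[110,90])*4+2).astype(np.int32);cv2.polylines(im,[q],True,(0,0,255),1)
cv2.imwrite('pics/t16.png',im)
s=snap('side')
im=cv2.resize(s['color'][80:220,200:340,::-1],None,fx=5,fy=5,interpolation=cv2.INTER_CUBIC)
for z,col in((.05,(0,255,0)),(.004,(255,255,0))):
  pts=[tr+fx*a*.065+fy*b*.06+[0,0,z] for a,b in((1,1),(1,-1),(-1,-1),(-1,1))]
  q=((proj(s,pts)-[200,80])*5+2).astype(np.int32);cv2.polylines(im,[q],True,col,1)
q=((proj(s,np.c_[cup[0]+.047*np.cos(th),cup[1]+.047*np.sin(th),0*th+cup[2]])-[200,80])*5+2).astype(np.int32);cv2.polylines(im,[q],True,(0,0,255),1)
cv2.imwrite('pics/s16.png',im)
```

```text
(no output)
```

View pics/t16.png

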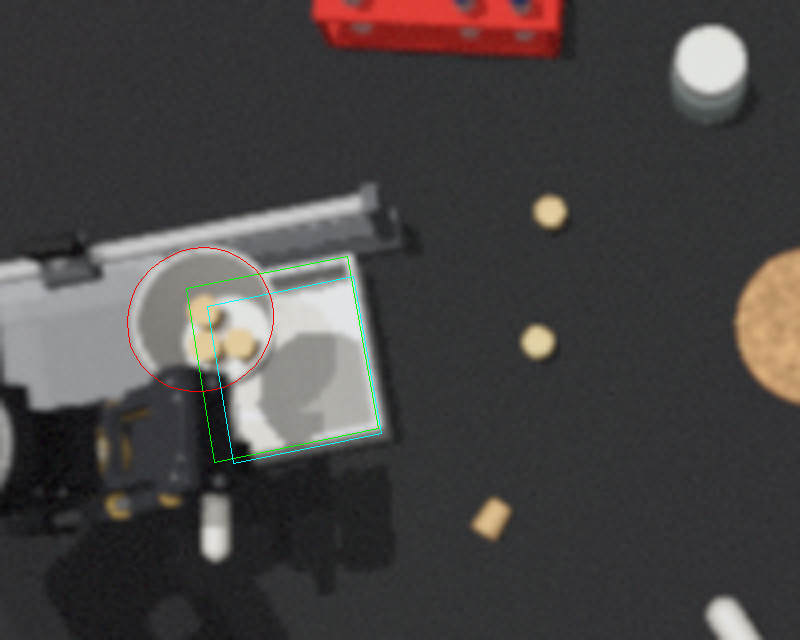

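View pics/s16.png

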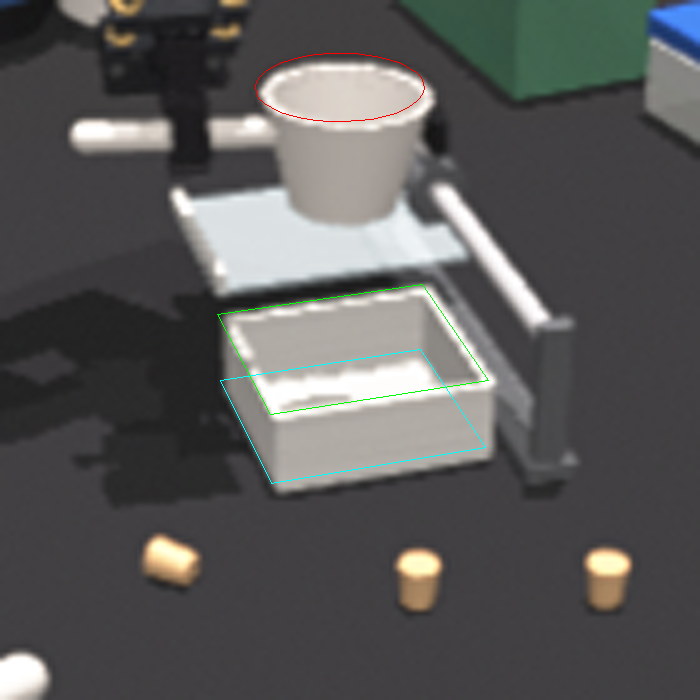

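send_rows(
  deltas=[
    {"tx":0,"ty":-0.54,"tz":-0.03,"rx":0.1,"ry":0,"rz":0},
    {"tx":0,"ty":-1.07,"tz":-0.11,"rx":0.2,"ry":0,"rz":0},
    {"tx":0,"ty":-1.6,"tz":-0.24,"rx":0.3,"ry":0,"rz":0},
    {"tx":0,"ty":-2.1,"tz":-0.43,"rx":0.4,"ry":0,"rz":0},
    {"tx":0,"ty":-2.59,"tz":-0.66,"rx":0.5,"ry":0,"rz":0},
  ],
)

```text
time: 19.97
position: [0.4381, 0.1298, 0.1311]
tool_rot: [0.994, 0.048, 0.003, 0.097]
ft_force: [-0.5, -0.4, -3.7]
grip_width: 0.0142
```

send_rows(
  deltas=[
    {"tx":0,"ty":-0.54,"tz":-0.03,"rx":0.1,"ry":0,"rz":0},
    {"tx":0,"ty":-1.07,"tz":-0.11,"rx":0.2,"ry":0,"rz":0},
    {"tx":0,"ty":-1.6,"tz":-0.24,"rx":0.3,"ry":0,"rz":0},
    {"tx":0,"ty":-2.1,"tz":-0.43,"rx":0.4,"ry":0,"rz":0},
    {"tx":0,"ty":-2.59,"tz":-0.66,"rx":0.5,"ry":0,"rz":0},
  ],
)

```text
time: 20.38
position: [0.4354, 0.1562, 0.1327]
tool_rot: [0.987, 0.048, -0.009, -0.152]
ft_force: [-0.2, 0.3, -3.1]
grip_width: 0.0143
```

Run:
```python
from h import *
from ik import *
s=snap('side');o=robot.get_obs();Rt=R.from_quat(o['tool_rot']);g=o['position']-.054*Rt.apply([0,0,1]);x=Rt.apply([1,0,0]);print(o['q'].round(2),'g',g,'cup',g+.088*x,o['grip_width'],Rt.inv().apply([0,0,1]))
cv2.imwrite('pics/s17.png',cv2.resize(s['color'][80:220,200:340,::-1],None,fx=4,fy=4,interpolation=cv2.INTER_CUBIC))
```

```text
[-0.14  0.41  1.93  0.38  0.91  1.09] g [0.43792786 0.1379184  0.18318674] cup [0.52553859 0.14617496 0.18275153] 0.014454970118924774 [-0.00494562 -0.30251872 -0.95313061]
```

View pics/s17.png

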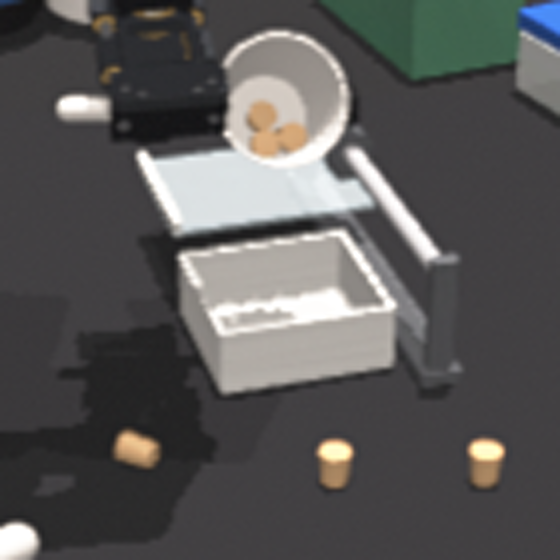

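send_rows(
  deltas=[
    {"tx":0,"ty":-0.42,"tz":0.35,"rx":0.1,"ry":0,"rz":0},
    {"tx":0,"ty":-0.83,"tz":0.65,"rx":0.2,"ry":0,"rz":0},
    {"tx":0,"ty":-1.24,"tz":0.9,"rx":0.3,"ry":0,"rz":0},
    {"tx":0,"ty":-1.62,"tz":1.09,"rx":0.4,"ry":0,"rz":0},
    {"tx":0,"ty":-1.99,"tz":1.24,"rx":0.5,"ry":0,"rz":0},
  ],
)

```text
time: 20.85
position: [0.4335, 0.1788, 0.126]
tool_rot: [0.92, 0.044, -0.021, -0.39]
ft_force: [-0.0, 0.5, -4.2]
grip_width: 0.0144
```

send_rows(
  deltas=[
    {"tx":0,"ty":-0.54,"tz":-0.03,"rx":0.1,"ry":0,"rz":0},
    {"tx":0,"ty":-1.07,"tz":-0.11,"rx":0.2,"ry":0,"rz":0},
    {"tx":0,"ty":-1.6,"tz":-0.24,"rx":0.3,"ry":0,"rz":0},
    {"tx":0,"ty":-2.1,"tz":-0.43,"rx":0.4,"ry":0,"rz":0},
    {"tx":0,"ty":-2.59,"tz":-0.66,"rx":0.5,"ry":0,"rz":0},
  ],
)

```text
time: 21.27
position: [0.4323, 0.1919, 0.1484]
tool_rot: [0.795, 0.038, -0.033, -0.605]
ft_force: [0.1, 1.3, -3.2]
grip_width: 0.0149
```

send_rows(
  deltas=[
    {"tx":0,"ty":-0.54,"tz":-0.03,"rx":0.1,"ry":0,"rz":0},
    {"tx":0,"ty":-1.07,"tz":-0.11,"rx":0.2,"ry":0,"rz":0},
    {"tx":0,"ty":-1.07,"tz":-0.11,"rx":0.2,"ry":0,"rz":0},
  ],
)

```text
time: 21.52
position: [0.4321, 0.1939, 0.1559]
tool_rot: [0.73, 0.033, -0.038, -0.681]
ft_force: [1.1, 0.2, -4.0]
grip_width: 0.0142
```

Run:
```python
from h import *
from ik import *
s=snap('side');t=snap('top');o=robot.get_obs();Rt=R.from_quat(o['tool_rot']);g=o['position']-.054*Rt.apply([0,0,1]);x=Rt.apply([1,0,0]);print(o['q'].round(2),'g',g,'cup',g+.088*x,o['grip_width'],Rt.inv().apply([0,0,1]),o['ft_force'])
cv2.imwrite('pics/s18.png',np.hstack([cv2.resize(s['color'][80:220,200:340,::-1],(400,400),interpolation=cv2.INTER_CUBIC),cv2.resize(t['color'][120:220,120:220,::-1],(400,400),interpolation=cv2.INTER_CUBIC)]))
```

```text
[-0.53  1.    1.9   0.94  1.64  0.2 ] g [0.43734142 0.14126876 0.16248823] cup [0.52489851 0.15006394 0.1618545 ] 0.014449083133616964 [-0.00720148 -0.99739343 -0.0717948 ] [ 0.08909021  0.15548802 -1.66696632]
```

View pics/s18.png

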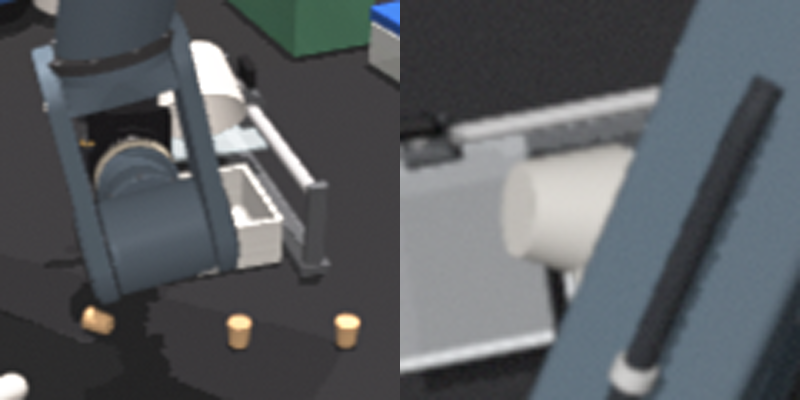

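send_rows(
  deltas=[
    {"tx":0,"ty":-0.54,"tz":-0.03,"rx":0.1,"ry":0,"rz":0},
    {"tx":0,"ty":-1.07,"tz":-0.11,"rx":0.2,"ry":0,"rz":0},
    {"tx":0,"ty":-0.54,"tz":-0.03,"rx":0.1,"ry":0,"rz":0},
    {"tx":0,"ty":-1.07,"tz":-0.11,"rx":0.2,"ry":0,"rz":0},
    {"tx":0,"ty":-1.07,"tz":-0.11,"rx":0.2,"ry":0,"rz":0},
  ],
)

```text
time: 22.03
position: [0.4318, 0.1955, 0.1693]
tool_rot: [-0.659, -0.031, 0.04, 0.751]
ft_force: [0.2, 0.9, -3.0]
grip_width: 0.0149
```

Run:
```python
from h import *
c=snap('wrist','w18.png');o=robot.get_obs();print(o['ft_force'])
```

```text
[ 0.00440749 -1.02750735 -2.35748598]
```

View pics/w18.png

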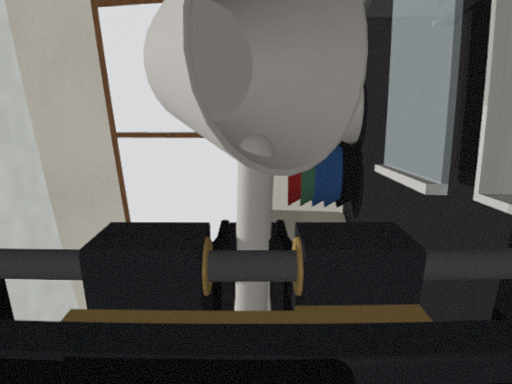

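send_rows(
  deltas=[
    {"tx":0,"ty":0.54,"tz":-0.03,"rx":-0.1,"ry":0,"rz":0},
    {"tx":0,"ty":1.07,"tz":-0.11,"rx":-0.2,"ry":0,"rz":0},
    {"tx":0,"ty":1.6,"tz":-0.24,"rx":-0.3,"ry":0,"rz":0},
    {"tx":0,"ty":2.1,"tz":-0.43,"rx":-0.4,"ry":0,"rz":0},
    {"tx":0,"ty":2.59,"tz":-0.66,"rx":-0.5,"ry":0,"rz":0},
  ],
)

```text
time: 22.5
position: [0.4328, 0.191, 0.1453]
tool_rot: [0.827, 0.041, -0.028, -0.56]
ft_force: [-0.7, 1.2, -2.4]
grip_width: 0.0146
```

send_rows(
  deltas=[
    {"tx":0,"ty":0.54,"tz":-0.03,"rx":-0.1,"ry":0,"rz":0},
    {"tx":0,"ty":1.07,"tz":-0.11,"rx":-0.2,"ry":0,"rz":0},
    {"tx":0,"ty":1.6,"tz":-0.24,"rx":-0.3,"ry":0,"rz":0},
    {"tx":0,"ty":2.1,"tz":-0.43,"rx":-0.4,"ry":0,"rz":0},
    {"tx":0,"ty":2.59,"tz":-0.66,"rx":-0.5,"ry":0,"rz":0},
  ],
)

```text
time: 22.92
position: [0.4339, 0.1757, 0.1248]
tool_rot: [0.939, 0.046, -0.016, -0.339]
ft_force: [-1.2, 0.3, -3.4]
grip_width: 0.0145
```

send_rows(
  deltas=[
    {"tx":0,"ty":0.54,"tz":-0.03,"rx":-0.1,"ry":0,"rz":0},
    {"tx":0,"ty":1.07,"tz":-0.11,"rx":-0.2,"ry":0,"rz":0},
    {"tx":0,"ty":1.6,"tz":-0.24,"rx":-0.3,"ry":0,"rz":0},
    {"tx":0,"ty":2.1,"tz":-0.43,"rx":-0.4,"ry":0,"rz":0},
    {"tx":0,"ty":2.59,"tz":-0.66,"rx":-0.5,"ry":0,"rz":0},
  ],
)

```text
time: 23.33
position: [0.4356, 0.1522, 0.1139]
tool_rot: [0.994, 0.049, -0.004, -0.098]
ft_force: [-1.4, 0.1, -3.5]
grip_width: 0.0147
```

send_rows(
  deltas=[
    {"tx":0,"ty":0.54,"tz":-0.03,"rx":-0.1,"ry":0,"rz":0},
    {"tx":0,"ty":1.07,"tz":-0.11,"rx":-0.2,"ry":0,"rz":0},
    {"tx":0,"ty":1.6,"tz":-0.24,"rx":-0.3,"ry":0,"rz":0},
    {"tx":0,"ty":2.1,"tz":-0.43,"rx":-0.4,"ry":0,"rz":0},
    {"tx":0,"ty":2.59,"tz":-0.66,"rx":-0.5,"ry":0,"rz":0},
  ],
)

```text
time: 23.75
position: [0.4383, 0.1257, 0.1156]
tool_rot: [0.987, 0.048, 0.009, 0.151]
ft_force: [-0.6, -0.0, -3.2]
grip_width: 0.0144
```

Run:
```python
from h import *
from ik import *
s=snap('side');t=snap('top');w=snap('wrist');o=robot.get_obs();Rt=R.from_quat(o['tool_rot']);g=o['position']-.054*Rt.apply([0,0,1]);x=Rt.apply([1,0,0]);print(o['q'].round(2),'g',g,'cup',g+.088*x,o['grip_width'],Rt.inv().apply([0,0,1]),o['ft_force'])
cv2.imwrite('pics/s19.png',np.hstack([cv2.resize(s['color'][80:220,200:340,::-1],(400,400),interpolation=cv2.INTER_CUBIC),cv2.resize(t['color'][120:220,120:220,::-1],(400,400),interpolation=cv2.INTER_CUBIC)]))
```

```text
[ 0.26  0.48  1.86 -0.38  0.89  1.98] g [0.43606654 0.1431527  0.16531596] cup [0.52360285 0.15217231 0.16511323] 0.014418684856434097 [-0.00230384  0.2918348  -0.95646596] [-0.09044812 -0.97119306 -2.45076763]
```

View pics/s19.png

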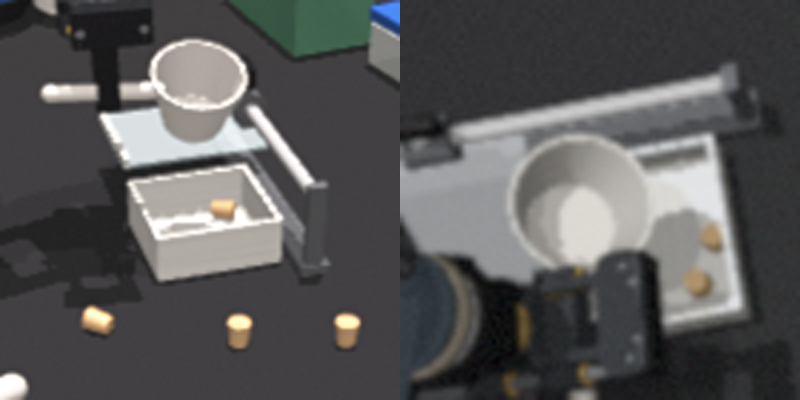

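Run:
```python
from h import *
from ik import *
from plan import plan
for n in('top','side'):
    s=snap(n);print(n,[(r['p'],np.round(r['xy'],1).tolist(),onz(s,r['xy'],.004).round(4)) for r in robot.tip_of('pad_top',n)[:2]])
    hs=cv2.cvtColor(s['color'],cv2.COLOR_RGB2HSV);m=((hs[...,0]>5)&(hs[...,0]<20)&(hs[...,1]>90)&(hs[...,2]>80)).astype(np.uint8)
    k,l,st,ce=cv2.connectedComponentsWithStats(m)
    for i in range(1,k):
        if st[i,4]>200:
            c=max(cv2.findContours((l==i).astype(np.uint8),0,1)[0],key=cv2.contourArea)
            pts=np.array([onz(s,p[0],.004)[:2] for p in c.astype(float)]);(cx,cy),r=cv2.minEnclosingCircle(pts.astype(np.float32))
            print(ce[i].round(1),st[i,4],'world circ',round(cx,4),round(cy,4),round(r,4),pts.mean(0).round(4))
```

```text
top [(0.72, [317.6, 170.4], array([ 0.5638, -0.2717,  0.004 ]))]
[353.  124.6] 266 world circ 0.7106 -0.3842 0.0333 [ 0.7096 -0.3836]
[314.  171.1] 1315 world circ 0.5623 -0.2604 0.062 [ 0.5618 -0.2605]
side [(0.81, [300.1, 252.1], array([ 0.562 , -0.2618,  0.004 ])), (0.35, [370.2, 226.6], array([ 0.7454, -0.1879,  0.004 ]))]
[25.1 11. ] 584 world circ -0.961 2.0695 0.6259 [-0.9528  2.2258]
[452.4 189.3] 2118 world circ 1.0131 0.1156 0.493 [1.012  0.0248]
[300.6 253.3] 1103 world circ 0.5642 -0.2619 0.0622 [ 0.5641 -0.2632]
[373.6 261. ] 692 world circ 0.7206 -0.3009 0.0457 [ 0.7209 -0.3033]
```

Run:
```python
from ik import *
from plan import plan
R1=down(.1,-.7);R0=down(-.3006,-.7)
gg=np.array([.437,.143,.195]);g=np.array([.4772,-.2333,.0])
plan([(tcp(gg,R1),R1),(tcp(g+[0,0,.195],R0),R0),(tcp(g+[0,0,.075],R0),R0),(tcp(g+[0,0,.0485],R0),R0)],vmax=13)
```

```text
t [-0.01, 2.81, -3.41] r [-0.403, 0.004, -0.001] rows 4
->  [0.4405 0.1084 0.1537]
t [-0.37, 9.58, 8.07] r [-0.0, -0.086, 0.102] rows 4
t [1.3, 9.53, 8.02] r [-0.0, -0.086, 0.102] rows 4
t [2.95, 9.32, 7.84] r [-0.0, -0.086, 0.102] rows 4
->  [ 0.4669 -0.2665  0.1537]
t [-0.0, -7.73, 9.18] r [-0.0, -0.0, 0.0] rows 3
->  [ 0.4669 -0.2665  0.0337]
t [-0.0, -1.71, 2.03] r [-0.0, -0.0, 0.0] rows 1
->  [ 0.467  -0.2665  0.0072]
```

send_rows(
  deltas=[
    {"tx":0,"ty":0.6,"tz":-0.7,"rx":-0.08,"ry":0,"rz":0},
    {"tx":0,"ty":1.2,"tz":-1.4,"rx":-0.17,"ry":0,"rz":0},
    {"tx":0,"ty":1.8,"tz":-2.1,"rx":-0.26,"ry":0,"rz":0},
    {"tx":0,"ty":2.4,"tz":-2.8,"rx":-0.34,"ry":0,"rz":0},
    {"tx":0,"ty":2.8,"tz":-3.4,"rx":-0.403,"ry":0.004,"rz":0},
  ],
)

```text
time: 24.52
position: [0.4413, 0.109, 0.1532]
tool_rot: [0.938, 0.046, 0.018, 0.343]
ft_force: [-0.2, 0.2, -3.6]
grip_width: 0.0144
```

send_rows(
  deltas=[
    {"tx":-0.1,"ty":1.3,"tz":1.1,"rx":0,"ry":-0.011,"rz":0.014},
    {"tx":-0.1,"ty":3.2,"tz":2.7,"rx":0,"ry":-0.028,"rz":0.034},
    {"tx":-0.2,"ty":5.3,"tz":4.5,"rx":0,"ry":-0.047,"rz":0.056},
    {"tx":-0.3,"ty":7.5,"tz":6.3,"rx":0,"ry":-0.067,"rz":0.08},
    {"tx":-0.4,"ty":9.6,"tz":8.1,"rx":0,"ry":-0.086,"rz":0.102},
  ],
)

```text
time: 24.93
position: [0.4494, -0.0178, 0.1527]
tool_rot: [0.939, -0.017, -0.006, 0.342]
ft_force: [0.9, -0.3, -3.1]
grip_width: 0.0144
```

send_rows(
  deltas=[
    {"tx":0.3,"ty":1.9,"tz":1.6,"rx":0,"ry":-0.017,"rz":0.02},
    {"tx":0.5,"ty":3.8,"tz":3.2,"rx":0,"ry":-0.034,"rz":0.041},
    {"tx":0.8,"ty":5.7,"tz":4.8,"rx":0,"ry":-0.051,"rz":0.061},
    {"tx":1.0,"ty":7.6,"tz":6.4,"rx":0,"ry":-0.068,"rz":0.082},
    {"tx":1.3,"ty":9.5,"tz":8.0,"rx":0,"ry":-0.086,"rz":0.102},
  ],
)

```text
time: 25.35
position: [0.4576, -0.1426, 0.1528]
tool_rot: [0.936, -0.08, -0.029, 0.341]
ft_force: [0.6, -0.1, -1.9]
grip_width: 0.0145
```

send_rows(
  deltas=[
    {"tx":0.7,"ty":2.2,"tz":1.8,"rx":0,"ry":-0.02,"rz":0.024},
    {"tx":1.3,"ty":4.4,"tz":3.7,"rx":0,"ry":-0.04,"rz":0.048},
    {"tx":2.1,"ty":6.6,"tz":5.55,"rx":0,"ry":-0.06,"rz":0.072},
    {"tx":2.7,"ty":8.4,"tz":7.1,"rx":0,"ry":-0.078,"rz":0.092},
    {"tx":2.95,"ty":9.3,"tz":7.85,"rx":0,"ry":-0.086,"rz":0.102},
  ],
)

```text
time: 25.77
position: [0.4673, -0.2695, 0.1532]
tool_rot: [0.928, -0.143, -0.051, 0.339]
ft_force: [0.7, -0.1, -2.2]
grip_width: 0.0147
```

Run:
```python
from h import *
from ik import *
from plan import plan
R0=down(-.3006,-.7);g=np.array([.4772,-.2333,.0])
o=robot.get_obs();print(o['position'],o['q'].round(2))
plan([(tcp(g+[0,0,.075],R0),R0),(tcp(g+[0,0,.049],R0),R0)],vmax=13)
t=snap('top')
cv2.imwrite('pics/t20.png',cv2.resize(t['color'][110:250,110:310,::-1],None,fx=4,fy=4,interpolation=cv2.INTER_CUBIC))
```

```text
[ 0.46726709 -0.26948884  0.15320811] [-0.32  0.57  1.76 -0.87  1.01  2.11]
t [-0.15, -7.91, 8.96] r [0.0, 0.001, -0.005] rows 3
->  [ 0.4669 -0.2665  0.0337]
t [0.0, -1.67, 1.99] r [0.0, 0.0, 0.0] rows 1
->  [ 0.4669 -0.2665  0.0077]
```

View pics/t20.png

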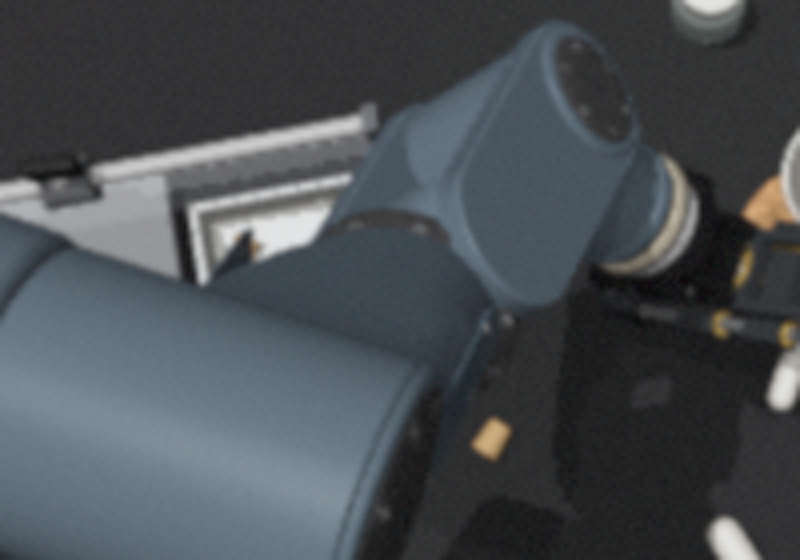

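send_rows(
  deltas=[
    {"tx":0,"ty":-1.6,"tz":1.8,"rx":0,"ry":0,"rz":0},
    {"tx":-0.1,"ty":-3.6,"tz":4.0,"rx":0,"ry":0,"rz":0},
    {"tx":-0.1,"ty":-5.6,"tz":6.3,"rx":0,"ry":0,"rz":0},
    {"tx":-0.1,"ty":-7.2,"tz":8.1,"rx":0,"ry":0,"rz":-0.005},
    {"tx":-0.15,"ty":-7.9,"tz":9.0,"rx":0,"ry":0,"rz":-0.005},
  ],
)

```text
time: 26.23
position: [0.4648, -0.2615, 0.0301]
tool_rot: [0.93, -0.137, -0.054, 0.338]
ft_force: [0.3, 0.7, -3.0]
grip_width: 0.0147
```

send_rows(
  deltas=[
    {"tx":0,"ty":-0.4,"tz":0.5,"rx":0,"ry":0,"rz":0},
    {"tx":0,"ty":-0.8,"tz":0.95,"rx":0,"ry":0,"rz":0},
    {"tx":0,"ty":-1.2,"tz":1.4,"rx":0,"ry":0,"rz":0},
    {"tx":0,"ty":-1.5,"tz":1.75,"rx":0,"ry":0,"rz":0},
  ],
)

```text
time: 26.57
position: [0.4673, -0.2626, 0.0104]
tool_rot: [0.929, -0.138, -0.051, 0.339]
ft_force: [0.1, 1.3, -2.8]
grip_width: 0.0148
```

Run:
```python
from h import *
from ik import *
from plan import plan
R0=down(-.3006,-.7);g=np.array([.4772,-.2333,.0])
o=robot.get_obs();print(o['position'],o['ft_force'],R.from_quat(o['tool_rot']).inv().apply([0,0,1]))
plan([(tcp(g+[0,0,.047],R0),R0)],vmax=13)
s=snap('side')
cv2.imwrite('pics/s21.png',cv2.resize(s['color'][190:310,220:380,::-1],None,fx=5,fy=5,interpolation=cv2.INTER_CUBIC))
```

```text
[ 0.46732876 -0.26258206  0.01040505] [ 0.14076392  1.25638701 -2.75011276] [-0.00152025  0.64472305 -0.76441473]
t [0.07, -0.01, 0.61] r [0.001, -0.002, 0.005] rows 1
->  [ 0.4669 -0.2665  0.0057]
```

View pics/s21.png

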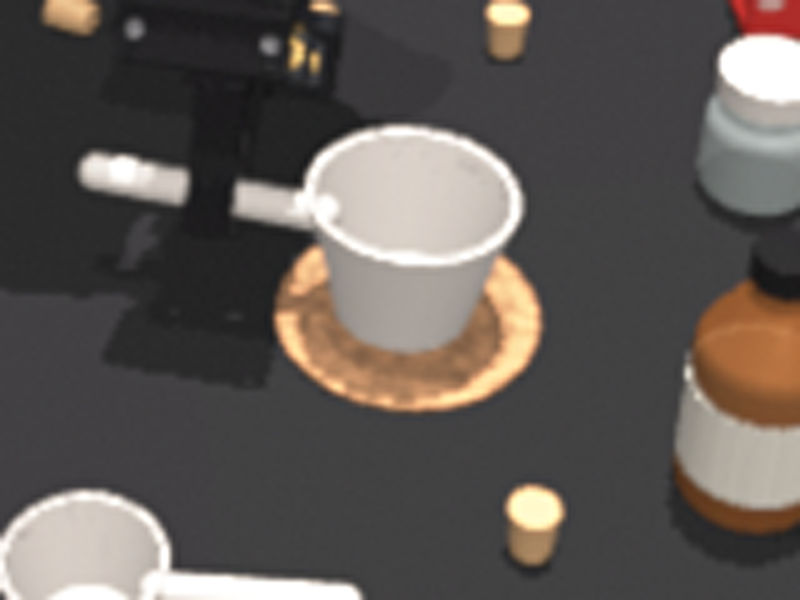

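send_rows(
  deltas=[
    {"tx":0,"ty":-0.1,"tz":0.3,"rx":0,"ry":0,"rz":0},
    {"tx":0.1,"ty":-0.05,"tz":0.5,"rx":0,"ry":0,"rz":0.005},
    {"tx":0.1,"ty":0,"tz":0.6,"rx":0,"ry":0,"rz":0.005},
    {"tx":0.1,"ty":0,"tz":0.6,"rx":0,"ry":0,"rz":0.005},
  ],
)

```text
time: 26.95
position: [0.4673, -0.2671, 0.0062]
tool_rot: [0.929, -0.14, -0.05, 0.34]
ft_force: [0.2, -0.4, 0.1]
grip_width: 0.0143
```

send_rows(
  deltas=[
    {"tx":0,"ty":0,"tz":0,"rx":0,"ry":0,"rz":0},
    {"tx":0,"ty":0,"tz":0,"rx":0,"ry":0,"rz":0},
  ],
)

```text
time: 27.12
position: [0.4672, -0.2669, 0.0061]
tool_rot: [0.929, -0.14, -0.05, 0.34]
ft_force: [1.1, 0.1, 0.5]
grip_width: 0.0145
```

Run:
```python
from h import *
o=robot.get_obs();print(o['position'],o['ft_force'],o['moment'])
s=snap('side')
cv2.imwrite('pics/s22.png',cv2.resize(s['color'][190:310,220:380,::-1],None,fx=5,fy=5,interpolation=cv2.INTER_CUBIC))
```

```text
[ 0.467246   -0.26686573  0.00612353] [1.0985236  0.0821824  0.45198028] [ 0.34676604 -0.08619426  0.10518584]
```

View pics/s22.png

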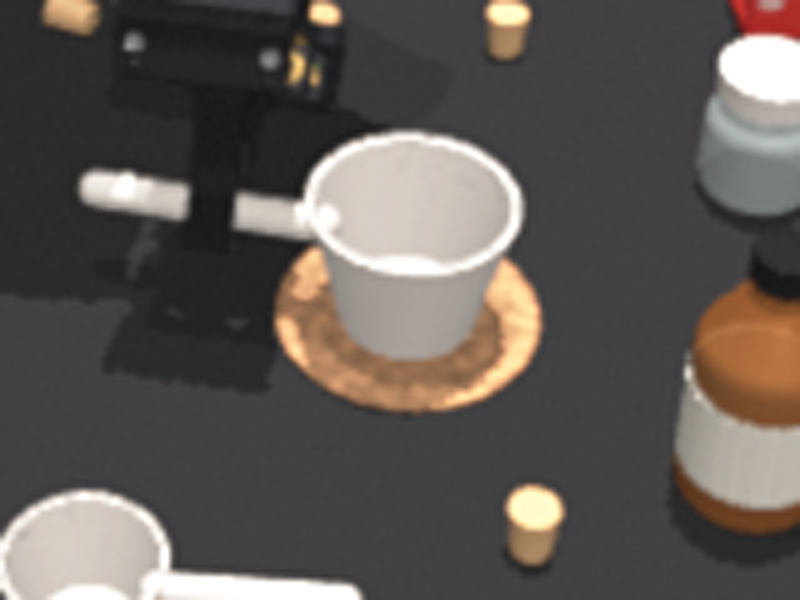

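send_rows(
  deltas=[
    {"tx":0,"ty":0,"tz":0,"rx":0,"ry":0,"rz":0},
    {"tx":0,"ty":0,"tz":0,"rx":0,"ry":0,"rz":0},
    {"tx":0,"ty":0,"tz":0,"rx":0,"ry":0,"rz":0},
    {"tx":0,"ty":0,"tz":0,"rx":0,"ry":0,"rz":0},
    {"tx":0,"ty":0,"tz":0,"rx":0,"ry":0,"rz":0},
  ],
  claw=3.6,
  squeeze=20,
)

```text
time: 27.58
position: [0.4665, -0.2665, 0.0056]
tool_rot: [0.929, -0.14, -0.051, 0.34]
ft_force: [0.6, 0.2, -0.5]
grip_width: 0.0338
```

send_rows(
  deltas=[
    {"tx":0,"ty":0,"tz":-1,"rx":0,"ry":0,"rz":0},
    {"tx":0,"ty":0,"tz":-3,"rx":0,"ry":0,"rz":0},
    {"tx":0,"ty":0,"tz":-6,"rx":0,"ry":0,"rz":0},
    {"tx":0,"ty":0,"tz":-9,"rx":0,"ry":0,"rz":0},
    {"tx":0,"ty":0,"tz":-12,"rx":0,"ry":0,"rz":0},
  ],
)

```text
time: 28.0
position: [0.4892, -0.1912, 0.0985]
tool_rot: [0.929, -0.14, -0.052, 0.339]
ft_force: [0.3, -0.2, -0.2]
grip_width: 0.036
```

send_rows(
  deltas=[
    {"tx":0,"ty":5,"tz":-10,"rx":0.4,"ry":0,"rz":0},
    {"tx":0,"ty":5,"tz":-10,"rx":0.4,"ry":0,"rz":0},
    {"tx":0,"ty":5,"tz":-10,"rx":0.4,"ry":0,"rz":0},
    {"tx":0,"ty":5,"tz":-10,"rx":0.4,"ry":0,"rz":0},
  ],
)

```text
time: 28.33
position: [0.5032, -0.169, 0.2156]
tool_rot: [0.978, -0.148, -0.012, 0.148]
ft_force: [0.7, -1.0, -0.6]
grip_width: 0.0359
```

Run:
```python
from h import *
from ik import *
o=robot.get_obs();print(o['position'],o['ft_force'],o['q'].round(2),o['grip_width'])
s=snap('side','s23.png');t=snap('top','t23.png')
for n,k in(('side',s),('top',t)):
    print(n,[(round(r['p'],2),np.round(r['xy'],1).tolist(),onz(k,r['xy'],.012).round(4)) for r in robot.tip_of('out0_mid',n)])
    hs=cv2.cvtColor(k['color'],cv2.COLOR_RGB2HSV);m=((hs[...,0]>8)&(hs[...,0]<28)&(hs[...,1]>60)&(hs[...,2]>110)).astype(np.uint8)
    kk,l,st,ce=cv2.connectedComponentsWithStats(m)
    for i in range(1,kk):
        if 12<st[i,4]<150:print('  blob',ce[i].round(1),st[i,4],onz(k,ce[i],.012).round(4))
```

```text
[ 0.50319184 -0.16899299  0.21564727] [ 0.71764257 -1.00355025 -0.60185043] [-0.34  0.38  1.65 -0.33  1.1   1.68] 0.03594652990646004
side [(0.63, [326.2, 295.0], array([ 0.594 , -0.3983,  0.012 ]))]
  blob [291.8  95.1] 16 [0.6605 0.6046 0.012 ]
  blob [380.8  95.8] 45 [1.0015 0.5648 0.012 ]
  blob [277.7 152.6] 52 [0.558  0.1715 0.012 ]
  blob [233.8 191.6] 81 [ 0.4181 -0.0223  0.012 ]
  blob [320.9 195.2] 73 [ 0.6479 -0.0598  0.012 ]
  blob [283.2 195.2] 87 [ 0.5484 -0.0505  0.012 ]
  blob [326.  294.8] 106 [ 0.5938 -0.3976  0.012 ]
top [(0.57, [359.8, 160.2], array([ 0.5932, -0.397 ,  0.012 ]))]
  blob [361.  159.6] 57 [ 0.5949 -0.4008  0.012 ]
  blob [296.6 167.2] 25 [ 0.5718 -0.2086  0.012 ]
  blob [169.5 172.5] 31 [0.556  0.1706 0.012 ]
  blob [232.3 219.3] 59 [ 0.4164 -0.0193  0.012 ]
  blob [510.6 253.5] 14 [ 0.3184 -0.8202  0.012 ]
```

View pics/s23.png

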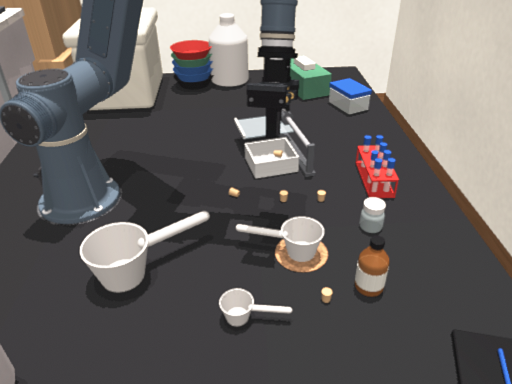

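View pics/t23.png

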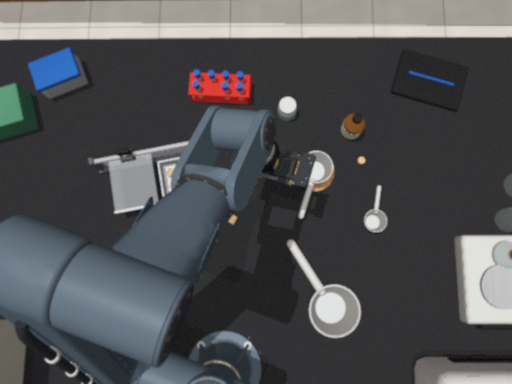

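Run:
```python
from ik import *
from plan import plan
plan([([.44,-.05,.24],down(0))])
```

```text
t [-8.78, -8.07, -6.1] r [0.299, 0.047, -0.297] rows 4
->  [ 0.44 -0.05  0.24]
```

send_rows(
  deltas=[
    {"tx":-8.8,"ty":-8.1,"tz":-6.1,"rx":0.299,"ry":0.047,"rz":-0.297},
    {"tx":-8.8,"ty":-8.1,"tz":-6.1,"rx":0.299,"ry":0.047,"rz":-0.297},
    {"tx":-8.8,"ty":-8.1,"tz":-6.1,"rx":0.299,"ry":0.047,"rz":-0.297},
    {"tx":-8.8,"ty":-8.1,"tz":-6.1,"rx":0.299,"ry":0.047,"rz":-0.297},
    {"tx":-8.8,"ty":-8.1,"tz":-6.1,"rx":0.299,"ry":0.047,"rz":-0.297},
  ],
  claw=4.5,
)

```text
time: 28.95
position: [0.4381, -0.0481, 0.2388]
tool_rot: [1.0, 0.001, -0.002, -0.001]
ft_force: [0.1, 0.2, -0.8]
grip_width: 0.0448
```

send_rows(
  deltas=[
    {"tx":0,"ty":0,"tz":0,"rx":0,"ry":0,"rz":0},
    {"tx":0,"ty":0,"tz":0,"rx":0,"ry":0,"rz":0},
  ],
)

```text
time: 29.12
position: [0.4411, -0.0502, 0.2388]
tool_rot: [1.0, 0.0, -0.0, 0.0]
ft_force: [-0.0, -0.2, 0.4]
grip_width: 0.0449
```

```bash
cat > blobs.py <<'E'
from h import *
def blobs(n,fn=None,lo=15,hi=900):
    k=snap(n,fn);P=cloud(k)
    hs=cv2.cvtColor(k['color'],cv2.COLOR_RGB2HSV);m=((hs[...,0]>8)&(hs[...,0]<28)&(hs[...,1]>60)&(hs[...,2]>90)).astype(np.uint8)
    kk,l,st,ce=cv2.connectedComponentsWithStats(m)
    for i in range(1,kk):
        if lo<st[i,4]<hi:
            pts=P[l==i];pts=pts[~np.isnan(pts[:,0])]
            if len(pts)<5: continue
            q=pts[:,:2].astype(np.float32)
            print('  blob',ce[i].round(1),st[i,4],'med',np.median(pts,0).round(4),'onz12',onz(k,ce[i],.012).round(4)[:2],'rect',np.round(cv2.minAreaRect(q)[0],4),np.round(cv2.minAreaRect(q)[1],3),round(cv2.minAreaRect(q)[2],1))
    return k
E
python3 - <<'E'
from blobs import *
blobs('wrist','w24.png');blobs('top');o=robot.get_obs();print(o['position'])
E
```

```text
blob [72.7 64.9] 331 med [0.5558 0.1659 0.0208] onz12 [0.5567 0.1704] rect [0.5553 0.1679] [0.016 0.025] 64.7
  blob [253.6  70.5] 97 med [ 0.5473 -0.0525  0.023 ] onz12 [ 0.5478 -0.052 ] rect [ 0.5488 -0.0518] [0.023 0.023] 44.6
  blob [137.   80.9] 96 med [0.5354 0.0863 0.0273] onz12 [0.5365 0.0916] rect [0.5353 0.087 ] [0.016 0.01 ] 12.2
  blob [433.6 101.6] 94 med [ 0.5132 -0.2831  0.0033] onz12 [ 0.5125 -0.2788] rect [ 0.5108 -0.2853] [0.02  0.013] 82.0
  blob [134.5 109.1] 222 med [0.503  0.0925 0.0269] onz12 [0.5026 0.0975] rect [0.5031 0.0947] [0.018 0.017] 76.9
  blob [227.5 175.8] 283 med [ 0.4174 -0.0187  0.0163] onz12 [ 0.4166 -0.0178] rect [ 0.415  -0.0177] [0.019 0.03 ] 55.4
  blob [142.4 266.8] 284 med [ 0.4735 -0.0232  0.3657] onz12 [0.2841 0.1062] rect [ 0.4707 -0.0231] [0.002 0.014] 88.1
  blob [360.3 261.3] 387 med [ 0.4745 -0.0766  0.3647] onz12 [ 0.2927 -0.2033] rect [ 0.471  -0.0768] [0.014 0.002] 1.9
  blob [72.5  0. ] 26 med [ 1.609   0.8801 -0.7434] onz12 [1.126  0.5097] rect [1.6114 0.8791] [0.015 0.129] 4.2
  blob [352.8 125. ] 262 med [ 0.6752 -0.361   0.0902] onz12 [ 0.7022 -0.3798] rect [ 0.686  -0.3659] [0.065 0.051] 49.2
  blob [247.  142.5] 60 med [ 0.6466 -0.0607  0.0221] onz12 [ 0.6481 -0.0601] rect [ 0.6495 -0.0595] [0.025 0.028] 89.9
  blob [299.5 173.5] 239 med [ 0.5491 -0.2162  0.0037] onz12 [ 0.5527 -0.217 ] rect [ 0.5626 -0.2184] [0.11  0.039] 3.3
  blob [361.  159.9] 67 med [ 0.5919 -0.3982  0.0211] onz12 [ 0.5941 -0.4006] rect [ 0.5952 -0.4026] [0.026 0.028] 82.6
  blob [323.6 183.6] 165 med [ 0.5198 -0.2882  0.0039] onz12 [ 0.5223 -0.2878] rect [ 0.532  -0.2957] [0.031 0.095] 40.8
  blob [170.2 172.6] 40 med [0.5535 0.1669 0.0209] onz12 [0.5556 0.1686] rect [0.5533 0.1667] [0.016 0.02 ] 65.5
[ 0.44139553 -0.05039535  0.23907252]
```

View pics/w24.png

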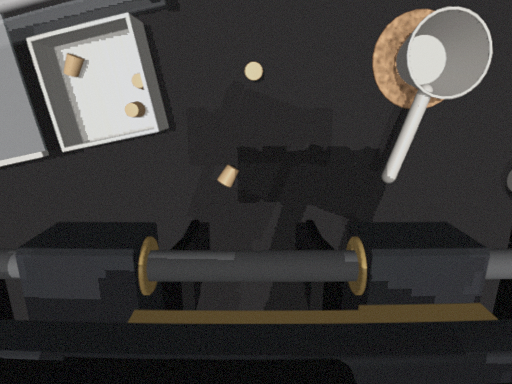

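Run:
```python
from ik import *
from plan import plan
p,q=plan([([.5485,-.0515,.03],down(0))])
plan([([.5485,-.0515,-.029],down(0))],start=(p,q))
```

```text
t [5.36, 0.06, 10.45] r [0.0, 0.0, 0.0] rows 3
t [5.35, 0.05, 10.46] r [0.0, 0.0, 0.0] rows 3
->  [ 0.5485 -0.0515  0.03  ]
t [0.01, 0.0, 5.9] r [0.0, 0.0, 0.0] rows 2
->  [ 0.5485 -0.0515 -0.029 ]
```

send_rows(
  deltas=[
    {"tx":2.5,"ty":0,"tz":3,"rx":0,"ry":0,"rz":0},
    {"tx":5,"ty":0,"tz":6,"rx":0,"ry":0,"rz":0},
    {"tx":7.5,"ty":0.1,"tz":10,"rx":0,"ry":0,"rz":0},
    {"tx":9.8,"ty":0.1,"tz":14,"rx":0,"ry":0,"rz":0},
    {"tx":10.7,"ty":0.1,"tz":17,"rx":0,"ry":0,"rz":0},
  ],
)

```text
time: 29.63
position: [0.5519, -0.052, 0.0684]
tool_rot: [1.0, 0.0, 0.003, 0.001]
ft_force: [-0.1, -0.1, -0.6]
grip_width: 0.0448
```

send_rows(
  deltas=[
    {"tx":0,"ty":0,"tz":3.9,"rx":0,"ry":0,"rz":0},
    {"tx":0,"ty":0,"tz":3.9,"rx":0,"ry":0,"rz":0},
    {"tx":0,"ty":0,"tz":3.9,"rx":0,"ry":0,"rz":0},
  ],
)

```text
time: 29.88
position: [0.546, -0.0505, 0.0284]
tool_rot: [1.0, 0.0, -0.003, -0.001]
ft_force: [0.2, 0.3, 0.1]
grip_width: 0.0449
```

Run:
```python
from ik import *
from plan import plan
from h import *
o=robot.get_obs();print(o['position'],o['q'].round(2))
plan([([.5485,-.0515,-.029],down(0))])
s=snap('side')
cv2.imwrite('pics/s25.png',cv2.resize(s['color'][140:230,220:350,::-1],None,fx=5,fy=5,interpolation=cv2.INTER_CUBIC))
```

```text
[ 0.54600805 -0.05052414  0.02837092] [-0.3   0.66  1.75  0.    0.74  1.27]
t [0.28, 0.11, 5.74] r [-0.002, 0.006, 0.0] rows 2
->  [ 0.5485 -0.0515 -0.029 ]
```

View pics/s25.png

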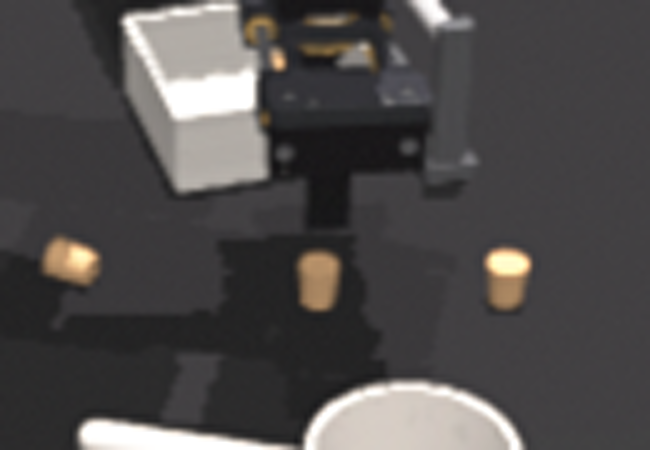

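send_rows(
  deltas=[
    {"tx":0,"ty":0,"tz":2.5,"rx":0,"ry":0,"rz":0},
    {"tx":0,"ty":0,"tz":4.6,"rx":0,"ry":0,"rz":0},
    {"tx":0,"ty":0,"tz":5.6,"rx":0,"ry":0,"rz":0},
    {"tx":0,"ty":0,"tz":5.8,"rx":0,"ry":0,"rz":0},
  ],
)

```text
time: 30.27
position: [0.5493, -0.0516, -0.0252]
tool_rot: [1.0, 0.0, 0.002, 0.0]
ft_force: [0.5, -0.3, 1.1]
grip_width: 0.0451
```

send_rows(
  deltas=[
    {"tx":0,"ty":0,"tz":0,"rx":0,"ry":0,"rz":0},
    {"tx":0,"ty":0,"tz":0,"rx":0,"ry":0,"rz":0},
    {"tx":0,"ty":0,"tz":0,"rx":0,"ry":0,"rz":0},
    {"tx":0,"ty":0,"tz":0,"rx":0,"ry":0,"rz":0},
    {"tx":0,"ty":0,"tz":0,"rx":0,"ry":0,"rz":0},
  ],
  claw=0,
  squeeze=15,
)

```text
time: 30.68
position: [0.5494, -0.0515, -0.0256]
tool_rot: [1.0, 0.0, 0.002, 0.0]
ft_force: [-0.5, -0.7, 2.3]
grip_width: 0.0195
```

send_rows(
  deltas=[
    {"tx":0,"ty":0,"tz":0,"rx":0,"ry":0,"rz":0},
    {"tx":0,"ty":0,"tz":0,"rx":0,"ry":0,"rz":0},
    {"tx":0,"ty":0,"tz":0,"rx":0,"ry":0,"rz":0},
  ],
)

```text
time: 30.93
position: [0.5494, -0.0515, -0.0257]
tool_rot: [1.0, 0.0, 0.002, 0.0]
ft_force: [-0.6, 0.2, 5.9]
grip_width: 0.0188
```

Run:
```python
from ik import *
from plan import plan
p,q=plan([([.549,-.0515,.09],down(0)),([.507,.143,.09],down(.1)),([.507,.143,.03],down(.1))])
```

```text
t [-0.0, 0.0, -11.57] r [0.001, -0.004, 0.0] rows 3
->  [ 0.549  -0.0515  0.09  ]
t [-4.19, -19.45, 0.01] r [-0.0, 0.0, -0.1] rows 5
->  [0.507 0.143 0.09 ]
t [-0.0, 0.0, 6.0] r [-0.0, 0.0, 0.0] rows 2
->  [0.507 0.143 0.03 ]
```

send_rows(
  deltas=[
    {"tx":0,"ty":0,"tz":-1.5,"rx":0,"ry":0,"rz":0},
    {"tx":0,"ty":0,"tz":-4.5,"rx":0,"ry":0,"rz":0},
    {"tx":0,"ty":0,"tz":-8,"rx":0,"ry":0,"rz":0},
    {"tx":0,"ty":0,"tz":-10.5,"rx":0,"ry":0,"rz":0},
    {"tx":0,"ty":0,"tz":-11.6,"rx":0,"ry":0,"rz":0},
  ],
)

```text
time: 31.35
position: [0.5505, -0.0518, 0.0927]
tool_rot: [1.0, 0.0, 0.004, 0.001]
ft_force: [-0.0, -0.0, 0.1]
grip_width: 0.0193
```

send_rows(
  deltas=[
    {"tx":-0.5,"ty":-2.5,"tz":0,"rx":0,"ry":0,"rz":-0.02},
    {"tx":-1.4,"ty":-6.5,"tz":0,"rx":0,"ry":0,"rz":-0.04},
    {"tx":-2.3,"ty":-10.6,"tz":0,"rx":0,"ry":0,"rz":-0.06},
    {"tx":-3.2,"ty":-14.7,"tz":0,"rx":0,"ry":0,"rz":-0.08},
    {"tx":-4.0,"ty":-18.4,"tz":0,"rx":0,"ry":0,"rz":-0.1},
  ],
)

```text
time: 31.77
position: [0.5067, 0.1344, 0.0885]
tool_rot: [0.999, 0.05, -0.0, -0.0]
ft_force: [0.7, 0.6, 0.5]
grip_width: 0.0192
```

send_rows(
  deltas=[
    {"tx":-0.2,"ty":-0.8,"tz":1,"rx":0,"ry":0,"rz":0},
    {"tx":-0.2,"ty":-1,"tz":3.5,"rx":0,"ry":0,"rz":0},
    {"tx":-0.2,"ty":-1,"tz":5.3,"rx":0,"ry":0,"rz":0},
    {"tx":-0.2,"ty":-1,"tz":6,"rx":0,"ry":0,"rz":0},
    {"tx":-0.2,"ty":-1,"tz":6,"rx":0,"ry":0,"rz":0},
  ],
)

```text
time: 32.18
position: [0.5035, 0.142, 0.027]
tool_rot: [0.999, 0.05, -0.002, 0.0]
ft_force: [0.1, -0.6, 0.2]
grip_width: 0.0192
```

Run:
```python
from h import *
o=robot.get_obs();print(o['position'],o['grip_width'])
s=snap('side')
cv2.imwrite('pics/s26.png',cv2.resize(s['color'][80:210,220:350,::-1],None,fx=4,fy=4,interpolation=cv2.INTER_CUBIC))
```

```text
[0.50350804 0.14203393 0.02700769] 0.019165321487505067
```

View pics/s26.png

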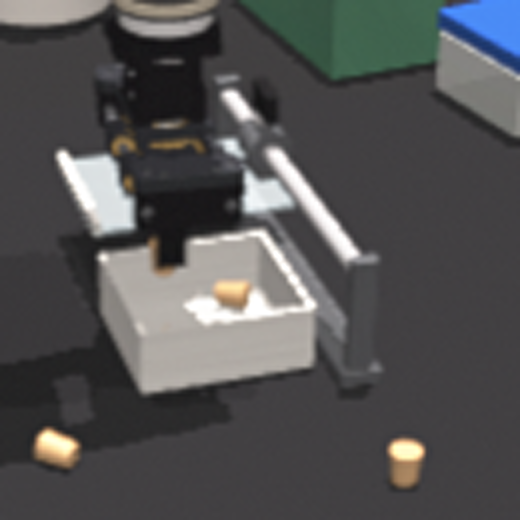

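send_rows(
  deltas=[
    {"tx":0,"ty":0,"tz":0,"rx":0,"ry":0,"rz":0},
    {"tx":0,"ty":0,"tz":0,"rx":0,"ry":0,"rz":0},
    {"tx":0,"ty":0,"tz":0,"rx":0,"ry":0,"rz":0},
    {"tx":0,"ty":0,"tz":0,"rx":0,"ry":0,"rz":0},
  ],
  claw=4.2,
)

```text
time: 32.57
position: [0.5063, 0.1422, 0.0302]
tool_rot: [0.999, 0.05, 0.002, 0.0]
ft_force: [-0.5, 0.3, 0.3]
grip_width: 0.0373
```

send_rows(
  deltas=[
    {"tx":0,"ty":0,"tz":-2,"rx":0,"ry":0,"rz":0},
    {"tx":0,"ty":0,"tz":-5.5,"rx":0,"ry":0,"rz":0},
    {"tx":0,"ty":0,"tz":-8,"rx":0,"ry":0,"rz":0},
  ],
)

```text
time: 32.82
position: [0.5056, 0.1423, 0.1111]
tool_rot: [0.999, 0.05, 0.001, 0.0]
ft_force: [0.6, 0.3, 0.7]
grip_width: 0.0417
```

Run:
```python
from ik import *
from plan import plan
plan([([.648,-.0595,.10],down(0)),([.648,-.0595,-.028],down(0))])
```

```text
t [6.07, 10.75, 0.58] r [0.0, -0.001, 0.05] rows 4
t [6.6, 10.44, 0.57] r [0.0, -0.002, 0.05] rows 4
->  [ 0.648  -0.0595  0.1   ]
t [0.0, -0.0, 12.8] r [0.0, 0.0, 0.0] rows 4
->  [ 0.648  -0.0595 -0.028 ]
```

send_rows(
  deltas=[
    {"tx":1.2,"ty":2.2,"tz":0,"rx":0,"ry":0,"rz":0.01},
    {"tx":2.4,"ty":4.3,"tz":0,"rx":0,"ry":0,"rz":0.02},
    {"tx":3.6,"ty":6.5,"tz":0,"rx":0,"ry":0,"rz":0.03},
    {"tx":4.9,"ty":8.6,"tz":0.3,"rx":0,"ry":0,"rz":0.04},
    {"tx":6.1,"ty":10.7,"tz":0.6,"rx":0,"ry":0,"rz":0.05},
  ],
)

```text
time: 33.23
position: [0.5779, 0.041, 0.1045]
tool_rot: [1.0, 0.025, 0.002, 0.0]
ft_force: [0.4, 1.2, 0.3]
grip_width: 0.042
```

send_rows(
  deltas=[
    {"tx":1.7,"ty":2.6,"tz":0,"rx":0,"ry":0,"rz":0.01},
    {"tx":3.4,"ty":5.2,"tz":0,"rx":0,"ry":0,"rz":0.02},
    {"tx":5,"ty":7.9,"tz":0.1,"rx":0,"ry":0,"rz":0.04},
    {"tx":6.2,"ty":9.8,"tz":0.4,"rx":0,"ry":0,"rz":0.05},
    {"tx":6.6,"ty":10.4,"tz":0.6,"rx":0,"ry":0,"rz":0.05},
  ],
)

```text
time: 33.65
position: [0.6508, -0.0623, 0.0983]
tool_rot: [1.0, -0.001, 0.003, 0.001]
ft_force: [1.4, 0.2, -0.2]
grip_width: 0.0424
```

send_rows(
  deltas=[
    {"tx":0,"ty":0,"tz":2,"rx":0,"ry":0,"rz":0},
    {"tx":0,"ty":0,"tz":5,"rx":0,"ry":0,"rz":0},
    {"tx":0,"ty":0,"tz":6,"rx":0,"ry":0,"rz":0},
    {"tx":0,"ty":0,"tz":6,"rx":0,"ry":0,"rz":0},
  ],
)

```text
time: 33.98
position: [0.6444, -0.057, 0.0346]
tool_rot: [1.0, 0.0, -0.003, -0.001]
ft_force: [-0.6, 0.6, -0.2]
grip_width: 0.0422
```

Run:
```python
from ik import *
from plan import plan
from h import *
plan([([.648,-.0595,-.028],down(0))])
s=snap('side')
cv2.imwrite('pics/s27.png',cv2.resize(s['color'][120:230,240:390,::-1],None,fx=4,fy=4,interpolation=cv2.INTER_CUBIC))
```

```text
t [0.39, 0.27, 6.26] r [-0.002, 0.006, 0.001] rows 2
->  [ 0.648  -0.0595 -0.028 ]
```

View pics/s27.png

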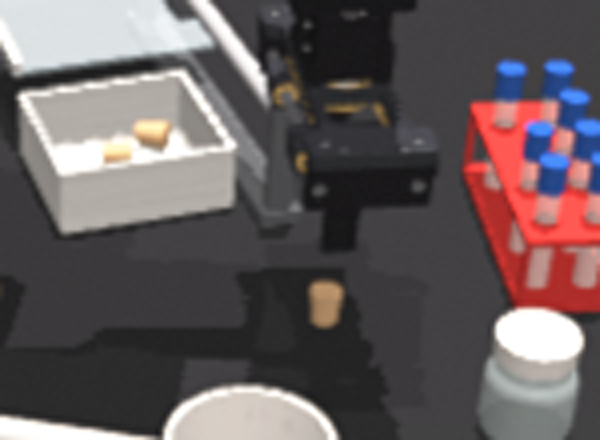

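send_rows(
  deltas=[
    {"tx":0.1,"ty":0.1,"tz":2.5,"rx":0,"ry":0,"rz":0},
    {"tx":0.1,"ty":0.1,"tz":5,"rx":0,"ry":0,"rz":0},
    {"tx":0.1,"ty":0.1,"tz":6.1,"rx":0,"ry":0,"rz":0},
    {"tx":0.1,"ty":0.1,"tz":6.4,"rx":0,"ry":0,"rz":0},
    {"tx":0.1,"ty":0.1,"tz":6.4,"rx":0,"ry":0,"rz":0},
  ],
)

```text
time: 34.45
position: [0.6492, -0.0591, -0.0261]
tool_rot: [1.0, 0.0, 0.001, -0.0]
ft_force: [-0.0, 0.0, 0.3]
grip_width: 0.0419
```

send_rows(
  deltas=[
    {"tx":0,"ty":0,"tz":0,"rx":0,"ry":0,"rz":0},
    {"tx":0,"ty":0,"tz":0,"rx":0,"ry":0,"rz":0},
    {"tx":0,"ty":0,"tz":0,"rx":0,"ry":0,"rz":0},
    {"tx":0,"ty":0,"tz":0,"rx":0,"ry":0,"rz":0},
    {"tx":0,"ty":0,"tz":0,"rx":0,"ry":0,"rz":0},
  ],
  claw=0,
)

```text
time: 34.87
position: [0.6499, -0.0597, -0.0254]
tool_rot: [1.0, 0.0, 0.002, 0.0]
ft_force: [1.3, -0.4, 3.3]
grip_width: 0.019
```

send_rows(
  deltas=[
    {"tx":0,"ty":0,"tz":0,"rx":0,"ry":0,"rz":0},
    {"tx":0,"ty":0,"tz":0,"rx":0,"ry":0,"rz":0},
  ],
)

```text
time: 35.03
position: [0.65, -0.0597, -0.0254]
tool_rot: [1.0, 0.0, 0.002, 0.0]
ft_force: [-1.4, -0.8, 4.9]
grip_width: 0.0195
```

Run:
```python
from ik import *
from plan import plan
plan([([.648,-.0595,.095],down(0)),([.54,.135,.095],down(.1)),([.54,.135,.03],down(.1))])
```

```text
t [-0.15, -0.01, -12.04] r [0.001, -0.004, 0.0] rows 3
->  [ 0.648  -0.0595  0.095 ]
t [-5.4, -9.73, 0.01] r [-0.0, 0.0, -0.05] rows 3
t [-4.9, -9.98, 0.0] r [-0.001, 0.0, -0.05] rows 3
->  [0.54  0.135 0.095]
t [0.0, -0.01, 6.5] r [0.0, 0.0, 0.0] rows 2
->  [0.54  0.135 0.03 ]
```

send_rows(
  deltas=[
    {"tx":0,"ty":0,"tz":-1.5,"rx":0,"ry":0,"rz":0},
    {"tx":0,"ty":0,"tz":-4.5,"rx":0,"ry":0,"rz":0},
    {"tx":0,"ty":0,"tz":-8,"rx":0,"ry":0,"rz":0},
    {"tx":0,"ty":0,"tz":-11,"rx":0,"ry":0,"rz":0},
    {"tx":-0.1,"ty":0,"tz":-12,"rx":0,"ry":0,"rz":0},
  ],
)

```text
time: 35.45
position: [0.6512, -0.0601, 0.0984]
tool_rot: [1.0, 0.0, 0.005, 0.001]
ft_force: [0.2, -0.4, -0.2]
grip_width: 0.0188
```

send_rows(
  deltas=[
    {"tx":-0.7,"ty":-1.2,"tz":0,"rx":0,"ry":0,"rz":-0.01},
    {"tx":-1.7,"ty":-3.1,"tz":0,"rx":0,"ry":0,"rz":-0.02},
    {"tx":-2.9,"ty":-5.2,"tz":0,"rx":0,"ry":0,"rz":-0.03},
    {"tx":-4.1,"ty":-7.4,"tz":0,"rx":0,"ry":0,"rz":-0.04},
    {"tx":-5.4,"ty":-9.7,"tz":0,"rx":0,"ry":0,"rz":-0.05},
  ],
)

```text
time: 35.87
position: [0.5907, 0.0392, 0.0911]
tool_rot: [1.0, 0.025, -0.001, -0.0]
ft_force: [0.1, 0.2, 0.5]
grip_width: 0.0191
```

send_rows(
  deltas=[
    {"tx":-1.2,"ty":-2.5,"tz":0,"rx":0,"ry":0,"rz":-0.01},
    {"tx":-2.4,"ty":-4.9,"tz":0,"rx":0,"ry":0,"rz":-0.02},
    {"tx":-3.6,"ty":-7.3,"tz":0,"rx":0,"ry":0,"rz":-0.04},
    {"tx":-4.5,"ty":-9.2,"tz":0,"rx":0,"ry":0,"rz":-0.05},
    {"tx":-4.9,"ty":-10,"tz":0,"rx":0,"ry":0,"rz":-0.05},
  ],
)

```text
time: 36.28
position: [0.5348, 0.1377, 0.0911]
tool_rot: [0.999, 0.052, -0.003, -0.0]
ft_force: [-0.6, 0.2, 0.9]
grip_width: 0.0191
```

send_rows(
  deltas=[
    {"tx":0,"ty":0,"tz":2,"rx":0,"ry":0,"rz":0},
    {"tx":0,"ty":0,"tz":4.5,"rx":0,"ry":0,"rz":0},
    {"tx":0,"ty":0,"tz":6.3,"rx":0,"ry":0,"rz":0},
    {"tx":0,"ty":0,"tz":6.5,"rx":0,"ry":0,"rz":0},
    {"tx":0,"ty":0,"tz":6.5,"rx":0,"ry":0,"rz":0},
  ],
)

```text
time: 36.7
position: [0.538, 0.1347, 0.0264]
tool_rot: [0.999, 0.05, -0.001, 0.0]
ft_force: [0.2, 0.0, 0.4]
grip_width: 0.0193
```

Run:
```python
from h import *
o=robot.get_obs();print(o['position'],o['grip_width'])
s=snap('side')
cv2.imwrite('pics/s28.png',cv2.resize(s['color'][80:210,220:350,::-1],None,fx=4,fy=4,interpolation=cv2.INTER_CUBIC))
```

```text
[0.53802843 0.13470473 0.02640152] 0.019261297075303184
```

View pics/s28.png

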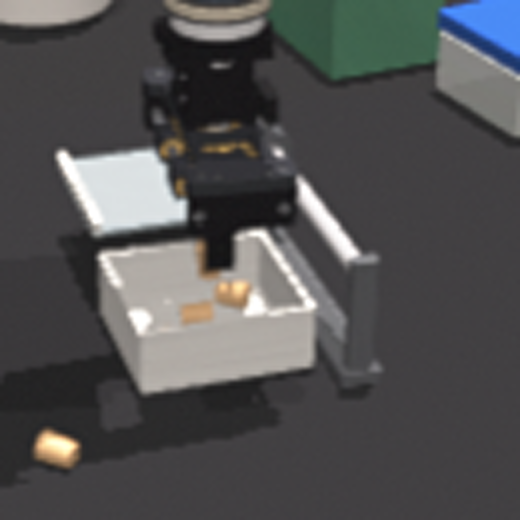

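Release, rise, then plan the lying stopper D at (.416,-.018), axis about 140°.

send_rows(
  deltas=[
    {"tx":0,"ty":0,"tz":0,"rx":0,"ry":0,"rz":0},
    {"tx":0,"ty":0,"tz":0,"rx":0,"ry":0,"rz":0},
    {"tx":0,"ty":0,"tz":0,"rx":0,"ry":0,"rz":0},
    {"tx":0,"ty":0,"tz":0,"rx":0,"ry":0,"rz":0},
  ],
  claw=4.2,
)

```text
time: 37.08
position: [0.5408, 0.1349, 0.0293]
tool_rot: [0.999, 0.05, 0.002, 0.0]
ft_force: [0.0, 0.0, -0.0]
grip_width: 0.037
```

send_rows(
  deltas=[
    {"tx":0,"ty":0,"tz":-2,"rx":0,"ry":0,"rz":0},
    {"tx":0,"ty":0,"tz":-5.5,"rx":0,"ry":0,"rz":0},
    {"tx":0,"ty":0,"tz":-8,"rx":0,"ry":0,"rz":0},
  ],
)

```text
time: 37.33
position: [0.5402, 0.1349, 0.1102]
tool_rot: [0.999, 0.05, 0.001, 0.0]
ft_force: [1.0, 0.2, 1.0]
grip_width: 0.0417
```

Run:
```python
from ik import *
from plan import plan
from blobs import *
t=blobs('top',lo=20);s=blobs('side',lo=30)
cv2.imwrite('pics/t29.png',np.hstack([cv2.resize(t['color'][190:240,200:260,::-1],(400,333),interpolation=cv2.INTER_CUBIC),cv2.resize(s['color'][170:215,205:259,::-1],(400,333),interpolation=cv2.INTER_CUBIC)]))
for yaw in(-.7,-.87):
  for z in(.1,-.028):
    q=ik(np.array([.416,-.018,z]),down(yaw),seeds([.416,-.018]));print(yaw,z,None if q is None else q.round(2))
plan([([.416,-.018,.10],down(-.75))])
```

```text
blob [73.5  0. ] 24 med [ 1.6091  0.876  -0.7434] onz12 [1.126  0.5064] rect [1.6082 0.8734] [0.014 0.118] 0.7
  blob [352.7 125. ] 263 med [ 0.6751 -0.361   0.0903] onz12 [ 0.7023 -0.3796] rect [ 0.687  -0.3654] [0.066 0.051] 47.0
  blob [299.5 173.5] 241 med [ 0.5492 -0.2162  0.0034] onz12 [ 0.5527 -0.217 ] rect [ 0.5622 -0.2183] [0.109 0.039] 3.2
  blob [361.  159.9] 67 med [ 0.592  -0.3986  0.0214] onz12 [ 0.5941 -0.4006] rect [ 0.5958 -0.4023] [0.025 0.03 ] 45.1
  blob [323.6 183.6] 166 med [ 0.5198 -0.2885  0.0035] onz12 [ 0.5224 -0.2877] rect [ 0.5316 -0.2952] [0.032 0.096] 40.6
  blob [193.9 177.3] 62 med [0.5385 0.0962 0.029 ] onz12 [0.5414 0.0971] rect [0.5338 0.0891] [0.051 0.021] 50.6
  blob [168.  183.1] 49 med [0.5223 0.1715 0.0212] onz12 [0.5238 0.1741] rect [0.5215 0.1734] [0.024 0.018] 14.3
  blob [194.1 190.5] 33 med [0.4997 0.0929 0.0269] onz12 [0.5016 0.0954] rect [0.5    0.0933] [0.013 0.015] 22.4
  blob [232.4 219.4] 58 med [ 0.4164 -0.0203  0.0169] onz12 [ 0.416  -0.0196] rect [ 0.4171 -0.0198] [0.019 0.026] 63.4
  blob [267.2 152.9] 49 med [0.525  0.1663 0.015
[... 413 characters left out ...]
 82.1
  blob [373.4 261.4] 703 med [ 0.682  -0.3873  0.086 ] onz12 [ 0.7158 -0.3132] rect [ 0.7108 -0.3285] [0.158 0.059] 64.1
  blob [368.6 291.4] 110 med [ 0.6802 -0.3979  0.0107] onz12 [ 0.6816 -0.3963] rect [ 0.684  -0.3902] [0.025 0.058] 74.3
  blob [326.2 295. ] 115 med [ 0.5929 -0.4042  0.0112] onz12 [ 0.5941 -0.3983] rect [ 0.5976 -0.3863] [0.048 0.023] 75.6
-0.7 0.1 [-0.31  0.41  2.02  0.    0.71  1.96]
-0.7 -0.028 [-0.31  0.7   2.1  -0.    0.34  1.96]
-0.87 0.1 [-0.31  0.41  2.02 -0.    0.71  2.13]
-0.87 -0.028 [-0.31  0.7   2.1  -0.    0.34  2.13]
t [-7.14, 6.98, 0.57] r [-0.002, -0.006, 0.425] rows 4
t [-3.62, 9.3, 0.63] r [-0.003, -0.006, 0.426] rows 4
->  [ 0.416 -0.018  0.1  ]
```

View pics/t29.png

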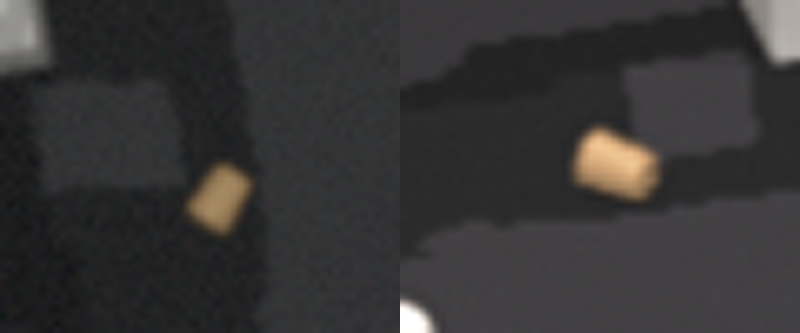

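Run:
```python
from plan import *
plan([([.4165,-.0195,.06],down(-.68))])
```

```text
t [-7.15, 7.06, 2.57] r [-0.002, -0.006, 0.39] rows 4
t [-3.91, 9.23, 2.63] r [-0.002, -0.006, 0.391] rows 4
->  [ 0.4165 -0.0195  0.06  ]
```

send_rows(
  deltas=[
    {"tx":-1.3,"ty":1.3,"tz":0,"rx":0,"ry":0,"rz":0.08},
    {"tx":-2.8,"ty":2.8,"tz":0.2,"rx":0,"ry":0,"rz":0.16},
    {"tx":-4.3,"ty":4.2,"tz":0.8,"rx":0,"ry":0,"rz":0.24},
    {"tx":-5.7,"ty":5.6,"tz":1.6,"rx":0,"ry":0,"rz":0.32},
    {"tx":-7.15,"ty":7.06,"tz":2.6,"rx":0,"ry":0,"rz":0.39},
  ],
)

```text
time: 37.85
position: [0.4754, 0.057, 0.0822]
tool_rot: [0.989, -0.146, 0.002, -0.0]
ft_force: [0.3, -0.3, -1.4]
grip_width: 0.0417
```

send_rows(
  deltas=[
    {"tx":-0.8,"ty":2,"tz":0.5,"rx":0,"ry":0,"rz":0.08},
    {"tx":-1.7,"ty":4.1,"tz":1,"rx":0,"ry":0,"rz":0.17},
    {"tx":-2.6,"ty":6.3,"tz":1.7,"rx":0,"ry":0,"rz":0.26},
    {"tx":-3.5,"ty":8.3,"tz":2.3,"rx":0,"ry":0,"rz":0.35},
    {"tx":-3.9,"ty":9.2,"tz":2.6,"rx":0,"ry":0,"rz":0.39},
  ],
)

```text
time: 38.27
position: [0.4095, -0.0202, 0.0554]
tool_rot: [0.942, -0.336, -0.001, -0.0]
ft_force: [-0.4, 0.6, 0.2]
grip_width: 0.0421
```

send_rows(
  deltas=[
    {"tx":0,"ty":0,"tz":0,"rx":0,"ry":0,"rz":0},
    {"tx":0,"ty":0,"tz":0,"rx":0,"ry":0,"rz":0},
    {"tx":0,"ty":0,"tz":0,"rx":0,"ry":0,"rz":0},
  ],
)

```text
time: 38.52
position: [0.4136, -0.0193, 0.0564]
tool_rot: [0.943, -0.333, 0.002, -0.0]
ft_force: [0.1, 0.3, -0.7]
grip_width: 0.0419
```

Run:
```python
from plan import *
plan([([.4165,-.0195,-.028],down(-.68))])
```

```text
t [0.2, -0.15, 8.44] r [-0.002, -0.003, 0.002] rows 3
->  [ 0.4165 -0.0195 -0.028 ]
```

send_rows(
  deltas=[
    {"tx":0.1,"ty":-0.1,"tz":2.5,"rx":0,"ry":0,"rz":0},
    {"tx":0.2,"ty":-0.1,"tz":5.5,"rx":0,"ry":0,"rz":0},
    {"tx":0.2,"ty":-0.1,"tz":7.6,"rx":0,"ry":0,"rz":0},
    {"tx":0.2,"ty":-0.1,"tz":8.4,"rx":0,"ry":0,"rz":0},
    {"tx":0.2,"ty":-0.1,"tz":8.4,"rx":0,"ry":0,"rz":0},
  ],
)

```text
time: 38.93
position: [0.4146, -0.0192, -0.0292]
tool_rot: [0.943, -0.332, -0.0, -0.0]
ft_force: [0.2, -0.1, 0.3]
grip_width: 0.0417
```

send_rows(
  deltas=[
    {"tx":0,"ty":0,"tz":0,"rx":0,"ry":0,"rz":0},
    {"tx":0,"ty":0,"tz":0,"rx":0,"ry":0,"rz":0},
    {"tx":0,"ty":0,"tz":0,"rx":0,"ry":0,"rz":0},
    {"tx":0,"ty":0,"tz":0,"rx":0,"ry":0,"rz":0},
    {"tx":0,"ty":0,"tz":0,"rx":0,"ry":0,"rz":0},
  ],
  claw=0,
)

```text
time: 39.35
position: [0.4154, -0.0202, -0.027]
tool_rot: [0.943, -0.333, 0.002, -0.0]
ft_force: [0.6, 0.6, 1.0]
grip_width: 0.0187
```

send_rows(
  deltas=[
    {"tx":0,"ty":0,"tz":0,"rx":0,"ry":0,"rz":0},
    {"tx":0,"ty":0,"tz":0,"rx":0,"ry":0,"rz":0},
  ],
)

```text
time: 39.52
position: [0.4153, -0.0201, -0.0272]
tool_rot: [0.943, -0.333, 0.002, -0.0]
ft_force: [0.1, 1.1, 6.4]
grip_width: 0.0187
```

Run:
```python
from plan import *
plan([([.4165,-.0195,.095],down(-.68)),([.52,.125,.095],down(-.1)),([.52,.125,.03],down(-.1))])
```

```text
t [0.09, -0.15, -12.22] r [-0.002, -0.003, 0.0] rows 3
->  [ 0.4165 -0.0195  0.095 ]
t [-1.03, -17.74, 0.0] r [0.0, -0.0, -0.58] rows 5
->  [0.52  0.125 0.095]
t [-0.0, -0.0, 6.5] r [0.0, -0.0, 0.0] rows 2
->  [0.52  0.125 0.03 ]
```

send_rows(
  deltas=[
    {"tx":0,"ty":0,"tz":-1.5,"rx":0,"ry":0,"rz":0},
    {"tx":0,"ty":0,"tz":-4.5,"rx":0,"ry":0,"rz":0},
    {"tx":0,"ty":0,"tz":-8,"rx":0,"ry":0,"rz":0},
    {"tx":0,"ty":0,"tz":-11,"rx":0,"ry":0,"rz":0},
    {"tx":0,"ty":-0.1,"tz":-12.2,"rx":0,"ry":0,"rz":0},
  ],
)

```text
time: 39.93
position: [0.4164, -0.0197, 0.0973]
tool_rot: [0.943, -0.333, 0.004, -0.0]
ft_force: [1.3, -0.8, 0.3]
grip_width: 0.0185
```

send_rows(
  deltas=[
    {"tx":0.1,"ty":-2.5,"tz":0,"rx":0,"ry":0,"rz":-0.1},
    {"tx":0,"ty":-6,"tz":0,"rx":0,"ry":0,"rz":-0.22},
    {"tx":-0.2,"ty":-10,"tz":0,"rx":0,"ry":0,"rz":-0.34},
    {"tx":-0.6,"ty":-14,"tz":0,"rx":0,"ry":0,"rz":-0.46},
    {"tx":-1,"ty":-17.7,"tz":0,"rx":0,"ry":0,"rz":-0.58},
  ],
)

```text
time: 40.35
position: [0.5194, 0.1263, 0.0946]
tool_rot: [0.999, -0.047, 0.001, 0.0]
ft_force: [1.1, 0.3, -0.5]
grip_width: 0.0183
```

send_rows(
  deltas=[
    {"tx":0,"ty":0,"tz":1.5,"rx":0,"ry":0,"rz":0},
    {"tx":0,"ty":0,"tz":4,"rx":0,"ry":0,"rz":0},
    {"tx":0,"ty":0,"tz":6,"rx":0,"ry":0,"rz":0},
    {"tx":0,"ty":0,"tz":6.5,"rx":0,"ry":0,"rz":0},
    {"tx":0,"ty":0,"tz":6.5,"rx":0,"ry":0,"rz":0},
  ],
)

```text
time: 40.77
position: [0.5168, 0.1246, 0.0278]
tool_rot: [0.999, -0.05, -0.001, 0.0]
ft_force: [-0.6, -0.0, 0.1]
grip_width: 0.019
```

Run:
```python
from h import *
o=robot.get_obs();print(o['position'],o['grip_width'])
s=snap('side')
cv2.imwrite('pics/s30.png',cv2.resize(s['color'][80:210,220:350,::-1],None,fx=4,fy=4,interpolation=cv2.INTER_CUBIC))
```

```text
[0.51680327 0.12463655 0.02784393] 0.019042140014793863
```

View pics/s30.png

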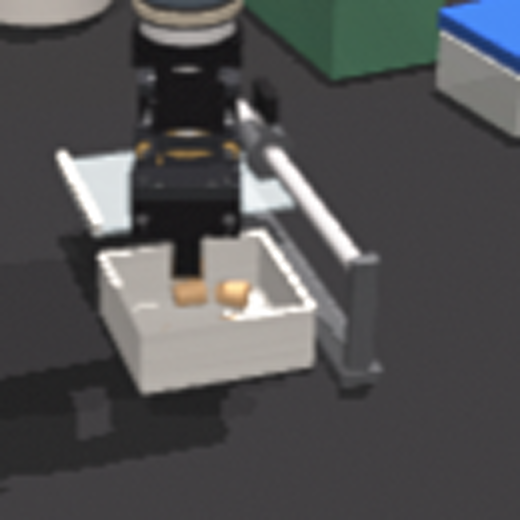

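send_rows(
  deltas=[
    {"tx":0,"ty":0,"tz":0,"rx":0,"ry":0,"rz":0},
    {"tx":0,"ty":0,"tz":0,"rx":0,"ry":0,"rz":0},
    {"tx":0,"ty":0,"tz":0,"rx":0,"ry":0,"rz":0},
    {"tx":0,"ty":0,"tz":0,"rx":0,"ry":0,"rz":0},
  ],
  claw=4.2,
)

```text
time: 41.15
position: [0.5194, 0.1246, 0.0303]
tool_rot: [0.999, -0.05, 0.002, -0.0]
ft_force: [0.8, -0.9, 0.6]
grip_width: 0.0372
```

send_rows(
  deltas=[
    {"tx":0,"ty":0,"tz":-2,"rx":0,"ry":0,"rz":0},
    {"tx":0,"ty":0,"tz":-5.5,"rx":0,"ry":0,"rz":0},
    {"tx":0,"ty":0,"tz":-9.5,"rx":0,"ry":0,"rz":0},
    {"tx":0,"ty":0,"tz":-13.5,"rx":0,"ry":0,"rz":0},
    {"tx":0,"ty":0,"tz":-17,"rx":0,"ry":0,"rz":0},
  ],
)

```text
time: 41.57
position: [0.5185, 0.1247, 0.2023]
tool_rot: [0.999, -0.05, 0.002, -0.0]
ft_force: [0.6, -1.3, -0.7]
grip_width: 0.0418
```

Run:
```python
from plan import *
from h import *
s=snap('side');t=snap('top')
for n,k in(('side',s),('top',t)):
    for r in robot.tip_of('reagent',n)[:2]: print(n,r['p'],r['xy'],onz(k,r['xy'],0))
    for r in robot.outline_of('reagent',n)[:1]:
        P=cloud(k)[r['pixels']];P=P[~np.isnan(P[:,0])];P=P[(P[:,2]>.02)&(P[:,2]<.14)];print(np.median(P,0),P.min(0),P.max(0))
q=plan([([.55,-.37,.20],down(.85))],wmax=.55)
```

```text
side 0.87 [368.4, 286.0] [ 0.68978778 -0.37149227  0.        ]
side 0.35 [272.8, 160.6] [0.54038572 0.14589154 0.        ]
[ 0.68172744 -0.38884363  0.07873264] [ 0.65896229 -0.40381741  0.02023959] [ 0.71567647 -0.35718773  0.13133907]
top 0.97 [348.4, 131.4] [ 0.68584326 -0.36800954  0.        ]
[ 0.67603683 -0.36365365  0.08899832] [ 0.65570955 -0.39827957  0.02068998] [ 0.71443561 -0.34108394  0.13469447]
t [2.74, 16.3, -0.05] r [-0.0, 0.0, -0.317] rows 5
t [-2.48, 16.34, -0.05] r [-0.0, 0.0, -0.316] rows 5
t [-7.43, 14.75, -0.06] r [-0.0, 0.001, -0.317] rows 5
->  [ 0.55   -0.3699  0.2   ]
```

send_rows(
  deltas=[
    {"tx":0.5,"ty":2.5,"tz":0,"rx":0,"ry":0,"rz":-0.05},
    {"tx":1.1,"ty":6,"tz":0,"rx":0,"ry":0,"rz":-0.12},
    {"tx":1.6,"ty":9.5,"tz":0,"rx":0,"ry":0,"rz":-0.18},
    {"tx":2.2,"ty":13,"tz":0,"rx":0,"ry":0,"rz":-0.25},
    {"tx":2.7,"ty":16.3,"tz":0,"rx":0,"ry":0,"rz":-0.317},
  ],
)

```text
time: 42.28
position: [0.5275, -0.0414, 0.1972]
tool_rot: [0.994, 0.11, -0.001, -0.001]
ft_force: [1.8, 0.5, -0.7]
grip_width: 0.0424
```

send_rows(
  deltas=[
    {"tx":-0.4,"ty":3.3,"tz":0,"rx":0,"ry":0,"rz":-0.06},
    {"tx":-1,"ty":6.5,"tz":0,"rx":0,"ry":0,"rz":-0.12},
    {"tx":-1.5,"ty":9.8,"tz":0,"rx":0,"ry":0,"rz":-0.18},
    {"tx":-2,"ty":13,"tz":0,"rx":0,"ry":0,"rz":-0.25},
    {"tx":-2.5,"ty":16.3,"tz":0,"rx":0,"ry":0,"rz":-0.317},
  ],
)

```text
time: 42.7
position: [0.5381, -0.2054, 0.197]
tool_rot: [0.964, 0.266, -0.001, -0.002]
ft_force: [0.3, 0.4, 0.9]
grip_width: 0.042
```

send_rows(
  deltas=[
    {"tx":-1.7,"ty":3.3,"tz":0,"rx":0,"ry":0,"rz":-0.08},
    {"tx":-3.4,"ty":6.7,"tz":0,"rx":0,"ry":0,"rz":-0.16},
    {"tx":-5,"ty":10,"tz":0,"rx":0,"ry":0,"rz":-0.24},
    {"tx":-6.6,"ty":13,"tz":0,"rx":0,"ry":0,"rz":-0.32},
    {"tx":-7.4,"ty":14.7,"tz":0,"rx":0,"ry":0,"rz":-0.377},
  ],
)

```text
time: 43.12
position: [0.5495, -0.3726, 0.1965]
tool_rot: [0.898, 0.44, -0.0, -0.001]
ft_force: [0.5, -0.2, 0.6]
grip_width: 0.0419
```

send_rows(
  deltas=[
    {"tx":0,"ty":0,"tz":0,"rx":0,"ry":0,"rz":0},
    {"tx":0,"ty":0,"tz":0,"rx":0,"ry":0,"rz":0},
    {"tx":0,"ty":0,"tz":0,"rx":0,"ry":0,"rz":0},
  ],
)

```text
time: 43.37
position: [0.5499, -0.3671, 0.1974]
tool_rot: [0.898, 0.44, 0.0, -0.002]
ft_force: [0.3, 0.7, 0.8]
grip_width: 0.042
```

Run:
```python
from blobs import *
from plan import *
c=blobs('wrist','w31.png');t=blobs('top',lo=20)
plan([([.594,-.3995,.06],down(.91)),([.594,-.3995,-.026],down(.91))])
cv2.imwrite('pics/t31.png',cv2.resize(t['color'][110:230,140:250,::-1],None,fx=4,fy=4,interpolation=cv2.INTER_CUBIC))
```

```text
blob [328.1  92.6] 74 med [ 0.664  -0.3536  0.0096] onz12 [ 0.6659 -0.3553] rect [ 0.6685 -0.3566] [0.047 0.011] 55.7
  blob [297.6 161.6] 82 med [ 0.5932 -0.3978  0.0006] onz12 [ 0.593  -0.3976] rect [ 0.5937 -0.4011] [0.026 0.023] 56.9
  blob [151.6 265.8] 651 med [ 0.5495 -0.3268  0.3224] onz12 [ 0.3662 -0.3924] rect [ 0.5472 -0.3295] [0.018 0.002] 51.9
  blob [352.6 265.8] 639 med [ 0.5892 -0.3578  0.3224] onz12 [ 0.5698 -0.5504] rect [ 0.5875 -0.3605] [0.017 0.002] 52.8
  blob [69.5  0. ] 32 med [ 1.6084  0.895  -0.7417] onz12 [1.1262 0.5195] rect [1.6107 0.8898] [0.16  0.016] 88.3
  blob [347.9 119.7] 82 med [ 0.6928 -0.351   0.0901] onz12 [ 0.7189 -0.3654] rect [ 0.701  -0.3537] [0.017 0.053] 70.9
  blob [297.6 165.1] 113 med [ 0.5773 -0.2106  0.004 ] onz12 [ 0.5784 -0.2118] rect [ 0.5855 -0.2143] [0.022 0.076] 74.1
t [0.04, 5.46, 13.85] r [-0.001, -0.002, 0.002] rows 4
->  [ 0.594  -0.3995  0.06  ]
t [0.0, -0.0, 8.6] r [0.0, 0.0, 0.0] rows 3
->  [ 0.594  -0.3996 -0.026 ]
```

View pics/w31.png

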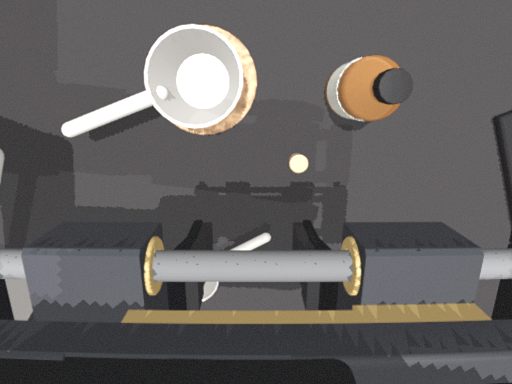

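View pics/t31.png

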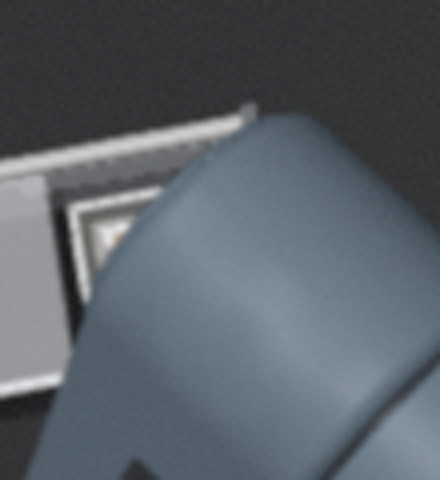

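send_rows(
  deltas=[
    {"tx":0,"ty":2,"tz":2,"rx":0,"ry":0,"rz":0},
    {"tx":0,"ty":4,"tz":5,"rx":0,"ry":0,"rz":0},
    {"tx":0,"ty":5.2,"tz":8.5,"rx":0,"ry":0,"rz":0},
    {"tx":0,"ty":5.4,"tz":11.5,"rx":0,"ry":0,"rz":0},
    {"tx":0,"ty":5.4,"tz":13.5,"rx":0,"ry":0,"rz":0},
  ],
)

```text
time: 43.88
position: [0.5934, -0.3994, 0.061]
tool_rot: [0.898, 0.441, 0.0, -0.002]
ft_force: [-1.2, 0.2, -0.3]
grip_width: 0.042
```

send_rows(
  deltas=[
    {"tx":0,"ty":0,"tz":0,"rx":0,"ry":0,"rz":0},
    {"tx":0,"ty":0,"tz":0,"rx":0,"ry":0,"rz":0},
    {"tx":0,"ty":0,"tz":0,"rx":0,"ry":0,"rz":0},
  ],
)

```text
time: 44.13
position: [0.595, -0.4019, 0.0664]
tool_rot: [0.898, 0.44, 0.001, 0.002]
ft_force: [-0.2, -0.5, 0.1]
grip_width: 0.0421
```

Run:
```python
from h import *
from plan import *
plan([([.594,-.399,-.026],down(.91))])
s=snap('side')
cv2.imwrite('pics/s32.png',cv2.resize(s['color'][210:330,250:400,::-1],None,fx=4,fy=4,interpolation=cv2.INTER_CUBIC))
```

```text
t [0.15, -0.3, 9.24] r [0.004, -0.001, 0.002] rows 3
->  [ 0.5939 -0.399  -0.026 ]
```

View pics/s32.png

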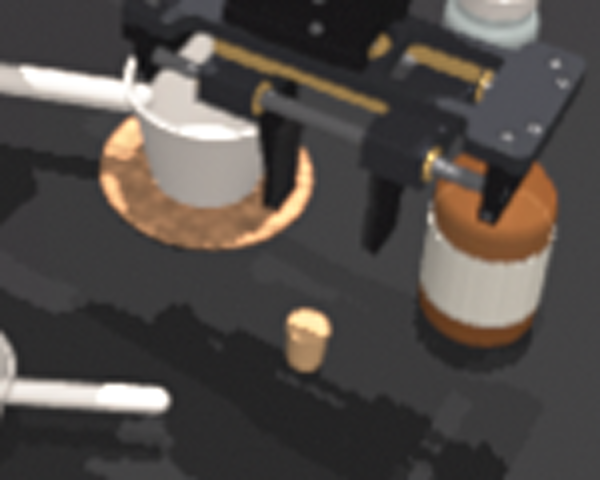

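send_rows(
  deltas=[
    {"tx":0.1,"ty":-0.3,"tz":1.5,"rx":0,"ry":0,"rz":0},
    {"tx":0.1,"ty":-0.3,"tz":3,"rx":0,"ry":0,"rz":0},
    {"tx":0.1,"ty":-0.3,"tz":4.5,"rx":0,"ry":0,"rz":0},
    {"tx":0.1,"ty":-0.3,"tz":6,"rx":0,"ry":0,"rz":0},
  ],
)

```text
time: 44.52
position: [0.5935, -0.4002, 0.006]
tool_rot: [0.898, 0.44, 0.002, 0.002]
ft_force: [-0.2, -0.2, 0.2]
grip_width: 0.0421
```

Run:
```python
from h import *
from plan import *
plan([([.594,-.399,-.026],down(.91))])
c=snap('wrist','w33.png')
s=snap('side')
cv2.imwrite('pics/s33.png',cv2.resize(s['color'][210:330,250:400,::-1],None,fx=4,fy=4,interpolation=cv2.INTER_CUBIC))
```

```text
t [0.13, -0.05, 3.2] r [0.006, -0.001, 0.002] rows 1
->  [ 0.594 -0.399 -0.026]
```

View pics/s33.png

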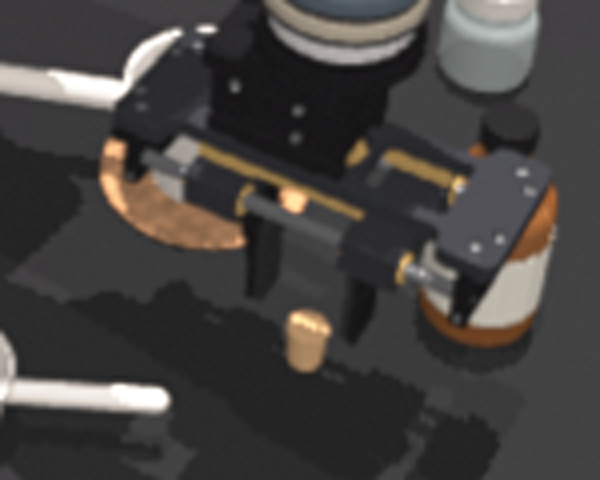

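View pics/w33.png

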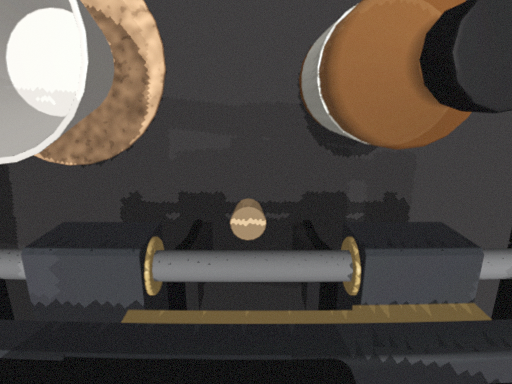

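send_rows(
  deltas=[
    {"tx":0.1,"ty":0,"tz":1.2,"rx":0,"ry":0,"rz":0},
    {"tx":0.1,"ty":0,"tz":2.4,"rx":0,"ry":0,"rz":0},
    {"tx":0.1,"ty":0,"tz":3.2,"rx":0,"ry":0,"rz":0},
    {"tx":0.1,"ty":0,"tz":3.2,"rx":0,"ry":0,"rz":0},
  ],
)

```text
time: 44.95
position: [0.5915, -0.3973, -0.03]
tool_rot: [0.898, 0.44, 0.0, -0.002]
ft_force: [0.0, 0.4, -0.8]
grip_width: 0.0418
```

send_rows(
  deltas=[
    {"tx":0,"ty":0,"tz":0,"rx":0,"ry":0,"rz":0},
    {"tx":0,"ty":0,"tz":0,"rx":0,"ry":0,"rz":0},
    {"tx":0,"ty":0,"tz":0,"rx":0,"ry":0,"rz":0},
    {"tx":0,"ty":0,"tz":0,"rx":0,"ry":0,"rz":0},
    {"tx":0,"ty":0,"tz":0,"rx":0,"ry":0,"rz":0},
  ],
  claw=0,
)

```text
time: 45.37
position: [0.5933, -0.3989, -0.0268]
tool_rot: [0.898, 0.44, 0.001, 0.001]
ft_force: [0.1, -0.7, 0.9]
grip_width: 0.0192
```

send_rows(
  deltas=[
    {"tx":0,"ty":0,"tz":0,"rx":0,"ry":0,"rz":0},
    {"tx":0,"ty":0,"tz":0,"rx":0,"ry":0,"rz":0},
  ],
)

```text
time: 45.53
position: [0.5933, -0.3989, -0.0269]
tool_rot: [0.898, 0.44, 0.001, 0.001]
ft_force: [-0.3, -0.3, 0.8]
grip_width: 0.0194
```

send_rows(
  deltas=[
    {"tx":0,"ty":0,"tz":-1.5,"rx":0,"ry":0,"rz":0},
    {"tx":0,"ty":0,"tz":-4.5,"rx":0,"ry":0,"rz":0},
    {"tx":0,"ty":0,"tz":-8.5,"rx":0,"ry":0,"rz":0},
    {"tx":0,"ty":0,"tz":-12,"rx":0,"ry":0,"rz":0},
    {"tx":0,"ty":0,"tz":-15,"rx":0,"ry":0,"rz":0},
  ],
)

```text
time: 45.95
position: [0.5932, -0.3991, 0.1265]
tool_rot: [0.898, 0.44, 0.002, 0.002]
ft_force: [-0.0, -0.1, -0.2]
grip_width: 0.0194
```

Run:
```python
from plan import *
plan([([.53,.13,.125],down(.1)),([.53,.13,.03],down(.1))],wmax=.5)
```

```text
t [12.65, -12.47, 0.0] r [0.001, -0.001, 0.27] rows 5
t [8.86, -15.39, 0.01] r [0.002, -0.001, 0.271] rows 5
t [4.42, -17.2, 0.03] r [0.001, -0.001, 0.27] rows 5
->  [0.53  0.13  0.125]
t [0.0, -0.0, 9.5] r [0.0, 0.0, 0.0] rows 3
->  [0.53 0.13 0.03]
```

send_rows(
  deltas=[
    {"tx":2,"ty":-2,"tz":0,"rx":0,"ry":0,"rz":0.04},
    {"tx":4.5,"ty":-4.5,"tz":0,"rx":0,"ry":0,"rz":0.09},
    {"tx":7.2,"ty":-7.1,"tz":0,"rx":0,"ry":0,"rz":0.15},
    {"tx":10,"ty":-9.8,"tz":0,"rx":0,"ry":0,"rz":0.21},
    {"tx":12.65,"ty":-12.5,"tz":0,"rx":0,"ry":0,"rz":0.27},
  ],
)

```text
time: 46.37
position: [0.571, -0.2204, 0.1238]
tool_rot: [0.95, 0.314, 0.002, 0.001]
ft_force: [0.5, 0.9, -0.1]
grip_width: 0.0195
```

send_rows(
  deltas=[
    {"tx":1.8,"ty":-3.1,"tz":0,"rx":0,"ry":0,"rz":0.05},
    {"tx":3.5,"ty":-6.2,"tz":0,"rx":0,"ry":0,"rz":0.1},
    {"tx":5.3,"ty":-9.3,"tz":0,"rx":0,"ry":0,"rz":0.16},
    {"tx":7.1,"ty":-12.3,"tz":0,"rx":0,"ry":0,"rz":0.21},
    {"tx":8.9,"ty":-15.4,"tz":0,"rx":0,"ry":0,"rz":0.27},
  ],
)

```text
time: 46.78
position: [0.5503, -0.0438, 0.1237]
tool_rot: [0.983, 0.183, 0.002, 0.001]
ft_force: [-0.0, 0.0, 0.3]
grip_width: 0.0198
```

send_rows(
  deltas=[
    {"tx":1,"ty":-4,"tz":0,"rx":0,"ry":0,"rz":0.06},
    {"tx":2,"ty":-8,"tz":0,"rx":0,"ry":0,"rz":0.12},
    {"tx":3,"ty":-12,"tz":0,"rx":0,"ry":0,"rz":0.18},
    {"tx":4,"ty":-15.5,"tz":0,"rx":0,"ry":0,"rz":0.24},
    {"tx":4.4,"ty":-17.2,"tz":0,"rx":0,"ry":0,"rz":0.27},
  ],
)

```text
time: 47.2
position: [0.528, 0.135, 0.1236]
tool_rot: [0.999, 0.051, 0.001, -0.001]
ft_force: [0.2, -0.2, -0.4]
grip_width: 0.0189
```

send_rows(
  deltas=[
    {"tx":0,"ty":0,"tz":2,"rx":0,"ry":0,"rz":0},
    {"tx":0,"ty":0,"tz":5,"rx":0,"ry":0,"rz":0},
    {"tx":0,"ty":0,"tz":7.5,"rx":0,"ry":0,"rz":0},
    {"tx":0,"ty":0,"tz":9,"rx":0,"ry":0,"rz":0},
    {"tx":0,"ty":0,"tz":9.5,"rx":0,"ry":0,"rz":0},
  ],
)

```text
time: 47.62
position: [0.5276, 0.131, 0.0259]
tool_rot: [0.999, 0.051, -0.001, 0.0]
ft_force: [1.1, -0.4, 0.0]
grip_width: 0.0193
```

Run:
```python
from h import *
o=robot.get_obs();print(o['position'],o['grip_width'])
s=snap('side')
cv2.imwrite('pics/s34.png',cv2.resize(s['color'][80:210,220:350,::-1],None,fx=4,fy=4,interpolation=cv2.INTER_CUBIC))
```

```text
[0.52760221 0.13099289 0.02592153] 0.01928468394798233
```

View pics/s34.png

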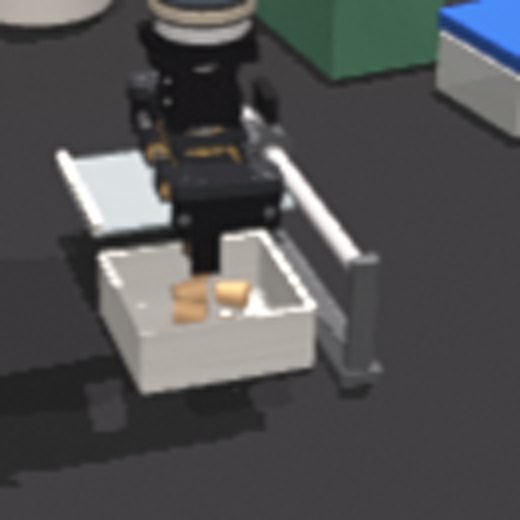

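send_rows(
  deltas=[
    {"tx":0,"ty":0,"tz":0,"rx":0,"ry":0,"rz":0},
    {"tx":0,"ty":0,"tz":0,"rx":0,"ry":0,"rz":0},
    {"tx":0,"ty":0,"tz":0,"rx":0,"ry":0,"rz":0},
    {"tx":0,"ty":0,"tz":0,"rx":0,"ry":0,"rz":0},
  ],
  claw=4.2,
)

```text
time: 48.0
position: [0.5303, 0.1309, 0.0287]
tool_rot: [0.999, 0.051, 0.002, 0.0]
ft_force: [-0.1, -0.9, 0.3]
grip_width: 0.0376
```

send_rows(
  deltas=[
    {"tx":0,"ty":0,"tz":-2,"rx":0,"ry":0,"rz":0},
    {"tx":0,"ty":0,"tz":-5.5,"rx":0,"ry":0,"rz":0},
    {"tx":0,"ty":0,"tz":-9.5,"rx":0,"ry":0,"rz":0},
    {"tx":0,"ty":0,"tz":-13.5,"rx":0,"ry":0,"rz":0},
    {"tx":-3,"ty":0,"tz":-17,"rx":0,"ry":0,"rz":0},
  ],
)

```text
time: 48.42
position: [0.5087, 0.1281, 0.1985]
tool_rot: [0.999, 0.05, 0.007, 0.0]
ft_force: [0.6, -0.1, 2.4]
grip_width: 0.042
```

Run:
```python
from h import *
from plan import *
# hover to see both tray and wing: yaw=.2+1.5
plan([([.44,.14,.27],down(.2))])
```

```text
t [-6.61, -1.87, -7.25] r [0.002, -0.015, -0.099] rows 3
->  [0.4399 0.14   0.27  ]
```

send_rows(
  deltas=[
    {"tx":-2.5,"ty":-0.7,"tz":-2.7,"rx":0,"ry":-0.005,"rz":-0.04},
    {"tx":-5,"ty":-1.4,"tz":-5.4,"rx":0,"ry":-0.01,"rz":-0.08},
    {"tx":-6.6,"ty":-1.9,"tz":-7.2,"rx":0,"ry":-0.015,"rz":-0.1},
    {"tx":-6.6,"ty":-1.9,"tz":-7.2,"rx":0,"ry":-0.015,"rz":-0.1},
    {"tx":-6.6,"ty":-1.9,"tz":-7.2,"rx":0,"ry":-0.015,"rz":-0.1},
  ],
)

```text
time: 48.83
position: [0.4345, 0.1406, 0.2675]
tool_rot: [0.995, 0.101, -0.004, 0.001]
ft_force: [0.6, -0.2, -0.8]
grip_width: 0.0418
```

send_rows(
  deltas=[
    {"tx":0,"ty":0,"tz":0,"rx":0,"ry":0,"rz":0},
    {"tx":0,"ty":0,"tz":0,"rx":0,"ry":0,"rz":0},
    {"tx":0,"ty":0,"tz":0,"rx":0,"ry":0,"rz":0},
  ],
)

```text
time: 49.08
position: [0.4343, 0.1401, 0.2646]
tool_rot: [0.995, 0.1, -0.008, 0.001]
ft_force: [-0.3, 0.2, 0.3]
grip_width: 0.0419
```

Run:
```python
from h import *
c=snap('wrist','w35.png');s=snap('side','s35.png')
for r in robot.tip_of('wing','wrist')[:2]:print(r['p'],r['xy'],onz(c,r['xy'],.122))
P=cloud(c);Z=P[...,2];m=(Z>.115)&(Z<.15)&(np.abs(P[...,0]-.592)<.05)&(np.abs(P[...,1]-.28)<.05);q=P[m][:,:2].astype(np.float32);print(len(q),cv2.minAreaRect(q) if len(q) else '')
```

```text
0
```

View pics/w35.png

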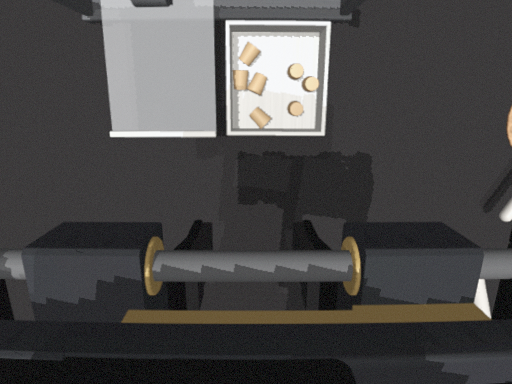

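View pics/s35.png

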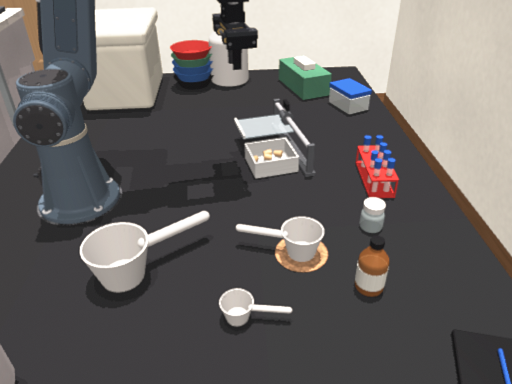

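Run:
```python
from plan import *
plan([([.592,.281,.16],down(1.702)),([.592,.281,.078],down(1.702))])
```

```text
t [6.14, -3.55, 3.41] r [-0.004, 0.004, -0.5] rows 5
t [7.08, -0.19, 3.42] r [-0.004, 0.004, -0.501] rows 5
t [6.29, 3.22, 3.46] r [-0.003, 0.004, -0.5] rows 5
->  [0.592 0.281 0.16 ]
t [-0.01, 0.0, 8.2] r [-0.0, -0.0, -0.0] rows 3
->  [0.592 0.281 0.078]
```

send_rows(
  deltas=[
    {"tx":1.2,"ty":-0.7,"tz":0.7,"rx":0,"ry":0,"rz":-0.1},
    {"tx":2.5,"ty":-1.4,"tz":1.4,"rx":0,"ry":0,"rz":-0.2},
    {"tx":3.7,"ty":-2.1,"tz":2,"rx":0,"ry":0,"rz":-0.3},
    {"tx":4.9,"ty":-2.8,"tz":2.7,"rx":0,"ry":0,"rz":-0.4},
    {"tx":6.1,"ty":-3.5,"tz":3.4,"rx":-0.004,"ry":0.004,"rz":-0.5},
  ],
)

```text
time: 49.65
position: [0.4874, 0.1871, 0.2301]
tool_rot: [0.938, 0.346, -0.004, 0.001]
ft_force: [-0.3, 1.3, 0.3]
grip_width: 0.042
```

send_rows(
  deltas=[
    {"tx":1.4,"ty":0,"tz":0.7,"rx":0,"ry":0,"rz":-0.1},
    {"tx":2.8,"ty":0,"tz":1.4,"rx":0,"ry":0,"rz":-0.2},
    {"tx":4.2,"ty":-0.1,"tz":2,"rx":0,"ry":0,"rz":-0.3},
    {"tx":5.7,"ty":-0.1,"tz":2.7,"rx":0,"ry":0,"rz":-0.4},
    {"tx":7.1,"ty":-0.2,"tz":3.4,"rx":-0.004,"ry":0.004,"rz":-0.5},
  ],
)

```text
time: 50.07
position: [0.5403, 0.2344, 0.1953]
tool_rot: [0.824, 0.567, -0.002, 0.001]
ft_force: [-0.4, -0.5, -0.0]
grip_width: 0.0422
```

Run:
```python
from plan import *
plan([([.592,.281,.16],down(1.702))])
```

```text
t [6.21, 3.17, 3.5] r [-0.002, 0.004, -0.496] rows 5
->  [0.592 0.281 0.16 ]
```

send_rows(
  deltas=[
    {"tx":1.3,"ty":0.7,"tz":0.7,"rx":0,"ry":0,"rz":-0.1},
    {"tx":2.6,"ty":1.3,"tz":1.4,"rx":0,"ry":0,"rz":-0.2},
    {"tx":4,"ty":2,"tz":2.1,"rx":0,"ry":0,"rz":-0.3},
    {"tx":5.4,"ty":2.7,"tz":2.9,"rx":0,"ry":0,"rz":-0.4},
    {"tx":6.2,"ty":3.2,"tz":3.5,"rx":0,"ry":0.004,"rz":-0.498},
  ],
)

```text
time: 50.48
position: [0.5924, 0.2813, 0.1595]
tool_rot: [0.658, 0.753, -0.0, -0.001]
ft_force: [1.2, 0.1, -0.9]
grip_width: 0.042
```

send_rows(
  deltas=[
    {"tx":0,"ty":0,"tz":0,"rx":0,"ry":0,"rz":0},
    {"tx":0,"ty":0,"tz":0,"rx":0,"ry":0,"rz":0},
    {"tx":0,"ty":0,"tz":0,"rx":0,"ry":0,"rz":0},
  ],
)

```text
time: 50.73
position: [0.5908, 0.2797, 0.1609]
tool_rot: [0.661, 0.75, -0.001, -0.001]
ft_force: [-0.8, -0.3, 0.8]
grip_width: 0.0418
```

Run:
```python
from plan import *
from h import *
plan([([.592,.281,.078],down(1.702))])
c=snap('wrist','w36.png')
for r in robot.tip_of('wing','wrist')[:2]:print(r['p'],r['xy'],onz(c,r['xy'],.122))
print(proj(c,[[.592,.281,.135],[.592,.281,.109]]))
```

```text
t [0.11, 0.15, 8.29] r [-0.003, -0.0, -0.005] rows 3
->  [0.592 0.281 0.078]
0.65 [252.5, 199.2] [0.59120408 0.27932038 0.122     ]
[[253.90495331 202.33009384]
 [253.78726101 192.53423398]]
```

View pics/w36.png

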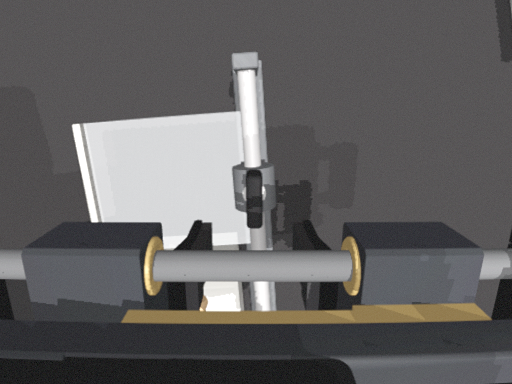

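Wing is where expected (254,200), aligned with the hand. Descend and grip.

send_rows(
  deltas=[
    {"tx":0.1,"ty":0.1,"tz":3,"rx":0,"ry":0,"rz":0},
    {"tx":0.1,"ty":0.1,"tz":6,"rx":0,"ry":0,"rz":0},
    {"tx":0.1,"ty":0.1,"tz":7.8,"rx":0,"ry":0,"rz":0},
    {"tx":0.1,"ty":0.1,"tz":8.2,"rx":0,"ry":0,"rz":0},
    {"tx":0.1,"ty":0.1,"tz":8.2,"rx":0,"ry":0,"rz":0},
  ],
)

```text
time: 51.25
position: [0.5909, 0.2808, 0.0782]
tool_rot: [0.661, 0.751, -0.001, -0.002]
ft_force: [-0.4, -0.2, 0.6]
grip_width: 0.0418
```

send_rows(
  deltas=[
    {"tx":0,"ty":0,"tz":0,"rx":0,"ry":0,"rz":0},
    {"tx":0,"ty":0,"tz":0,"rx":0,"ry":0,"rz":0},
    {"tx":0,"ty":0,"tz":0,"rx":0,"ry":0,"rz":0},
    {"tx":0,"ty":0,"tz":0,"rx":0,"ry":0,"rz":0},
    {"tx":0,"ty":0,"tz":0,"rx":0,"ry":0,"rz":0},
  ],
  claw=0,
  squeeze=30,
)

```text
time: 51.67
position: [0.5927, 0.2816, 0.0803]
tool_rot: [0.66, 0.751, 0.001, -0.0]
ft_force: [-0.4, -0.9, -0.7]
grip_width: 0.0166
```

send_rows(
  deltas=[
    {"tx":0,"ty":0,"tz":0,"rx":0,"ry":0,"rz":0},
    {"tx":0,"ty":0,"tz":0,"rx":0,"ry":0,"rz":0},
    {"tx":0,"ty":0,"tz":0,"rx":0,"ry":0,"rz":0},
  ],
)

```text
time: 51.92
position: [0.5919, 0.2814, 0.08]
tool_rot: [0.66, 0.751, -0.0, -0.001]
ft_force: [-2.1, -1.2, 5.2]
grip_width: 0.0117
```

Run:
```python
from plan import *
o=robot.get_obs();p=o['position'];q=R.from_quat(o['tool_rot']);print(p,o['grip_width'],o['ft_force'])
d=np.array([np.sin(.2025),-np.cos(.2025),0]);print(q.inv().apply(d*13.2), q.inv().apply((np.array([.6183,.1483,.0785])-p)*100))
```

```text
[0.59189165 0.2813886  0.07997267] 0.011732104848946524 [-2.14278066 -1.23194267  5.22892542]
[-1.31642229e+01  9.71122133e-01 -1.25824640e-02] [-13.5379957    0.90886803   0.13445819]
```

send_rows(
  deltas=[
    {"tx":-1.2,"ty":0.08,"tz":0,"rx":0,"ry":0,"rz":0},
    {"tx":-2.8,"ty":0.2,"tz":0,"rx":0,"ry":0,"rz":0},
    {"tx":-4.6,"ty":0.32,"tz":0,"rx":0,"ry":0,"rz":0},
    {"tx":-6.4,"ty":0.45,"tz":0,"rx":0,"ry":0,"rz":0},
    {"tx":-8.2,"ty":0.58,"tz":0,"rx":0,"ry":0,"rz":0},
  ],
)

```text
time: 52.33
position: [0.6076, 0.2021, 0.08]
tool_rot: [0.66, 0.751, 0.001, -0.002]
ft_force: [-4.0, 4.6, 5.6]
grip_width: 0.0118
```

send_rows(
  deltas=[
    {"tx":-1.8,"ty":0.13,"tz":0,"rx":0,"ry":0,"rz":0},
    {"tx":-3.2,"ty":0.22,"tz":0,"rx":0,"ry":0,"rz":0},
    {"tx":-4.3,"ty":0.3,"tz":0,"rx":0,"ry":0,"rz":0},
    {"tx":-5,"ty":0.35,"tz":0,"rx":0,"ry":0,"rz":0},
    {"tx":-5.3,"ty":0.37,"tz":0,"rx":0,"ry":0,"rz":0},
  ],
)

```text
time: 52.75
position: [0.6182, 0.1489, 0.0799]
tool_rot: [0.661, 0.751, 0.0, -0.002]
ft_force: [-3.8, 5.7, 7.4]
grip_width: 0.0113
```

send_rows(
  deltas=[
    {"tx":-0.15,"ty":0.01,"tz":0,"rx":0,"ry":0,"rz":0},
    {"tx":-0.3,"ty":0.02,"tz":0,"rx":0,"ry":0,"rz":0},
    {"tx":-0.3,"ty":0.02,"tz":0,"rx":0,"ry":0,"rz":0},
    {"tx":-0.3,"ty":0.02,"tz":0,"rx":0,"ry":0,"rz":0},
  ],
)

```text
time: 53.08
position: [0.6181, 0.149, 0.0799]
tool_rot: [0.661, 0.751, 0.001, -0.003]
ft_force: [-4.5, 7.6, 7.4]
grip_width: 0.0117
```

Run:
```python
from plan import *
o=robot.get_obs();p=o['position'];q=R.from_quat(o['tool_rot']);print(p,o['grip_width'],o['ft_force'],o['moment'],2*np.arctan2(o['tool_rot'][1],o['tool_rot'][0]))
```

```text
[0.61814755 0.14902005 0.07993568] 0.011661412998756443 [-4.46926324  7.57764462  7.43489548] [ 1.1962309   0.65422499 -0.01316333] 1.698421267562043
```

send_rows(
  deltas=[
    {"tx":0.1,"ty":0,"tz":0,"rx":0,"ry":0,"rz":0.1},
    {"tx":0.1,"ty":0,"tz":0,"rx":0,"ry":0,"rz":0.2},
    {"tx":0.1,"ty":0,"tz":0,"rx":0,"ry":0,"rz":0.3},
    {"tx":0.1,"ty":0,"tz":0,"rx":0,"ry":0,"rz":0.4},
    {"tx":0.1,"ty":0,"tz":0,"rx":0,"ry":0,"rz":0.5},
  ],
)

```text
time: 53.5
position: [0.6189, 0.1489, 0.0799]
tool_rot: [0.827, 0.562, 0.0, -0.002]
ft_force: [-2.5, 4.3, 5.8]
grip_width: 0.0114
```

send_rows(
  deltas=[
    {"tx":0,"ty":0,"tz":0,"rx":0,"ry":0,"rz":0.1},
    {"tx":0,"ty":0,"tz":0,"rx":0,"ry":0,"rz":0.2},
    {"tx":0,"ty":0,"tz":0,"rx":0,"ry":0,"rz":0.3},
    {"tx":0,"ty":0,"tz":0,"rx":0,"ry":0,"rz":0.4},
    {"tx":0,"ty":0,"tz":0,"rx":0,"ry":0,"rz":0.5},
  ],
)

```text
time: 53.92
position: [0.6194, 0.1485, 0.08]
tool_rot: [0.94, 0.34, 0.0, -0.002]
ft_force: [-1.5, 4.0, 5.9]
grip_width: 0.0117
```

send_rows(
  deltas=[
    {"tx":0,"ty":0,"tz":0,"rx":0,"ry":0,"rz":0.1},
    {"tx":0,"ty":0,"tz":0,"rx":0,"ry":0,"rz":0.2},
    {"tx":0,"ty":0,"tz":0,"rx":0,"ry":0,"rz":0.3},
    {"tx":0,"ty":0,"tz":0,"rx":0,"ry":0,"rz":0.4},
    {"tx":0,"ty":0,"tz":0,"rx":0,"ry":0,"rz":0.5},
  ],
)

```text
time: 54.33
position: [0.6197, 0.148, 0.08]
tool_rot: [0.995, 0.097, 0.0, -0.001]
ft_force: [-1.8, 1.6, 5.7]
grip_width: 0.0117
```

send_rows(
  deltas=[
    {"tx":0,"ty":0,"tz":0,"rx":0,"ry":0,"rz":0.02},
    {"tx":0,"ty":0,"tz":0,"rx":0,"ry":0,"rz":0.03},
    {"tx":0,"ty":0,"tz":0,"rx":0,"ry":0,"rz":0.03},
  ],
)

```text
time: 54.58
position: [0.6197, 0.1479, 0.0799]
tool_rot: [0.996, 0.085, 0.0, -0.001]
ft_force: [-2.2, 2.8, 5.8]
grip_width: 0.0116
```

Run:
```python
from plan import *
o=robot.get_obs();p=o['position'];print(p,o['grip_width'],o['ft_force'],o['moment'],2*np.arctan2(o['tool_rot'][1],o['tool_rot'][0]))
```

```text
[0.61968463 0.14794311 0.07994076] 0.011561032677309237 [-2.19288137  2.84250349  5.77746034] [0.43405816 0.47868763 0.33130751] 0.17052789472479177
```

send_rows(
  deltas=[
    {"tx":0,"ty":0,"tz":0,"rx":0,"ry":0,"rz":0},
    {"tx":0,"ty":0,"tz":0,"rx":0,"ry":0,"rz":0},
    {"tx":0,"ty":0,"tz":0,"rx":0,"ry":0,"rz":0},
    {"tx":0,"ty":0,"tz":0,"rx":0,"ry":0,"rz":0},
    {"tx":0,"ty":0,"tz":0,"rx":0,"ry":0,"rz":0},
  ],
  claw=5,
)

```text
time: 55.0
position: [0.6193, 0.1465, 0.0787]
tool_rot: [0.996, 0.084, -0.001, -0.0]
ft_force: [0.5, -0.0, -0.9]
grip_width: 0.0375
```

send_rows(
  deltas=[
    {"tx":0,"ty":0,"tz":-2,"rx":0,"ry":0,"rz":0},
    {"tx":0,"ty":0,"tz":-5,"rx":0,"ry":0,"rz":0},
    {"tx":0,"ty":0,"tz":-9,"rx":0,"ry":0,"rz":0},
    {"tx":0,"ty":0,"tz":-13,"rx":0,"ry":0,"rz":0},
    {"tx":0,"ty":0,"tz":-17,"rx":0,"ry":0,"rz":0},
  ],
)

```text
time: 55.42
position: [0.6191, 0.1464, 0.2504]
tool_rot: [0.996, 0.084, -0.001, -0.0]
ft_force: [0.9, 0.2, -0.2]
grip_width: 0.0495
```

send_rows(
  deltas=[
    {"tx":-4,"ty":0,"tz":0,"rx":0,"ry":0,"rz":0},
    {"tx":-8,"ty":0,"tz":-1,"rx":0,"ry":0,"rz":0},
    {"tx":-12,"ty":0,"tz":-2,"rx":0,"ry":0,"rz":0},
    {"tx":-12,"ty":0,"tz":-2,"rx":0,"ry":0,"rz":0},
    {"tx":-12,"ty":0,"tz":-2,"rx":0,"ry":0,"rz":0},
  ],
)

```text
time: 55.83
position: [0.4995, 0.1262, 0.2701]
tool_rot: [0.996, 0.085, -0.0, -0.0]
ft_force: [1.1, -0.3, 0.4]
grip_width: 0.05
```

Run:
```python
from h import *
o=robot.get_obs();print(o['position'],o['time'],o['ft_force'])
c=snap('wrist','w40.png');s=snap('side','s40.png')
cv2.imwrite('pics/z40.png',np.hstack([cv2.resize(s['color'][100:190,225:335,::-1],(489,400),interpolation=cv2.INTER_CUBIC),cv2.resize(s['color'][200:300,220:300+45,::-1],(300,207),interpolation=cv2.INTER_CUBIC).repeat(1,0) if 0 else cv2.resize(s['color'][205:295,230:300+30,::-1],(311,400),interpolation=cv2.INTER_CUBIC)]))
```

```text
[0.49950685 0.12622511 0.27007376] 55.8333 [ 1.14439268 -0.34915864  0.41301262]
```

View pics/w40.png

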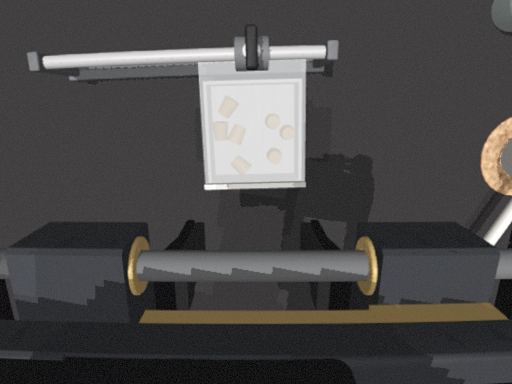

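View pics/z40.png

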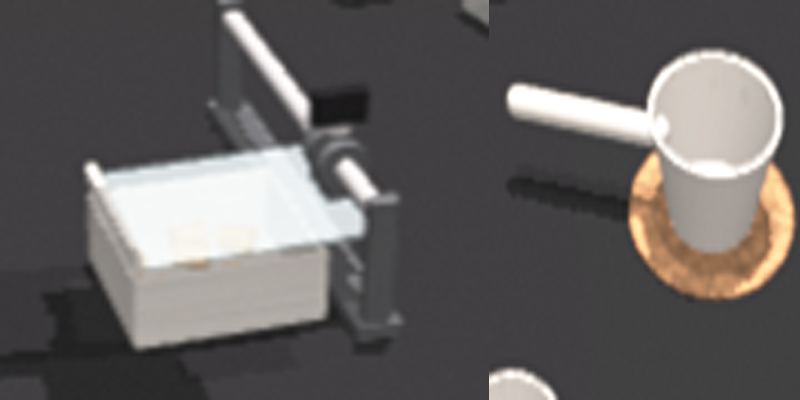

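View pics/s40.png

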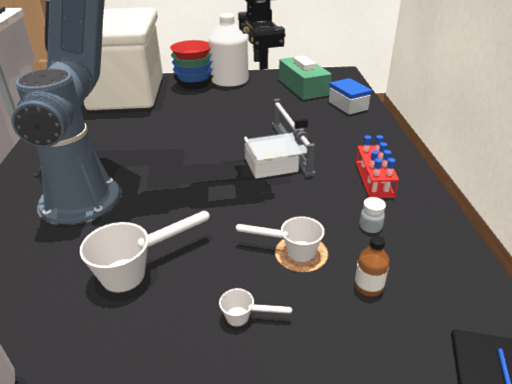

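Run:
```python
from h import *
from scipy.optimize import least_squares
for n in('top','side'):
    t=snap(n);P=cloud(t);Z=P[...,2]
    m=(Z>.06)&(Z<.082)&(np.hypot(P[...,0]-.563,P[...,1]+.26)<.06);q=P[m][:,:2]
    r=least_squares(lambda v:np.hypot(q[:,0]-v[0],q[:,1]-v[1])-v[2],[.563,-.26,.045],loss='soft_l1',f_scale=.002);print(n,r.x.round(4),len(q))
robot.hand_in()
```

```text
top [ 0.5612 -0.2605  0.0441] 187
side [ 0.5628 -0.2617  0.0444] 352
the job is handed in; nothing more can be done
```

The job is done and handed in at about 56 s of the 210 s allowed. I got no verdict back.

- **Wing screw and cover, opening:** I turned the screw about 1.5 rad counter-clockwise and slid the cover to its stop, a measured 135 mm.
- **Cup:** I gripped the middle-sized cup by its handle and tipped it about 137° over the tray; all three stoppers in it fell in. I then set it back upright on its cork pad.
- **Loose stoppers:** I put in all four, including one that got knocked over on the bench during the run.
- **Cover and screw, closing:** I slid the cover back to its home stop and turned the screw clockwise until it stopped turning, with a reaction of about 0.33 N m.

**Last checks**
- The wrist picture shows all seven stoppers in the tray under the clear cover.
- The wing points along the fixture's x, as at the start.
- The cup is empty and upright. Its rim centre measured within about 2 mm of the pad's centre in the top and side pictures.
- No stopper is left on the bench, and the bottle, jar and tube rack stand where they were.

**Disagreement found:** the real fingertips end about 35 mm short of the reported TCP. My first grip on the wing therefore closed on air above it, touching nothing. I corrected for this in every grip afterwards.

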